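# Make up a wedge pack to sleeve height

## Task

Make up one retail pack in the plywood jig: set the four beech wedges head to tail in a row against the tall fence so that they fill a neat rectangle, then lay the closing bar flush against the open side of the row so that no gaps are left between the wedges. After that, stack cork pads squarely on top of the wedges and stop when the top is level with the red pointer of the height gauge, which is the height of the sleeve the pack goes into. Pads that are not needed stay flat on the table, and the gauge, the tape roll and the tally counter stay where they are.

Things in the scene. Friction and masses are not known exactly. Their poses are not given: they have to be found in the camera images.
- wedge_1: Loose beech wedge, 60 g, lying on its side as it is packed. From above a right-angled trapezium: 64 mm long (x), 32 mm thick at the head (+x), 20 mm at the tail; 42 mm high (z). Origin: underside, middle of the length and of the 26 mm thickness there. Straight side at y = -13 mm; slope from y = +19 (head) to +7 mm (tail). Grip it on its parallel end faces, x = +-32 mm, best at y = -3 mm.
- wedge_1_head (a point): Middle of the thick (head) end of wedge_1, at its foot (x = +32 mm, y = 0).
- wedge_2: Wedge like wedge_1, same frame. In the row, wedges meet slope to slope and straight side to straight side; fingers at the ends stay clear of the neighbours.
- wedge_2_head (a point): Middle of the thick (head) end of wedge_2, at its foot (x = +32 mm, y = 0).
- wedge_3: Wedge like wedge_1, same frame.
- wedge_3_head (a point): Middle of the thick (head) end of wedge_3, at its foot (x = +32 mm, y = 0).
- wedge_4: Wedge like wedge_1, same frame.
- wedge_4_head (a point): Middle of the thick (head) end of wedge_4, at its foot (x = +32 mm, y = 0).
- jig: Fixed plywood packing jig. Origin: underside, 8 mm to the +y side of the pack centre. Base 88 (x) x 220 x 9 mm (y -98 to +122). Tall fence along x: inner face at y = -60 mm, 12 mm thick, 28 mm above the base. Low end lip: inner face at x = +33.5 mm, 8 mm thick, 10 mm above the base, y -60 to +44 mm. The -x end and +y side are open. The gauge stands behind the fence (y -97 to -74 mm).
- pack (a point): Centre of the 64 (x) x 104 (y) mm rectangle that the wedges fill, on the jig's base, 9 mm above the table; axes as the jig's. Fence face at y = -52 mm. Packed wedge origins: x = 0, y = -39, -13, +13, +39 mm; first and third head to +x, second and fourth to -x (only so do the straight sides face fence and bar). The last straight side is at y = +52 mm.
- bar: Loose aluminium closing bar, about 300 g. Block 80 (x) x 40 (y) x 20 mm, on it a grip fin 70 mm long, 10 mm thick, y = +8 to +18 mm, up to z = 48 mm. Origin: centre of the underside. The block's -y side is the flush face. It goes on the jig's base with its x along the jig's x and the flush face against the row; 28 mm are left between fin and wedges for a finger.
- bar_face (a point): Foot of the middle of the bar's flush face (bar x = 0, y = -20 mm, z = 0); at about pack y = +52 mm when the row is tight.
- pad_1: Loose cork pad, 60 (x) x 80 (y) x 8 mm, 30 g, lying flat; some may be absent. Origin: centre of its underside. Take it across its 60 mm width. It is laid centred over the pack, its x along the pack's x.
- pad_2: Cork pad like pad_1; may be absent.
- pad_3: Cork pad like pad_1; may be absent.
- pad_4: Cork pad like pad_1; may be absent.
- gauge_1_mark (a point): Tip of the red pointer's top face on the loose aluminium height gauge (250 g) with a blue band, 58 mm above the jig's base: 2 pads on the wedges. Exactly one of two gauges is present, behind the fence. Post 10 x 8 mm, 70 mm above the base; pointer 8 mm wide, 4 mm thick, above the fence, ending 9 mm short of the wedges.
- gauge_2_mark (a point): Tip of the red pointer's top face on the loose aluminium height gauge (250 g) with a green band, 66 mm above the jig's base: 3 pads on the wedges. Exactly one of two gauges is present, behind the fence. Post 10 x 8 mm, 78 mm above the base; pointer 8 mm wide, 4 mm thick, above the fence, ending 9 mm short of the wedges.
- tape: Roll of masking tape, 103 x 101 x 25 mm, lying flat: a bystander. Origin: centre of its underside.
- counter: White tally counter, 46 x 67 x 22 mm: a bystander. Origin: centre of its underside.
Things that resemble listed ones, but are neither listed nor needed, are in the scene too. Leave any green or pink look-alike of the wedge_3 alone.

How it is judged:
By the outcome, as a careful person would: the job done as asked, in the order asked, and still so for the second after the job is handed in, with the robot touching nothing.
Of pad_1, pad_2, pad_3, pad_4 only 3 to 4 are there at a start; the rules pass over those that are not, and their reading is None.
Of gauge_1, gauge_2 only 1 to 1 are there at a start; the rules pass over those that are not, and their reading is None.
At some moment in a run one of bar may be knocked a few centimetres aside while the robot is not near it.
It also fails if it takes over 210 s, if anything falls off the work surface, if the arm or the gripper's body presses on something with over 40 N, if the wrist force passes 120 N, or if a joint passes its speed limit or range.

## Robot

A 6-joint arm with a two-finger parallel gripper is mounted at the origin on a cart in front of the work surface, level with it; the furniture and walls round the work are solid. World frame = base frame: x ahead of the robot, y to its left, z up, the work surface at z = 0. Lengths are in m, angles in rad, forces in N, time in s.
With the tool pointing down it reaches from about 0.275 to 0.825 m from the base axis. Payload 4.9 kg.
Tool frame: the origin (TCP) lies midway between the tips of the shut fingers; the grasp point (between the pads) lies tcp_to_grasp behind it (tcp_to_grasp is the distance from the TCP to the grasp point, in m); z points along the fingers, y is the direction in which the jaws open and shut (so a half turn about z gives the same grasp; the last joint's range is limited). The gripper opens to 85 mm and grips with 20 to 120 N. Pads are 22 mm wide; open, the fingers measure 114 mm over their backs; the gripper's body (76 mm by 85 mm) begins 54 mm behind the grasp point. The pads swing forward as they close: fully open they stand 13 mm farther back than shut.
Start: joints at [-1.315, 0.326, -0.193, 1.052, 0, 1.437], TCP at [0.209, -0.509, 0.231] pointing down, gripper open.
Joint ranges: [-2.65, 2.65], [-0.97, 1.79], [-1.3, 1.35], [-1.93, 2.1], [-1.47, 1.37], [-3.14, 3.14]. Speed limits (rad/s): [2.57, 2.57, 3.14, 3.14, 3.14, 3.14].

## Interface

Orientations are given as a unit quaternion [x, y, z, w].
In Python, from cell import * gives the robot as it stands.
- The arm moves only by the shell command python3 -m creep 'ROWS'. ROWS is text: rows parted by semicolons, each of 7 numbers parted by spaces: the closure in counts, from 0 (fully open) to 255 (shut), then the shift along the world's x, y, z in m, then the turn, a rotation vector about the world's x, y, z in degrees. In form: claw tx ty tz ax ay az; .... A call has 1 to 12 rows; each row is the pose to reach, as a shift and turn from the pose commanded when the call began; what a row does not reach only later rows make up. A row lasts 1/12 s, in which the tool goes at most 41.7 mm and 7.16 degrees, less where a joint would pass 70% of its speed; a pose out of reach is approached as far as the arm can. A call with a gripper value outside its range is refused whole. The fingers move at their own pace and stop on an object; the grip force is fixed at half the most. Time passes only in rows, so rows that repeat a pose let the fingers close. It gives the time, the measured TCP pose, the force and the opening at its end, in the units of the state.
- state(): the state, without advancing time (a new reading comes with each control period).
- get_image(name): name is "scene" or "top" or "wrist"; returns a dict with "pixels" (480x640x3 uint8, red, green, blue), "fovy" (degrees; the focal length in pixels is half the picture's height over the tangent of half this angle, whatever the lens; pixels are square), "cx", "cy" (the principal point, pixels), "D" ([k1, k2, p1, p2, k3] as OpenCV has them; the pictures are not rectified), "world_to_cam" (4x4, takes a point from world to camera coordinates). Camera axes: x right, y down, z forward; pixel columns grow to the right and rows downward; lengths in m; the calibration is good to about 2 mm. A picture is of the moment at which its call begins. There is no depth.
- close_job(): hands the job in, once; it reports no verdict.
The state is a dict: "t": time; "joint_positions": joint angles; "joint_vel": joint speeds; "tau": joint torques, N m; "tool_pos": TCP position; "tool_rot": TCP orientation; "ft_force": force on the tool from outside, world axes, zero at the start; "torque": the same for the moment, N m; "opening": finger opening in m.
Only numpy, scipy, OpenCV 4.12 (cv2) and the standard library are available. Lean on these libraries where they do the work, as an engineer would, in place of code of your own. Each camera call takes 0.05 s, during which the arm holds its last target.

## Working session

There is one attempt and no reset: what is moved stays moved. The work goes in short steps, Python scripts to look and compute and a shell command to move; the robot and the scene stay as the last step left them, time stands still between calls to the robot, and variables do not carry over. Pictures are saved under pics/ and viewed, and the job is handed in when it is done.

```bash
ls; mkdir -p pics; python3 - <<'E'
from cell import *
import cv2
s=state();print({k:(v if not hasattr(v,'round') else v) for k,v in s.items()})
try: print(tcp_to_grasp)
except Exception as e: print(e)
for n in("scene","top","wrist"):
    g=get_image(n);cv2.imwrite(f"pics/{n}0.png",g["pixels"][:,:,::-1])
    print(n,g["fovy"],g["cx"],g["cy"],g["D"],g["world_to_cam"])
E
```

```text
pics
{'t': 0.0, 'joint_positions': array([-1.31521669e+00,  3.26940828e-01, -1.93595031e-01,  1.05200665e+00,
        2.32339842e-05,  1.43662882e+00]), 'joint_vel': array([-2.74771195e-03,  4.32088394e-04,  1.81151496e-04,  1.60712538e-03,
       -7.85396741e-04, -7.06115894e-05]), 'tau': array([ 1.37090097e-03, -4.43395758e+01,  2.62442100e+01,  1.55040971e-02,
       -1.46534658e-04, -6.30869309e-06]), 'tool_pos': array([ 0.20885834, -0.50816355,  0.23049927]), 'tool_rot': array([ 9.81071787e-01,  1.93642418e-01, -4.13738707e-05, -8.72189013e-04]), 'ft_force': array([0.51021582, 0.25352992, 0.0935908 ]), 'torque': array([ 0.06497758,  0.00896904, -0.02109877]), 'opening': 0.08518341648178866}
0.0187
scene 51.06739940218032 322.48531003401433 246.80576073333708 [-0.02838248  0.          0.          0.          0.        ] [[-0.75258857 -0.65833113  0.01451118  0.39007043]
 [-0.2805111   0.30058043 -0.91157278  0.25424684]
 [ 0.59575496 -0.69010979 -0.41088259  1.08444295]
 [ 0.          0.          0.          1.        ]]
top 49.47053992783679 324.2361071915941 242.29896285421495 [0.00781067 0.         0.         0.         0.        ] [[ 0.01771751 -0.99964845  0.01972493 -0.09011683]
 [-0.99805385 -0.01886205 -0.05943685  0.57154011]
 [ 0.05978801 -0.01863347 -0.99803717  1.43571977]
 [ 0.          0.          0.          1.        ]]
wrist 62.59400909112252 318.95319497870196 243.2400340895669 [-0.05396002  0.          0.          0.          0.        ] [[ 0.38064286 -0.92472066 -0.00164765 -0.54924456]
 [-0.8778377  -0.36190342  0.31373059 -0.03942609]
 [-0.29070945 -0.11797294 -0.94951061  0.3803278 ]
 [ 0.          0.          0.          1.        ]]
```

View pics/top0.png

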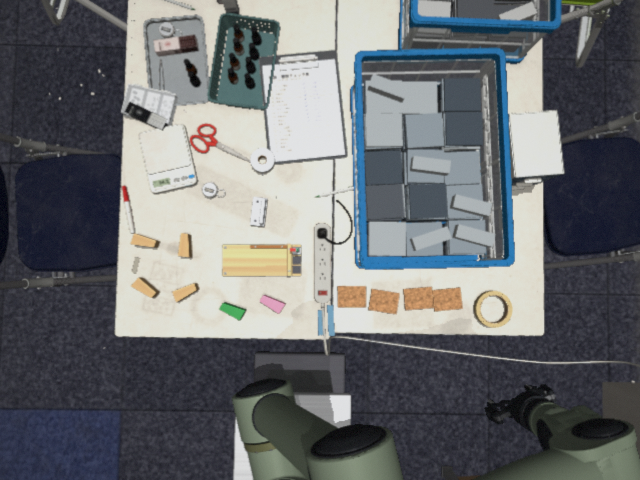

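View pics/scene0.png

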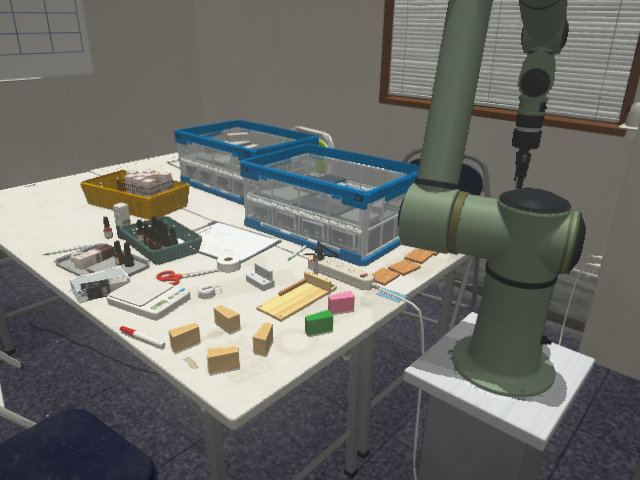

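View pics/wrist0.png

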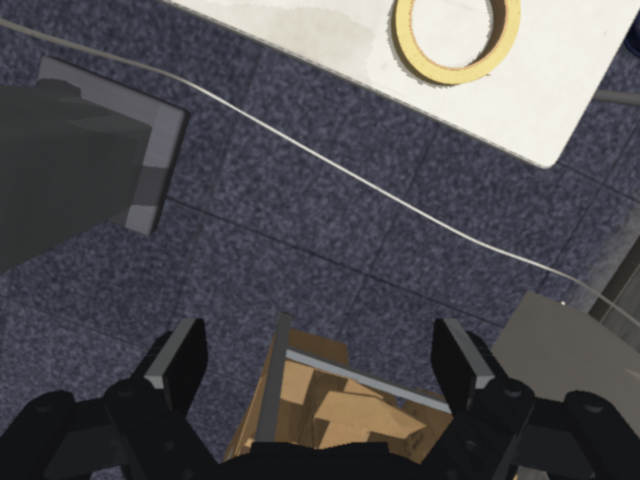

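```bash
cat > h.py <<'E'
import numpy as np, cv2
from cell import *
def img(n,name=None):
    g=get_image(n)
    if name: cv2.imwrite(f"pics/{name}.png",g["pixels"][:,:,::-1])
    return g
def K(g):
    f=240/np.tan(np.radians(g["fovy"]/2)); return np.array([[f,0,g["cx"]],[0,f,g["cy"]],[0,0,1.]])
def ray(g,uv,z):
    uv=np.array(uv,float).reshape(-1,1,2)
    p=cv2.undistortPoints(uv,K(g),np.array(g["D"],float)).reshape(-1,2)
    T=np.array(g["world_to_cam"]);R=T[:3,:3];c=-R.T@T[:3,3]
    d=np.c_[p,np.ones(len(p))]@R
    return c+d*((z-c[2])/d[:,2])[:,None]
def proj(g,P):
    T=np.array(g["world_to_cam"]);P=np.array(P,float).reshape(-1,3)
    return cv2.projectPoints(P,cv2.Rodrigues(T[:3,:3])[0],T[:3,3],K(g),np.array(g["D"],float))[0].reshape(-1,2)
def crop(g,x0,y0,x1,y1,s,name):
    cv2.imwrite(f"pics/{name}.png",cv2.resize(g["pixels"][y0:y1,x0:x1,::-1],None,fx=s,fy=s,interpolation=cv2.INTER_CUBIC))
E
python3 - <<'E'
import cv2
a=cv2.imread("pics/top0.png")
cv2.imwrite("pics/top_l.png",cv2.resize(a[170:330,120:320],None,fx=4,fy=3.75 and 4)[:600])
cv2.imwrite("pics/top_r.png",cv2.resize(a[270:340,310:520],None,fx=3.8,fy=3.8))
b=cv2.imread("pics/scene0.png")
cv2.imwrite("pics/sc_l.png",cv2.resize(b[230:380,150:350],None,fx=4,fy=4))
cv2.imwrite("pics/sc_r.png",cv2.resize(b[230:300,300:450],None,fx=5,fy=5))
E
```

```text
(no output)
```

View pics/top_l.png

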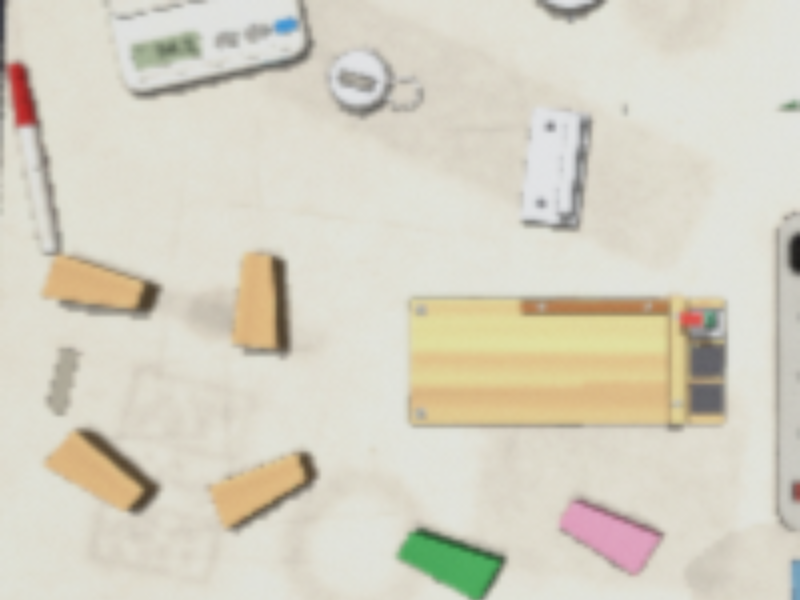

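View pics/sc_l.png

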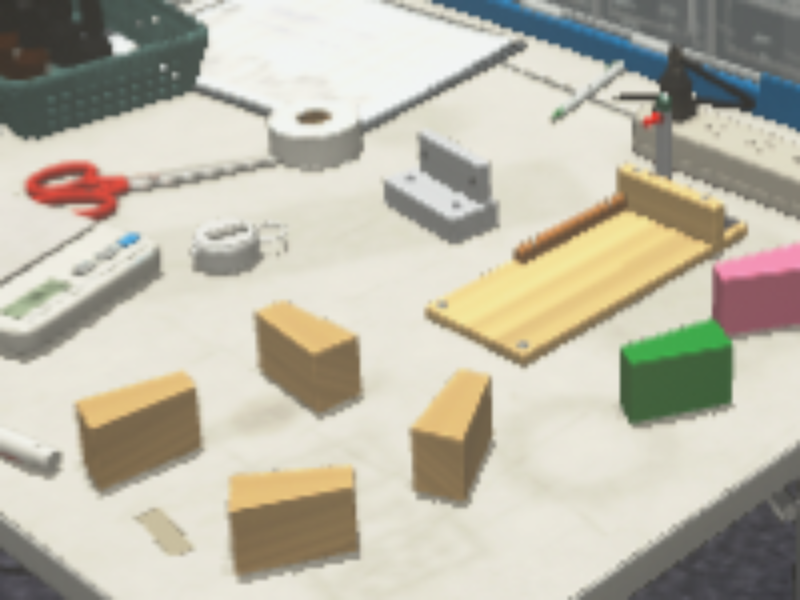

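View pics/top_r.png

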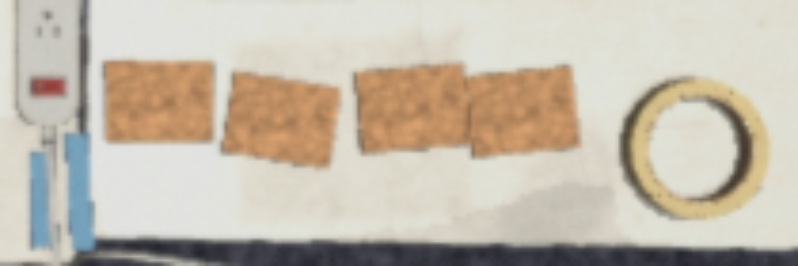

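View pics/sc_r.png

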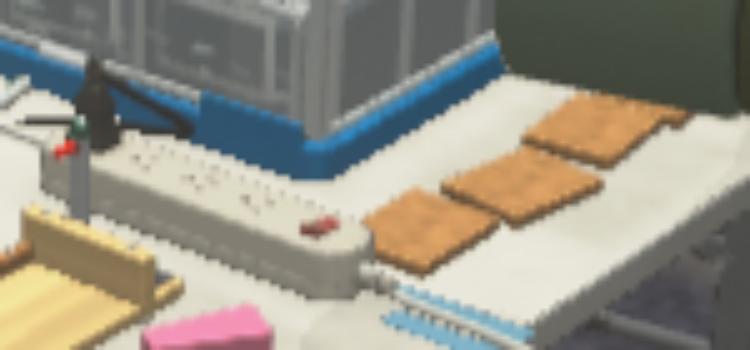

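```bash
python3 - <<'E'
from h import *
g=get_image("top")
def f(n,uv,z): print(n,np.round(ray(g,uv,z)[0],3))
for n,uv in dict(A=(145,241),B=(185,245),C=(145,287),D=(185,292),green=(232,311),pink=(272,303)).items(): f(n,uv,.042)
for n,uv in dict(jigc=(255,260),jl=(222,260),fence=(289,260),gauge=(294,249)).items(): f(n,uv,.009)
f('bar',(258,212),.02)
for uv in [(351,297),(384,300),(418,298),(447,299)]: f('pad',uv,.008)
f('strip',(322,262),.04);f('counter?',(209,189),.02);f('c2',(167,158),.02); f('tape',(493,308),.02)
f('wtape',(262,160),.03)
T=np.array(get_image("wrist")["world_to_cam"]);print(-T[:3,:3].T@T[:3,3])
E
```

```text
A [0.566 0.409 0.042]
B [0.557 0.3   0.042]
C [0.441 0.404 0.042]
D [0.429 0.296 0.042]
green [0.38  0.168 0.042]
pink [0.404 0.06  0.042]
jigc [0.52  0.113 0.009]
jl [0.519 0.205 0.009]
fence [0.522 0.018 0.009]
gauge [0.553 0.005 0.009]
bar [0.654 0.107 0.02 ]
pad [ 0.422 -0.157  0.008]
pad [ 0.415 -0.25   0.008]
pad [ 0.422 -0.345  0.008]
pad [ 0.421 -0.427  0.008]
strip [ 0.518 -0.074  0.04 ]
counter? [0.716 0.245 0.02 ]
c2 [0.801 0.364 0.02 ]
tape [ 0.399 -0.552  0.02 ]
wtape [0.799 0.098 0.03 ]
[ 0.28504871 -0.47740318  0.37279781]
```

```bash
python3 -m creep '0 .06 .1 .05 0 0 30; 0 .241 .658 .05 0 0 67.7;0 .241 .658 .05 0 0 67.7;0 .241 .658 .05 0 0 67.7;0 .241 .658 .05 0 0 67.7;0 .241 .658 .05 0 0 67.7;0 .241 .658 .05 0 0 67.7;0 .241 .658 .05 0 0 67.7;0 .241 .658 .05 0 0 67.7;0 .241 .658 .05 0 0 67.7;0 .241 .658 .05 0 0 67.7;0 .241 .658 .05 0 0 67.7'; python3 -c "
from cell import *;print(state()['joint_positions'],state()['tool_rot'])"
```

```text
t: 1.25
tool_pos: [0.3816, -0.0424, 0.2713]
tool_rot: [0.707, 0.707, 0.0, 0.0]
ft_force: [1.3, -0.9, -0.4]
opening: 0.0857
[-3.03477502e-01 -1.63020442e-02 -5.01196054e-01  1.08489204e+00
 -5.96528036e-05  1.26692771e+00] [7.06968409e-01 7.07244945e-01 2.07603329e-04 4.61471729e-04]
```

```bash
python3 -m creep '0 .068 .19 .01 0 0 0;0 .068 .19 .01 0 0 0;0 .068 .19 .01 0 0 0;0 .068 .19 .01 0 0 0;0 .068 .19 .01 0 0 0;0 .068 .19 .01 0 0 0;0 .068 .19 .01 0 0 0'; python3 - <<'E'
from h import *
g=img("wrist","w1"); print(state()['tool_pos'])
E
```

```text
t: 1.83
tool_pos: [0.4495, 0.1471, 0.2805]
tool_rot: [0.706, 0.709, -0.0, -0.0]
ft_force: [-0.1, -1.2, -0.2]
opening: 0.0855
[0.44904402 0.14593811 0.28050362]
```

View pics/w1.png

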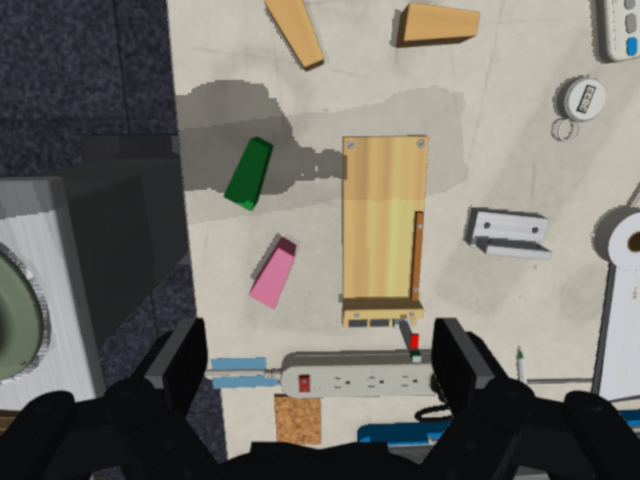

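```bash
python3 -m creep '0 0 .2 0 0 0 0;0 0 .2 0 0 0 0;0 0 .2 0 0 0 0;0 0 .2 0 0 0 0;0 0 .2 0 0 0 0;0 0 .2 0 0 0 0;0 0 .2 0 0 0 0'; python3 - <<'E'
from h import *
import pickle
g=img("wrist","w2"); pickle.dump(g,open("w2.pkl","wb"))
a=cv2.imread("pics/w1.png")
cv2.imwrite("pics/w1jig.png",cv2.resize(a[120:380,320:460],None,fx=2.3,fy=2.3,interpolation=cv2.INTER_CUBIC))
cv2.imwrite("pics/w1g.png",cv2.resize(a[290:380,330:450],None,fx=6,fy=6,interpolation=cv2.INTER_CUBIC))
E
```

```text
t: 2.47
tool_pos: [0.4493, 0.3452, 0.2804]
tool_rot: [0.707, 0.707, -0.001, 0.0]
ft_force: [0.7, -0.6, -0.2]
opening: 0.0855
```

View pics/w2.png

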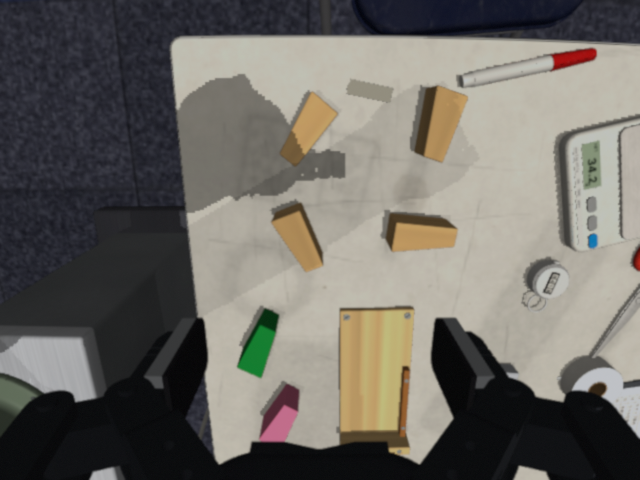

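View pics/w1g.png

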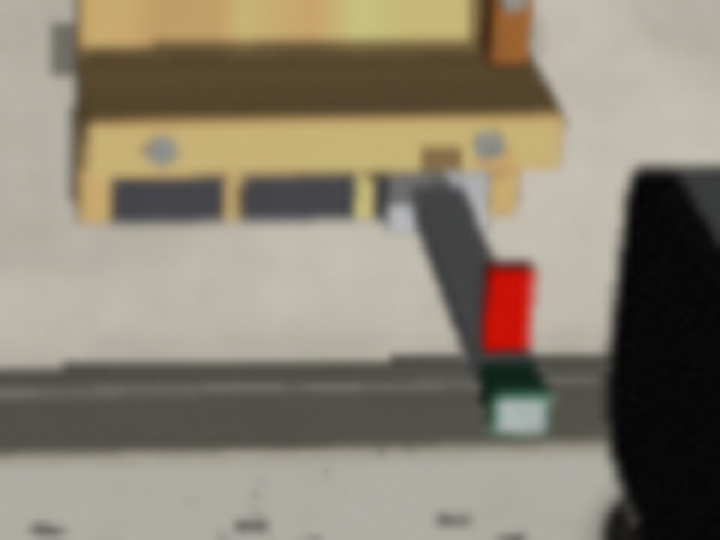

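View pics/w1jig.png

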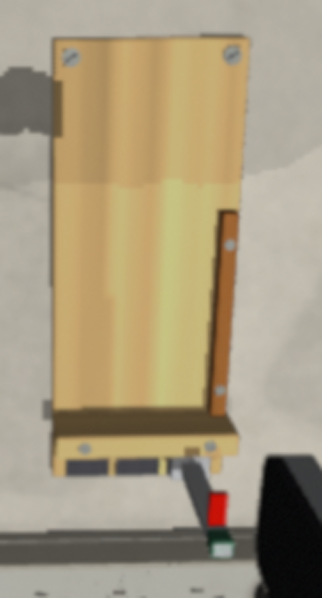

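```bash
cat > wed.py <<'E'
from h import *
import sys
def wedges(g,name,v0=None):
    a=g["pixels"];hsv=cv2.cvtColor(a,cv2.COLOR_RGB2HSV)
    m=((hsv[...,0]>8)&(hsv[...,0]<24)&(hsv[...,1]>90)&(hsv[...,2]>60)).astype(np.uint8)
    m=cv2.morphologyEx(m,cv2.MORPH_OPEN,np.ones((3,3)))
    n,l,st,ce=cv2.connectedComponentsWithStats(m)
    out=a[...,::-1].copy();res=[]
    for i in range(1,n):
        if not 800<st[i,4]<9000 : continue
        v=hsv[...,2][l==i]
        t,_=cv2.threshold(v.reshape(-1,1),0,255,cv2.THRESH_OTSU)
        top=((l==i)&(hsv[...,2]>t)).astype(np.uint8)
        top=cv2.morphologyEx(cv2.morphologyEx(top,cv2.MORPH_CLOSE,np.ones((3,3))),cv2.MORPH_OPEN,np.ones((3,3)))
        c=max(cv2.findContours(top,0,cv2.CHAIN_APPROX_NONE)[0],key=cv2.contourArea)
        if cv2.contourArea(c)<500: continue
        p=cv2.approxPolyDP(c,0.06*cv2.arcLength(c,True),True).reshape(-1,2)
        cv2.polylines(out,[p.astype(np.int32)],True,(255,0,0),1)
        res.append((ce[i].round(),t,p,c))
    cv2.imwrite(f"pics/{name}.png",out)
    return res
def fit4(c,p):
    # refine each side by line fit through contour points near the side, intersect
    c=c.reshape(-1,2).astype(float);L=[]
    for i in range(4):
        a,b=p[i].astype(float),p[(i+1)%4].astype(float);d=(b-a);n=np.linalg.norm(d);d/=n
        s=(c-a)@d;o=np.abs((c-a)@np.array([-d[1],d[0]]))
        q=c[(s>.15*n)&(s<.85*n)&(o<4)]
        vx,vy,x,y=cv2.fitLine(q.astype(np.float32),cv2.DIST_HUBER,0,.01,.01).ravel()
        nrm=np.array([-vy,vx]);
        cen=c.mean(0)
        if nrm@(np.array([x,y])-cen)<0:nrm=-nrm
        L.append((nrm,nrm@np.array([x,y])+.5))  # half pixel outward
    P=[]
    for i in range(4):
        A=np.array([L[i-1][0],L[i][0]]);P.append(np.linalg.solve(A,[L[i-1][1],L[i][1]]))
    return np.array(P)
def pose(g,P,z):
    W=ray(g,P,z)[:,:2]
    # sides i: W[i]->W[i+1]; ends are the parallel pair
    e=[np.roll(W,-1,0)[i]-W[i] for i in range(4)];ln=[np.linalg.norm(x) for x in e]
    # head/tail: pair (0,2) or (1,3) more parallel
    def cr(i,j): return abs(np.cross(e[i]/ln[i],e[j]/ln[j]))
    pr=(0,2) if cr(0,2)<cr(1,3) else (1,3)
    h,t=pr if ln[pr[0]]>ln[pr[1]] else pr[::-1]
    # wedge frame corners: head: (32,19),(32,-13); tail (-32,7),(-32,-13)
    hc=W[h],W[(h+1)%4];tc=W[t],W[(t+1)%4]
    ctr=W.mean(0);hm=(hc[0]+hc[1])/2;tm=(tc[0]+tc[1])/2
    d=hm-tm;nl=np.array([-d[1],d[0]])
    H=sorted(hc,key=lambda q:(q-ctr)@nl);Tt=sorted(tc,key=lambda q:(q-ctr)@nl)
    src=np.array([H[0],H[1],Tt[1],Tt[0]]);ref=np.array([[32,-13],[32,19],[-32,7],[-32,-13]])/1000
    a=src-src.mean(0);b=ref-ref.mean(0)
    th=np.arctan2((b[:,0]*a[:,1]-b[:,1]*a[:,0]).sum(),(a*b).sum())
    R=np.array([[np.cos(th),-np.sin(th)],[np.sin(th),np.cos(th)]])
    o=src.mean(0)-R@ref.mean(0)
    grip=o+R@np.array([0,-.003])
    return o,np.degrees(th),grip,np.abs(src-(o+ref@R.T)).max(),ln,pr
if __name__=="__main__":
    import pickle
    g=pickle.load(open("w2.pkl","rb"))
    for ce,t,p,c in wedges(g,"w2m"):
        print(ce,t,len(p))
        if len(p)==4:
            P=fit4(c,p);o,th,gr,err,ln,pr=pose(g,P,.042)
            print("  o",o.round(4),"th",round(th,1),"grip",gr.round(4),"err",round(err*1000,1),np.round(np.array(ln)*1000,1))
E
python3 wed.py 2>&1 | grep -v Deprec
```

```text
def cr(i,j): return abs(np.cross(e[i]/ln[i],e[j]/ln[j]))
[439. 122.] 121.0 4
  o [0.5656 0.4163] th 72.7 grip [0.5684 0.4154] err 0.9 [64.  19.2 62.5 30.7]
[307. 128.] 152.0 4
  o [0.4433 0.4182] th -48.0 grip [0.441  0.4162] err 21.2 [38.5 26.4 49.1 31. ]
[298. 236.] 124.0 4
  o [0.4312 0.301 ] th 112.1 grip [0.434  0.3021] err 1.0 [64.2 19.1 62.3 31.3]
[419. 233.] 130.0 4
  o [0.5577 0.3072] th 174.3 grip [0.558  0.3102] err 0.8 [63.7 19.  63.  30.9]
[369. 380.] 139.0 4
  o [0.4983 0.1418] th -1.1 grip [0.4982 0.1388] err 73.9 [ 47.6 164.2  46.8 166.8]
```

```bash
python3 -c "
import cv2
a=cv2.imread('pics/w2m.png');cv2.imwrite('pics/w2mc.png',cv2.resize(a[70:290,260:480],None,fx=2.7,fy=2.7))"
```

```text
(no output)
```

View pics/w2mc.png

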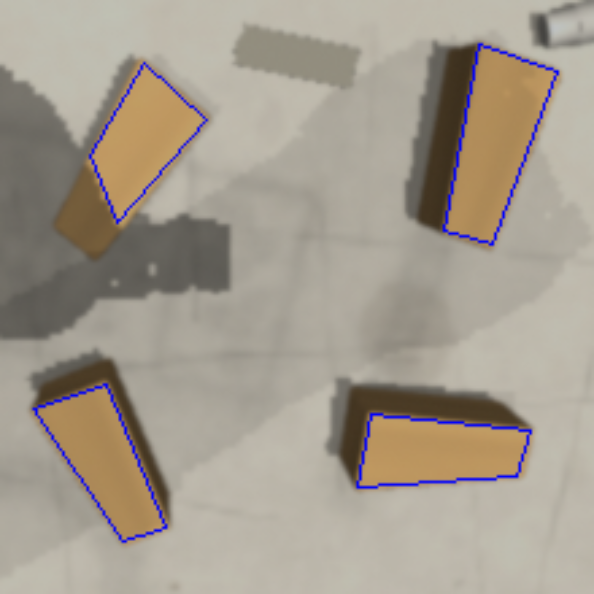

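```bash
python3 -m creep '0 .07 -.25 -.02 0 0 0;0 .07 -.25 -.02 0 0 0;0 .07 -.25 -.02 0 0 0;0 .07 -.25 -.02 0 0 0;0 .07 -.25 -.02 0 0 0;0 .07 -.25 -.02 0 0 0;0 .07 -.25 -.02 0 0 0;0 .07 -.25 -.02 0 0 0;0 .07 -.25 -.02 0 0 0'; python3 - <<'E'
from h import *
import pickle
g=img("wrist","w3"); pickle.dump(g,open("w3.pkl","wb"))
E
```

```text
t: 3.27
tool_pos: [0.5189, 0.0937, 0.261]
tool_rot: [0.708, 0.706, -0.0, -0.0]
ft_force: [-1.0, 1.0, -0.3]
opening: 0.0852
```

View pics/w3.png

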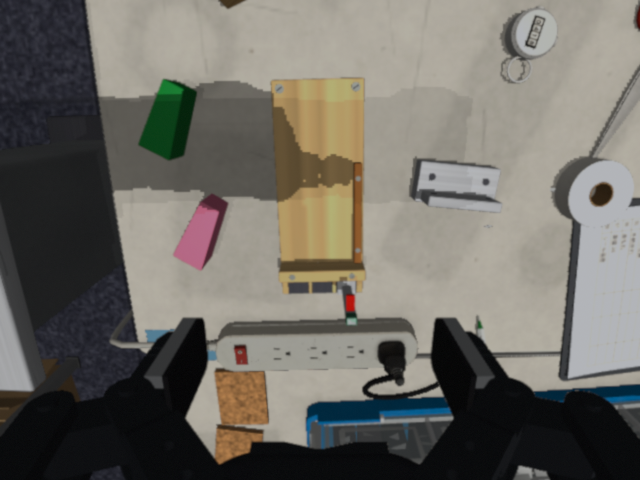

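```bash
python3 - <<'E'
import cv2
a=cv2.imread("pics/w3.png")
def c(n,x0,y0,x1,y1,s):
    b=cv2.resize(a[y0:y1,x0:x1],None,fx=s,fy=s,interpolation=cv2.INTER_CUBIC)
    for i in range(x0//10*10+10,x1,10): cv2.putText(b,str(i),(int((i-x0)*s),10),0,.35,(0,0,255),1);cv2.line(b,(int((i-x0)*s),12),(int((i-x0)*s),18),(0,0,255),1)
    for i in range(y0//10*10+10,y1,10): cv2.putText(b,str(i),(0,int((i-y0)*s)),0,.35,(0,0,255),1)
    cv2.imwrite(f"pics/{n}.png",b)
c("w3a",262,70,377,100,6.9); c("w3b",262,235,377,330,6)
c("w3c",405,150,515,220,7)
E
```

```text
(no output)
```

View pics/w3a.png

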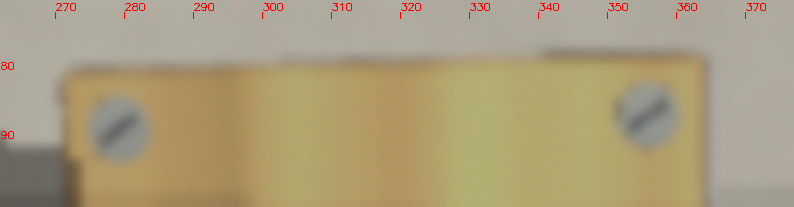

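View pics/w3b.png

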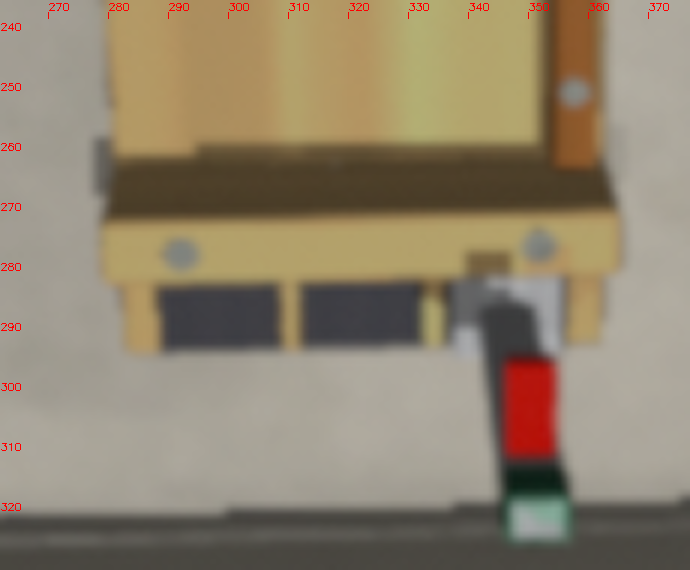

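View pics/w3c.png

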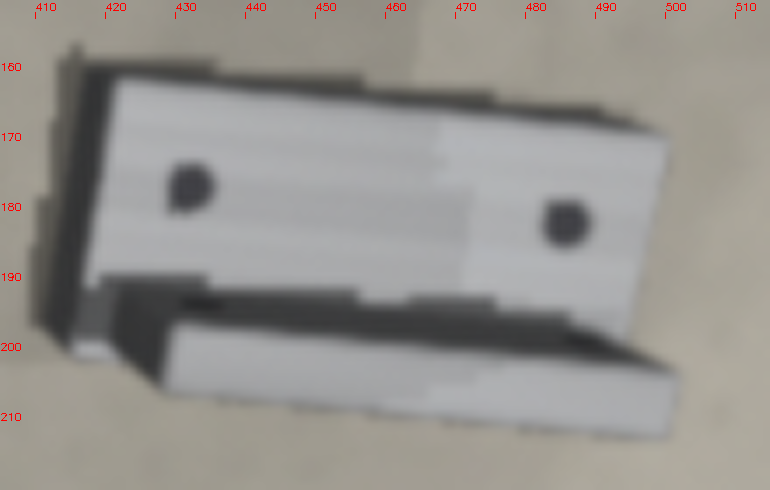

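```bash
python3 - <<'E'
from h import *
import pickle
g=pickle.load(open("w3.pkl","rb"))
def f(n,uv,z): r=ray(g,[uv],z)[0];print(n,np.round(r*1000,1));return r
a=f('far L (-44,122)',(271.5,80.3),.009);b=f('far R(44,122)',(364.3,78.2),.009)
c=f('near L(-44,-98)',(282.3,293.3),.009);d=f('near R(44,-98)',(361.8,292.3),.009)
f1=f('foot',(280.7,261.5),.009);f2=f('foot',(352,259.2),.009)
f('fenceTop in L(-44,-60)',(279.3,272),.037);f('R(44,-60)',(365.2,270),.037)
f('fT out L',(279,282),.037);f('R',(365,280),.037)
ref=np.array([[-44,122],[44,122],[-44,-98],[44,-98]])/1000;src=np.array([a,b,c,d])[:,:2]
A=src-src.mean(0);B=ref-ref.mean(0)
th=np.arctan2((B[:,0]*A[:,1]-B[:,1]*A[:,0]).sum(),(A*B).sum());R=np.array([[np.cos(th),-np.sin(th)],[np.sin(th),np.cos(th)]])
o=src.mean(0)-R@ref.mean(0);print('jig',o,np.degrees(th)); print('res',((o+ref@R.T-src)*1000).round(1))
print('pack',o+R@[0,-.008])
for y in(-39,-13,13,39): print(y,(o+R@[0,(y-8)/1000]).round(4))
f('gauge top',(354,319),.087);f('ptr tip',(351,295),.075)
print('bar top block corners')
for uv in [(421.5,162),(499.5,170),(417.5,191.5)]: f('b',uv,.02)
for uv in [(429.5,196.5),(500.5,204),(428,206.5),(499,213)]: f('fin',uv,.048)
T=np.array(g["world_to_cam"])
E
```

```text
far L (-44,122) [476.3 205.    9. ]
far R(44,122) [562.9 206.6   9. ]
near L(-44,-98) [479.7 -13.1   9. ]
near R(44,-98) [567.  -12.2   9. ]
foot [479.2  24.3   9. ]
foot [555.3  26.7   9. ]
fenceTop in L(-44,-60) [480.4  23.7  37. ]
R(44,-60) [566.4  25.6  37. ]
fT out L [479.7  12.8  37. ]
R [566.5  14.8  37. ]
jig [0.52170504 0.08457954] 0.9621488690617378
res [[-0.7  0.8]
 [ 0.7  0.7]
 [-0.4 -1. ]
 [ 0.3 -0.5]]
pack [0.52183937 0.07658067]
-39 [0.5225 0.0376]
-13 [0.5221 0.0636]
13 [0.5216 0.0896]
39 [0.5212 0.1156]
gauge top [551.7  -1.6  87. ]
ptr tip [549.5  16.5  75. ]
bar top block corners
b [619.1 130.4  20. ]
b [696.5 123.   20. ]
b [617.3 101.6  20. ]
fin [621.6 102.4  48. ]
fin [688.8  95.4  48. ]
fin [621.  93.  48.]
fin [688.5  86.8  48. ]
```

```bash
cat > st.py <<'E'
import warnings; warnings.filterwarnings("ignore")
from h import *
s=state();q=s["tool_rot"];psi=np.degrees(2*np.arctan2(q[1],q[0]))
print("pos",np.round(s["tool_pos"]*1000,1),"psi",round(psi,2),"tilt",np.round(q[2:],4),"F",np.round(s["ft_force"],1),"open",round(s["opening"]*1000,1),"q6",np.degrees(s["joint_positions"][5]).round(1),"t",round(s["t"],2))
E
python3 -m creep '0 .0494 .3214 -.11 0 0 72.9;0 .0494 .3214 -.11 0 0 72.9;0 .0494 .3214 -.11 0 0 72.9;0 .0494 .3214 -.11 0 0 72.9;0 .0494 .3214 -.11 0 0 72.9;0 .0494 .3214 -.11 0 0 72.9;0 .0494 .3214 -.11 0 0 72.9;0 .0494 .3214 -.11 0 0 72.9;0 .0494 .3214 -.11 0 0 72.9;0 .0494 .3214 -.11 0 0 72.9;0 .0494 .3214 -.11 0 0 72.9;0 .0494 .3214 -.11 0 0 72.9'; python3 - <<'E'
from st import *
g=img("wrist","w4")
E
```

```text
t: 4.32
tool_pos: [0.5676, 0.4182, 0.1508]
tool_rot: [0.148, 0.989, -0.0, -0.0]
ft_force: [-0.1, -0.5, 0.2]
opening: 0.0855
pos [567.6 418.2 150.8] psi 162.95 tilt [-0.0002 -0.0002] F [-0.1 -0.5  0.2] open 85.5 q6 47.4 t 4.32
```

View pics/w4.png

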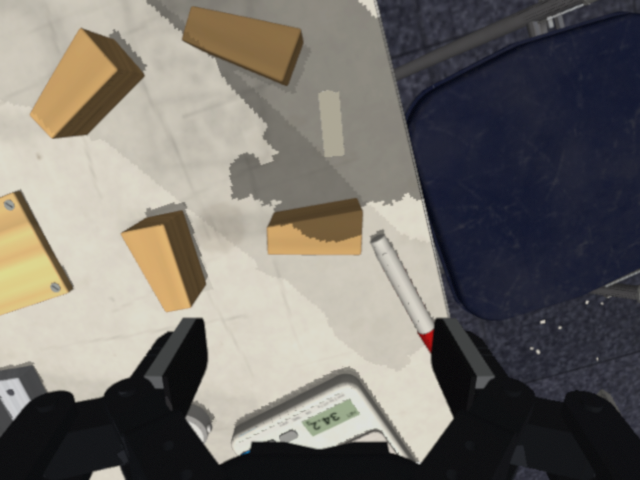

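```bash
python3 - <<'E'
from st import *
g=get_image("wrist")
print(proj(g,[[.5684,.4154,.042],[.5676,.4182,.042],[.5676,.4182,.151]]).round(1))
for uv in [(267.5,254.5),(362,254.5),(267.5,226),(362,212)]: print(ray(g,[uv],.042).round(4))
E
```

```text
pos [568.1 417.6 151.3] psi 162.85 tilt [0. 0.] F [ 0.2 -0.4  0.5] open 85.4 q6 47.5 t 4.37
[[314.4 239.4]
 [318.1 237.1]
 [317.6 317.6]]
[[0.5693 0.3818 0.042 ]]
[[0.5881 0.443  0.042 ]]
[[0.5504 0.3885 0.042 ]]
[[0.5596 0.4507 0.042 ]]
```

```bash
python3 -m creep '0 .0007 -.0022 -.07 0 0 0;0 .0007 -.0022 -.11 0 0 0;0 .0007 -.0022 -.139 0 0 0;0 .0007 -.0022 -.139 0 0 0;0 .0007 -.0022 -.139 0 0 0;255 .0007 -.0022 -.139 0 0 0;255 .0007 -.0022 -.139 0 0 0;255 .0007 -.0022 -.139 0 0 0;255 .0007 -.0022 -.139 0 0 0;255 .0007 -.0022 -.139 0 0 0'; python3 st.py; python3 -m creep '255 0 0 0 0 0 0;255 0 0 0 0 0 0; 255 0 0 .03 0 0 0;255 0 0 .03 0 0 0;255 0 0 .03 0 0 0'; python3 - <<'E'
from st import *
img("scene","s1");img("wrist","w5")
a=cv2.imread("pics/s1.png");cv2.imwrite("pics/s1c.png",cv2.resize(a[230:400,130:350],None,fx=3.5,fy=3.5))
E
```

```text
t: 5.25
tool_pos: [0.5714, 0.4158, 0.0148]
tool_rot: [0.149, 0.989, 0.001, 0.002]
ft_force: [0.1, 0.6, 7.1]
opening: 0.0631
pos [571.4 415.8  14.8] psi 162.91 tilt [0.0014 0.0019] F [0.1 0.6 7.1] open 63.1 q6 47.2 t 5.25
t: 5.67
tool_pos: [0.5714, 0.416, 0.0447]
tool_rot: [0.148, 0.989, 0.002, 0.002]
ft_force: [0.2, 0.5, -0.7]
opening: 0.0627
pos [571.4 416.   44.7] psi 162.93 tilt [0.0017 0.002 ] F [ 0.2  0.5 -0.7] open 62.7 q6 47.1 t 5.67
```

View pics/s1c.png

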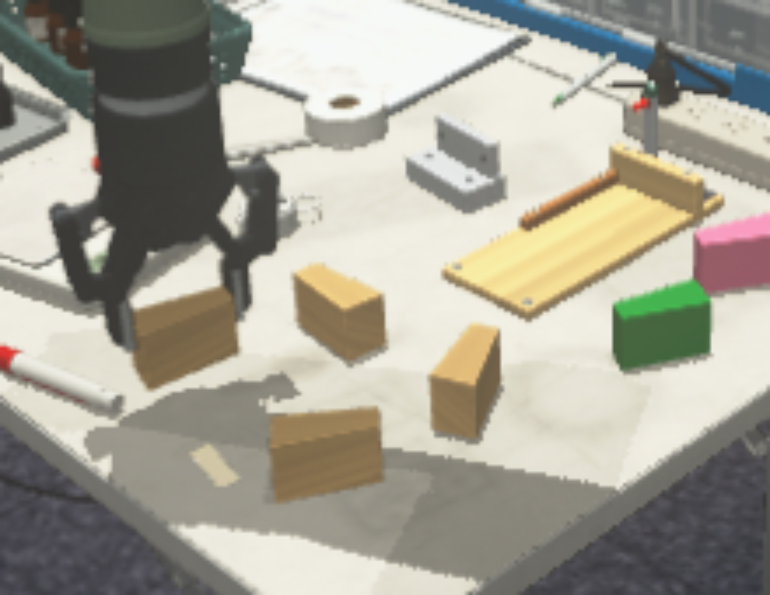

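View pics/w5.png

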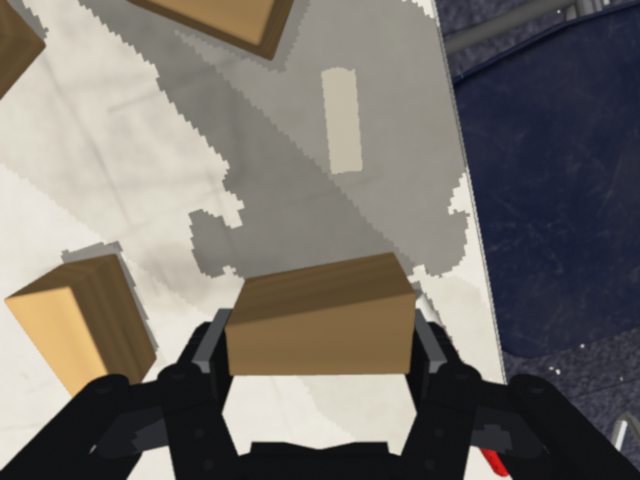

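```bash
python3 -m creep '255 0 0 .035 0 0 0;255 0 0 .075 0 0 -7;255 -.049 -.371 .085 0 0 -71.9;255 -.049 -.371 .085 0 0 -71.9;255 -.049 -.371 .085 0 0 -71.9;255 -.049 -.371 .085 0 0 -71.9;255 -.049 -.371 .085 0 0 -71.9;255 -.049 -.371 .085 0 0 -71.9;255 -.049 -.371 .085 0 0 -71.9;255 -.049 -.371 .085 0 0 -71.9;255 -.049 -.371 .085 0 0 -71.9;255 -.049 -.371 .085 0 0 -71.9';python3 -m creep '255 -.00 -.0 0 0 0 0;255 0 0 0 0 0 0;255 0 0 0 0 0 0'; python3 - <<'E'
from st import *
img("wrist","w6")
E
```

```text
t: 6.77
tool_pos: [0.519, 0.0374, 0.1262]
tool_rot: [0.705, 0.709, -0.002, 0.0]
ft_force: [0.5, 0.1, 0.1]
opening: 0.0627
t: 7.02
tool_pos: [0.5204, 0.0448, 0.1264]
tool_rot: [0.7, 0.714, -0.0, -0.0]
ft_force: [-0.3, -0.5, -1.1]
opening: 0.0627
pos [520.4  44.8 126.4] psi 91.15 tilt [-0.0001 -0.0004] F [-0.3 -0.5 -1.1] open 62.7 q6 85.7 t 7.02
```

View pics/w6.png

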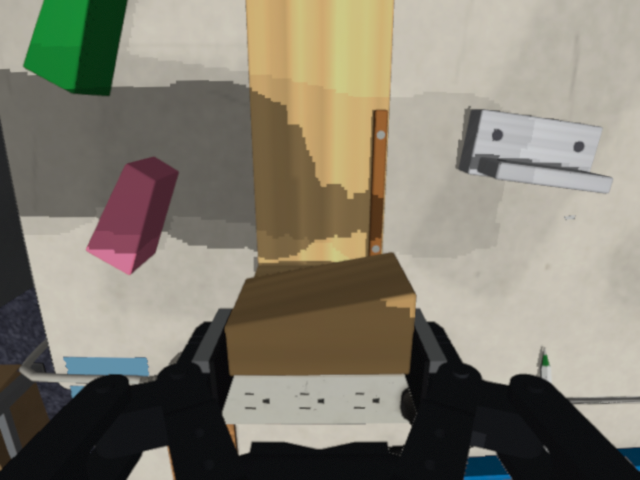

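```bash
python3 -m creep '255 .0006 -.0065 -.03 0 0 -.1;255 .0006 -.0065 -.07 0 0 -.1;255 .0006 -.0065 -.095 0 0 -.1;255 .0006 -.0065 -.1 0 0 -.1;255 .0006 -.0065 -.1 0 0 -.1;255 .0006 -.0065 -.1 0 0 -.1';python3 st.py; python3 -m creep '255 0 0 -.002 0 0 0;255 0 0 -.002 0 0 0;255 0 0 -.002 0 0 0';python3 st.py
```

```text
t: 7.57
tool_pos: [0.5211, 0.0385, 0.0269]
tool_rot: [0.7, 0.714, -0.0, -0.0]
ft_force: [0.1, -0.1, -0.9]
opening: 0.0629
pos [521.1  38.5  26.9] psi 91.07 tilt [-0.0002 -0.0003] F [ 0.1 -0.1 -0.9] open 62.9 q6 85.1 t 7.57
t: 7.82
tool_pos: [0.5216, 0.0376, 0.0254]
tool_rot: [0.701, 0.713, 0.0, 0.0]
ft_force: [-0.5, -1.0, -1.2]
opening: 0.0629
pos [521.6  37.6  25.4] psi 90.97 tilt [0.0003 0.0003] F [-0.5 -1.  -1.2] open 62.9 q6 85.1 t 7.82
```

Lower to the base, then press gently toward the fence.

```bash
python3 -m creep '255 0 0 -.0015 0 0 0;255 0 0 -.0015 0 0 0;255 0 0 -.0015 0 0 0';python3 -m creep '255 0 -.002 0 0 0 0;255 0 -.004 0 0 0 0;255 0 -.004 0 0 0 0';python3 -m creep '255 0 -.002 0 0 0 0;255 0 -.002 0 0 0 0'
```

```text
t: 8.07
tool_pos: [0.5217, 0.0374, 0.0238]
tool_rot: [0.701, 0.713, 0.001, 0.0]
ft_force: [0.2, -0.2, 2.2]
opening: 0.0632
t: 8.32
tool_pos: [0.5217, 0.0351, 0.0238]
tool_rot: [0.701, 0.713, 0.002, -0.001]
ft_force: [-0.1, 7.5, 3.4]
opening: 0.0625
t: 8.48
tool_pos: [0.5216, 0.035, 0.0238]
tool_rot: [0.7, 0.714, 0.004, -0.003]
ft_force: [-0.1, 12.9, 4.6]
opening: 0.0626
```

```bash
python3 -m creep '255 0 .005 0 0 0 0;255 0 .005 0 0 0 0;20 0 .005 0 0 0 0;20 0 .005 0 0 0 0;20 0 .005 0 0 0 0;20 0 .005 0 0 0 0;20 0 .005 .04 0 0 0;20 0 .005 .08 0 0 0;20 0 .005 .13 0 0 0;20 0 .005 .13 0 0 0'; python3 - <<'E'
from st import *
img("wrist","w7");img("top","t7")
a=cv2.imread("pics/t7.png");cv2.imwrite("pics/t7c.png",cv2.resize(a[190:300,200:320],None,fx=5,fy=5))
E
```

```text
t: 9.32
tool_pos: [0.5247, 0.0358, 0.1595]
tool_rot: [0.701, 0.713, 0.003, 0.003]
ft_force: [1.0, -0.1, 0.2]
opening: 0.0787
pos [524.7  35.8 159.5] psi 90.92 tilt [0.0028 0.0035] F [ 1.  -0.1  0.2] open 78.7 q6 84.9 t 9.32
```

View pics/w7.png

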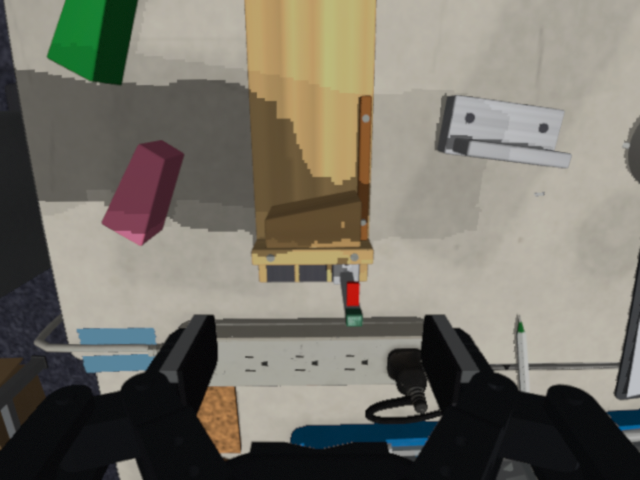

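```bash
python3 -m creep '0 .0335 .2745 -.02 0 0 -6.6;0 .0335 .2745 -.02 0 0 -6.6;0 .0335 .2745 -.02 0 0 -6.6;0 .0335 .2745 -.02 0 0 -6.6;0 .0335 .2745 -.02 0 0 -6.6;0 .0335 .2745 -.02 0 0 -6.6;0 .0335 .2745 -.02 0 0 -6.6;0 .0335 .2745 -.02 0 0 -6.6;0 .0335 .2745 -.02 0 0 -6.6;0 .0335 .2745 -.02 0 0 -6.6'; python3 - <<'E'
from st import *
from wed import *
g=img("wrist","w8")
for ce,t,p,c in wedges(g,"w8m"):
    print(ce,len(p))
    if len(p)==4:
        P=fit4(c,p);o,th,gr,err,ln,pr=pose(g,P,.042);print("  o",o.round(4),"th",round(th,1),"grip",gr.round(4),"err",round(err*1000,1))
E
```

```text
t: 10.25
tool_pos: [0.5534, 0.3097, 0.1313]
tool_rot: [0.741, 0.671, -0.002, -0.0]
ft_force: [0.2, -0.4, -0.3]
opening: 0.0854
pos [553.4 309.7 131.3] psi 84.33 tilt [-0.0019 -0.0003] F [ 0.2 -0.4 -0.3] open 85.4 q6 118.3 t 10.25
[111.  95.] 3
[323. 246.] 3
[288. 400.] 4
  o [0.51   0.1949] th -6.0 grip [0.5096 0.192 ] err 23.7
```

View pics/w8m.png

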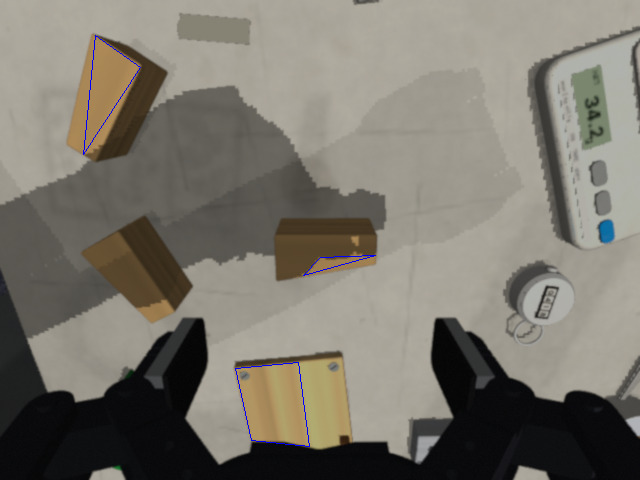

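```bash
python3 -m creep '0 .0044 .0003 -.04 0 0 0;0 .0044 .0003 -.08 0 0 0;0 .0044 .0003 -.117 0 0 0;0 .0044 .0003 -.117 0 0 0;0 .0044 .0003 -.117 0 0 0;255 .0044 .0003 -.117 0 0 0;255 .0044 .0003 -.117 0 0 0;255 .0044 .0003 -.117 0 0 0;255 .0044 .0003 -.117 0 0 0;255 .0044 .0003 -.117 0 0 0;255 .0044 .0003 -.117 0 0 0;255 .0044 .0003 -.117 0 0 0'; python3 st.py
```

```text
t: 11.3
tool_pos: [0.5616, 0.3119, 0.0199]
tool_rot: [0.741, 0.671, 0.003, 0.001]
ft_force: [0.6, -0.3, 7.6]
opening: 0.0623
pos [561.6 311.9  19.9] psi 84.33 tilt [0.0027 0.0012] F [ 0.6 -0.3  7.6] open 62.3 q6 118.2 t 11.3
```

```bash
python3 -m creep '255 0 0 .04 0 0 0;255 0 0 .08 0 0 0;255 -.0406 -.234 .095 0 0 6.7;255 -.0406 -.234 .095 0 0 6.7;255 -.0406 -.234 .095 0 0 6.7;255 -.0406 -.234 .095 0 0 6.7;255 -.0406 -.234 .095 0 0 6.7;255 -.0406 -.234 .095 0 0 6.7;255 -.0406 -.234 .095 0 0 6.7;255 -.0406 -.234 .095 0 0 6.7;255 -.0406 -.234 .095 0 0 6.7;255 -.0406 -.234 .095 0 0 6.7'; python3 - <<'E'
from st import *
img("wrist","w9");img("top","t9")
a=cv2.imread("pics/t9.png");cv2.imwrite("pics/t9c.png",cv2.resize(a[190:300,200:320],None,fx=5,fy=5))
E
```

```text
t: 12.3
tool_pos: [0.5191, 0.0781, 0.112]
tool_rot: [0.7, 0.714, 0.001, 0.0]
ft_force: [-0.3, -0.1, -0.4]
opening: 0.0624
pos [519.1  78.1 112. ] psi 91.12 tilt [0.0006 0.0003] F [-0.3 -0.1 -0.4] open 62.4 q6 89.4 t 12.3
```

View pics/w9.png

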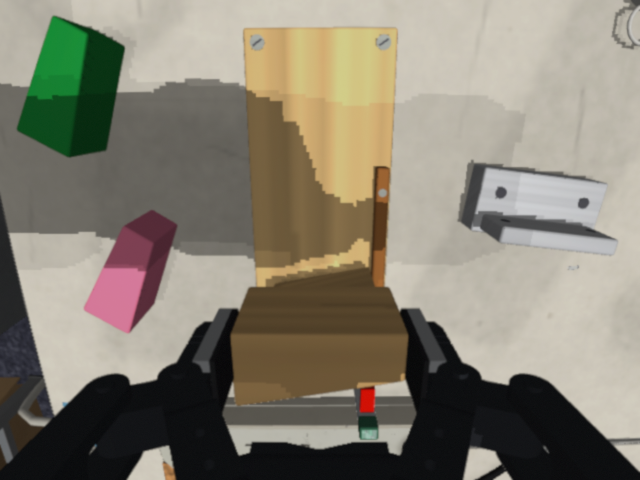

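```bash
python3 -m creep '255 .0022 -.002 -.04 0 0 -.1;255 .0022 -.002 -.07 0 0 -.1;255 .0022 -.002 -.08 0 0 -.1;255 .0022 -.002 -.081 0 0 -.1;255 .0022 -.002 -.081 0 0 -.1;255 .0022 -.002 -.081 0 0 -.1';python3 -m creep '255 0 0 -.002 0 0 0;255 0 0 -.003 0 0 0;255 0 0 -.003 0 0 0';python3 st.py
```

```text
t: 12.9
tool_pos: [0.5266, 0.0761, 0.0332]
tool_rot: [0.701, 0.713, 0.004, 0.004]
ft_force: [4.1, 0.0, 10.0]
opening: 0.0626
t: 13.15
tool_pos: [0.5266, 0.0762, 0.0328]
tool_rot: [0.701, 0.714, 0.004, 0.004]
ft_force: [-4.6, -0.8, 34.8]
opening: 0.0627
pos [526.6  76.2  32.8] psi 91.04 tilt [0.0041 0.0043] F [-4.6 -0.8 34.8] open 62.7 q6 89.2 t 13.15
```

```bash
python3 -m creep '255 0 0 .015 0 0 0;255 0 0 .015 0 0 0;255 -.005 0 .015 0 0 0;255 -.005 0 .015 0 0 0;255 -.005 0 .015 0 0 0;255 -.005 0 .015 0 0 0'; python3 st.py;python3 -m creep '255 0 0 0 0 0 0;255 0 0 0 0 0 0;255 0 0 0 0 0 0;255 0 0 0 0 0 0';python3 st.py
```

```text
t: 13.65
tool_pos: [0.5148, 0.0753, 0.0415]
tool_rot: [0.701, 0.713, -0.001, -0.001]
ft_force: [0.3, 0.5, 0.1]
opening: 0.0624
pos [514.8  75.3  41.5] psi 90.96 tilt [-0.0007 -0.0007] F [0.3 0.5 0.1] open 62.4 q6 89.2 t 13.65
t: 13.98
tool_pos: [0.5156, 0.075, 0.0422]
tool_rot: [0.701, 0.713, -0.0, -0.0]
ft_force: [0.8, -0.4, 0.1]
opening: 0.0624
pos [515.6  75.   42.2] psi 90.92 tilt [-0.0001 -0.0001] F [ 0.8 -0.4  0.1] open 62.4 q6 89.2 t 13.98
```

```bash
python3 - <<'E'
from st import *
img("scene","s2");img("wrist","w10")
a=cv2.imread("pics/s2.png");cv2.imwrite("pics/s2c.png",cv2.resize(a[200:350,200:360],None,fx=5,fy=4)[:600])
E
```

```text
pos [515.6  75.   42.2] psi 90.92 tilt [-0.0001 -0.0001] F [ 0.8 -0.4  0.1] open 62.4 q6 89.2 t 13.98
```

View pics/s2c.png

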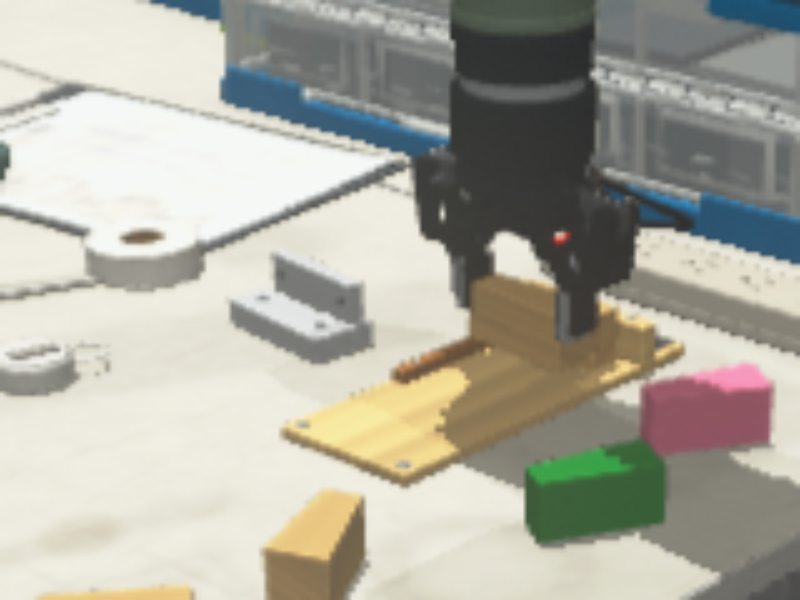

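View pics/w10.png

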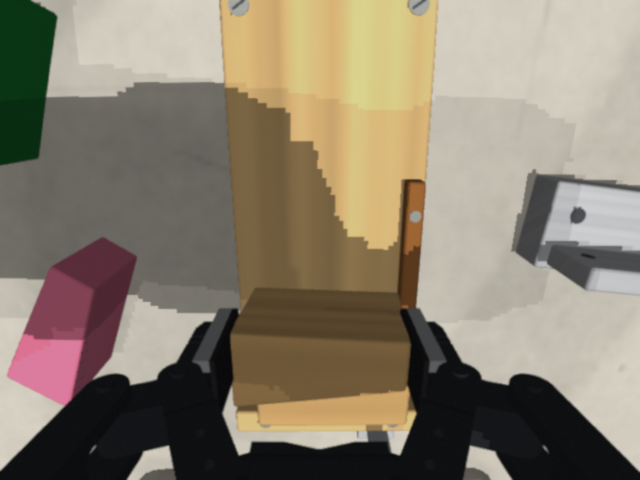

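```bash
python3 -m creep '255 .0045 .001 0 0 0 0;255 .0045 .001 -.004 0 0 0;255 .0045 .001 -.006 0 0 0;255 .0045 .001 -.006 0 0 0';python3 -m creep '255 0 0 -.002 0 0 0;255 0 0 -.003 0 0 0;255 0 0 -.003 0 0 0';python3 -m creep '255 0 0 -.002 0 0 0;255 0 0 -.002 0 0 0;255 0 0 -.002 0 0 0';python3 st.py
```

```text
t: 14.42
tool_pos: [0.5197, 0.0761, 0.0357]
tool_rot: [0.701, 0.713, -0.0, -0.0]
ft_force: [0.3, -0.7, -0.3]
opening: 0.0624
t: 14.67
tool_pos: [0.52, 0.0761, 0.0332]
tool_rot: [0.701, 0.713, -0.0, -0.0]
ft_force: [-0.6, 1.0, 0.3]
opening: 0.0625
t: 14.92
tool_pos: [0.5202, 0.0761, 0.0327]
tool_rot: [0.701, 0.713, 0.0, 0.0]
ft_force: [-5.4, 0.5, 12.5]
opening: 0.0626
pos [520.2  76.1  32.7] psi 90.93 tilt [0.0002 0.0003] F [-5.4  0.5 12.5] open 62.6 q6 89.3 t 14.92
```

```bash
python3 - <<'E'
from st import *
print(s["torque"].round(2))
g=img("scene","s3")
crop(g,260,235,360,310,7,"s3c")
# predict: wedge2 foot corners & jig points
o=np.array([.522,.0766])
for n,P in dict(base_mx=[.522-.044,.08,.009],lipTop_in=[.5555,.0766,.019],).items(): print(n,proj(g,P).round(1))
E
```

```text
pos [520.2  76.1  32.7] psi 90.93 tilt [0.0002 0.0003] F [-5.4  0.5 12.5] open 62.6 q6 89.3 t 14.92
[-0.07  0.66  0.02]
base_mx [[314.  298.9]]
lipTop_in [[293.5 285.4]]
```

View pics/s3c.png

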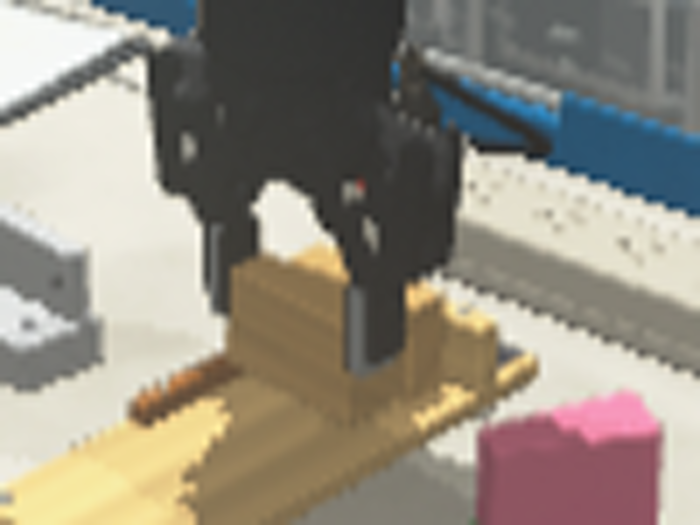

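```bash
cat > hold.py <<'E'
from st import *
g=img("wrist","wh")
a=g["pixels"]
crop(g,215,270,430,420,3.6,"whc")
c=s["tool_pos"]
for X in (13.8,16,18,20,22,23.8):
  for ys in (-.005,):
    pts=[]
    th=np.radians(psi+90)
    R=np.array([[np.cos(th),-np.sin(th)],[np.sin(th),np.cos(th)]])
    o=c[:2]-R@[0,ys]
    for p in [(32,-13,42),(-32,-13,42),(32,-13,0),(-32,-13,0),(32,19,42),(-32,7,42)]:
        w=o+R@(np.array(p[:2])/1000);pts.append([w[0],w[1],c[2]-X/1000+p[2]/1000])
    print(X,proj(g,pts).round(0).tolist())
E
python3 hold.py
```

```text
pos [520.2  76.1  32.7] psi 90.94 tilt [0.0002 0.0003] F [-5.3 -0.4 12.8] open 62.8 q6 89.3 t 14.97
13.8 [[219.0, 344.0], [410.0, 344.0], [242.0, 290.0], [389.0, 291.0], [226.0, 420.0], [406.0, 393.0]]
16 [[220.0, 341.0], [409.0, 341.0], [243.0, 288.0], [388.0, 288.0], [228.0, 416.0], [404.0, 389.0]]
18 [[222.0, 337.0], [408.0, 337.0], [243.0, 286.0], [388.0, 287.0], [229.0, 412.0], [403.0, 385.0]]
20 [[223.0, 334.0], [406.0, 334.0], [244.0, 285.0], [387.0, 285.0], [230.0, 408.0], [402.0, 382.0]]
22 [[224.0, 331.0], [405.0, 331.0], [245.0, 283.0], [386.0, 283.0], [231.0, 404.0], [401.0, 378.0]]
23.8 [[225.0, 329.0], [404.0, 329.0], [246.0, 281.0], [385.0, 281.0], [232.0, 401.0], [400.0, 375.0]]
```

View pics/whc.png

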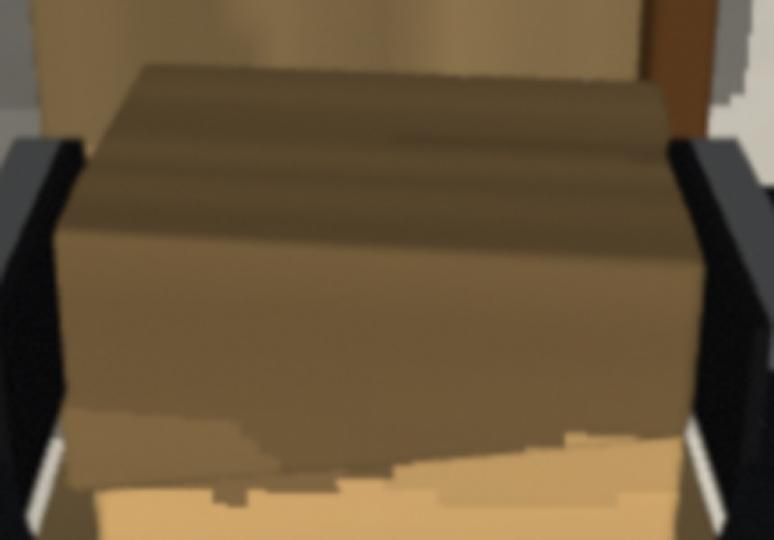

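```bash
python3 -m creep '255 0 0 .012 0 0 0;255 -.0045 0 .012 0 0 0;255 -.0045 0 .012 0 0 0;255 -.0045 0 .008 0 0 0;255 -.0045 0 .004 0 0 0;255 -.0045 0 .003 0 0 0';python3 st.py;python3 -m creep '255 0 0 -.002 0 0 0;255 0 0 -.004 0 0 0;255 0 0 -.004 0 0 0';python3 -m creep '255 0 0 -.002 0 0 0;255 0 0 -.002 0 0 0;255 0 0 -.002 0 0 0';python3 st.py
```

```text
t: 15.52
tool_pos: [0.5148, 0.0761, 0.0331]
tool_rot: [0.701, 0.713, -0.001, -0.001]
ft_force: [-0.4, 0.8, -0.8]
opening: 0.0627
pos [514.8  76.1  33.1] psi 90.93 tilt [-0.0006 -0.0006] F [-0.4  0.8 -0.8] open 62.7 q6 89.3 t 15.52
t: 15.77
tool_pos: [0.5153, 0.0761, 0.0297]
tool_rot: [0.701, 0.713, -0.0, -0.0]
ft_force: [-0.1, -0.9, -1.4]
opening: 0.0625
t: 16.02
tool_pos: [0.5158, 0.0761, 0.0285]
tool_rot: [0.701, 0.713, 0.0, 0.0]
ft_force: [-1.0, 0.6, -0.1]
opening: 0.0621
pos [515.8  76.1  28.5] psi 90.93 tilt [0.0001 0.0001] F [-1.   0.6 -0.1] open 62.1 q6 89.3 t 16.02
```

```bash
python3 -m creep '255 0 0 -.002 0 0 0;255 0 0 -.002 0 0 0;255 0 0 -.002 0 0 0';python3 -m creep '255 0 0 -.002 0 0 0;255 0 0 -.002 0 0 0;255 0 0 -.002 0 0 0';python3 hold.py
```

```text
t: 16.27
tool_pos: [0.5159, 0.0761, 0.0281]
tool_rot: [0.701, 0.713, 0.0, 0.0]
ft_force: [-5.2, -0.5, 17.6]
opening: 0.0629
t: 16.52
tool_pos: [0.516, 0.0762, 0.0279]
tool_rot: [0.701, 0.713, 0.0, 0.001]
ft_force: [-8.1, -0.6, 34.4]
opening: 0.0627
pos [516.   76.2  27.9] psi 90.94 tilt [0.0005 0.0006] F [-8.1 -0.6 34.4] open 62.7 q6 89.4 t 16.52
13.8 [[219.0, 344.0], [410.0, 344.0], [242.0, 291.0], [389.0, 291.0], [226.0, 420.0], [406.0, 393.0]]
16 [[220.0, 341.0], [409.0, 341.0], [243.0, 288.0], [388.0, 288.0], [228.0, 416.0], [404.0, 389.0]]
18 [[222.0, 337.0], [408.0, 337.0], [243.0, 287.0], [388.0, 287.0], [229.0, 412.0], [403.0, 385.0]]
20 [[223.0, 334.0], [406.0, 334.0], [244.0, 285.0], [387.0, 285.0], [230.0, 408.0], [402.0, 382.0]]
22 [[224.0, 331.0], [405.0, 331.0], [245.0, 283.0], [386.0, 283.0], [231.0, 405.0], [401.0, 378.0]]
23.8 [[225.0, 329.0], [404.0, 329.0], [246.0, 281.0], [385.0, 281.0], [232.0, 401.0], [400.0, 375.0]]
```

View pics/wh.png

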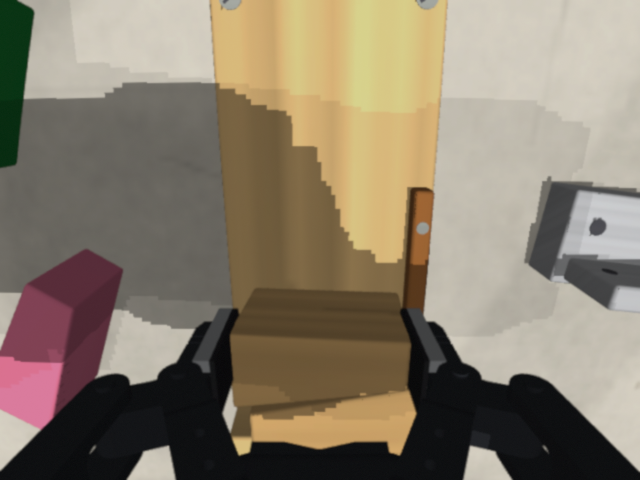

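```bash
python3 -m creep '255 0 0 .0035 0 0 0;255 0 0 .0035 0 0 0;255 .002 -.002 .0035 0 0 0;255 .003 -.003 .0035 0 0 0;255 .003 -.003 .0035 0 0 0';python3 -m creep '255 .001 -.001 0 0 0 0;255 .001 -.001 0 0 0 0;255 .001 -.001 0 0 0 0';python3 -m creep '255 .001 -.001 0 0 0 0;255 .001 -.001 0 0 0 0;255 .001 -.001 0 0 0 0'
```

```text
t: 16.98
tool_pos: [0.5178, 0.0739, 0.0281]
tool_rot: [0.701, 0.713, 0.0, -0.002]
ft_force: [-3.6, 2.4, 12.7]
opening: 0.0626
t: 17.23
tool_pos: [0.5183, 0.0732, 0.0281]
tool_rot: [0.701, 0.713, 0.0, -0.002]
ft_force: [-4.6, 2.3, 14.4]
opening: 0.0627
t: 17.48
tool_pos: [0.5189, 0.0723, 0.0281]
tool_rot: [0.701, 0.713, -0.0, -0.002]
ft_force: [-5.5, 3.2, 14.9]
opening: 0.0628
```

```bash
python3 -m creep '255 0 0 .002 0 0 0;255 .0 -.001 .002 0 0 0;255 .0 -.002 .002 0 0 0;255 .0 -.002 .002 0 0 0';python3 -m creep '255 0 -.0015 0 0 0 0;255 0 -.0015 0 0 0 0;255 0 -.0015 0 0 0 0';python3 -m creep '255 0 -.001 0 0 0 0;255 0 -.001 0 0 0 0;255 0 -.001 0 0 0 0'
```

```text
t: 17.82
tool_pos: [0.5192, 0.0693, 0.029]
tool_rot: [0.701, 0.713, -0.001, -0.001]
ft_force: [-3.1, 2.7, -0.8]
opening: 0.0624
t: 18.07
tool_pos: [0.5192, 0.069, 0.029]
tool_rot: [0.701, 0.713, 0.0, -0.002]
ft_force: [-4.9, 4.8, -0.7]
opening: 0.0624
t: 18.32
tool_pos: [0.5192, 0.0688, 0.0291]
tool_rot: [0.701, 0.713, 0.001, -0.003]
ft_force: [-4.8, 7.8, -0.3]
opening: 0.0627
```

```bash
python3 -m creep '255 -.001 .002 -.0015 0 0 0;255 -.001 .002 -.0015 0 0 0;20 -.001 .002 -.0015 0 0 0;20 -.001 .002 -.0015 0 0 0;20 -.001 .002 -.0015 0 0 0;20 -.001 .002 -.0015 0 0 0;20 -.001 .002 .04 0 0 0;20 -.001 .002 .08 0 0 0;20 -.001 .002 .12 0 0 0;20 -.001 .05 .12 0 0 0;20 -.001 .05 .12 0 0 0;20 -.001 .05 .12 0 0 0'; python3 - <<'E'
from st import *
g=img("wrist","w11")
crop(g,220,220,400,360,4.2,"w11c")
E
```

```text
t: 19.32
tool_pos: [0.5203, 0.1182, 0.1506]
tool_rot: [0.7, 0.714, 0.001, 0.001]
ft_force: [-0.1, -0.4, 0.2]
opening: 0.0785
pos [520.3 118.2 150.6] psi 91.1 tilt [0.0009 0.0007] F [-0.1 -0.4  0.2] open 78.5 q6 93.8 t 19.32
```

View pics/w11.png

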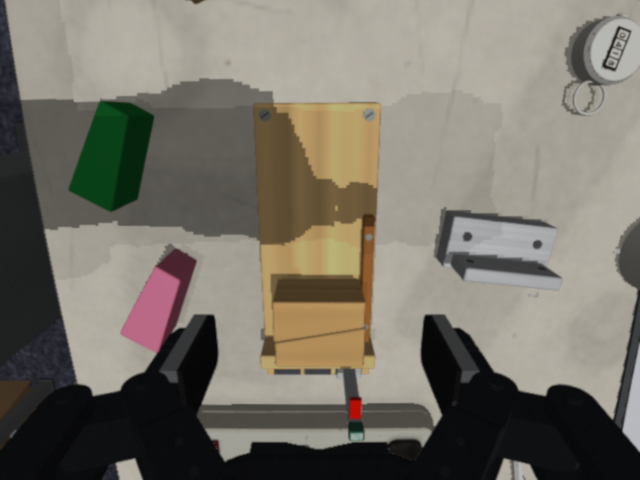

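View pics/w11c.png

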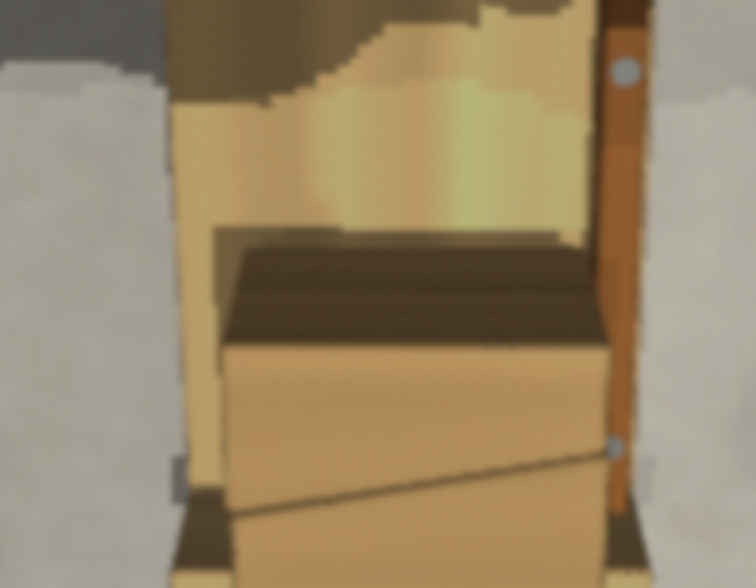

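```bash
python3 -m creep '0 -.079 .294 0 0 0 49;0 -.079 .294 0 0 0 49;0 -.079 .294 0 0 0 49;0 -.079 .294 0 0 0 49;0 -.079 .294 0 0 0 49;0 -.079 .294 0 0 0 49;0 -.079 .294 0 0 0 49;0 -.079 .294 0 0 0 49;0 -.079 .294 0 0 0 49;0 -.079 .294 0 0 0 49;0 -.079 .294 0 0 0 49'; python3 - <<'E'
from st import *
from wed import *
g=img("wrist","w12")
crop(g,200,130,440,320,3.3,"w12c")
E
```

```text
t: 20.28
tool_pos: [0.4409, 0.4087, 0.149]
tool_rot: [0.344, 0.939, -0.001, -0.0]
ft_force: [0.2, -0.5, 0.6]
opening: 0.0856
pos [440.9 408.7 149. ] psi 139.8 tilt [-0.0011 -0.0002] F [ 0.2 -0.5  0.6] open 85.6 q6 76.0 t 20.28
```

View pics/w12.png

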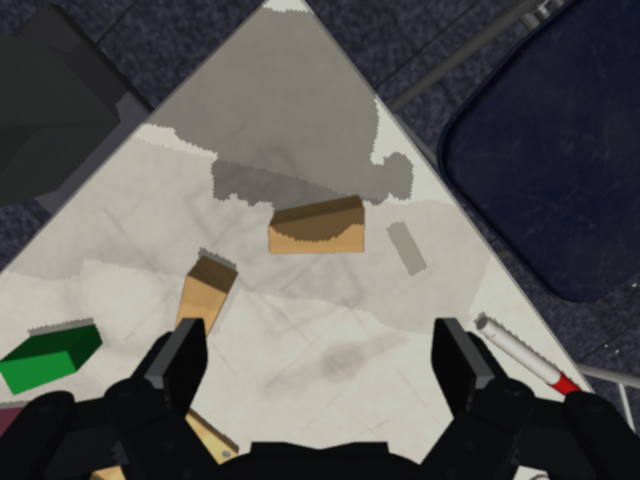

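View pics/w12c.png

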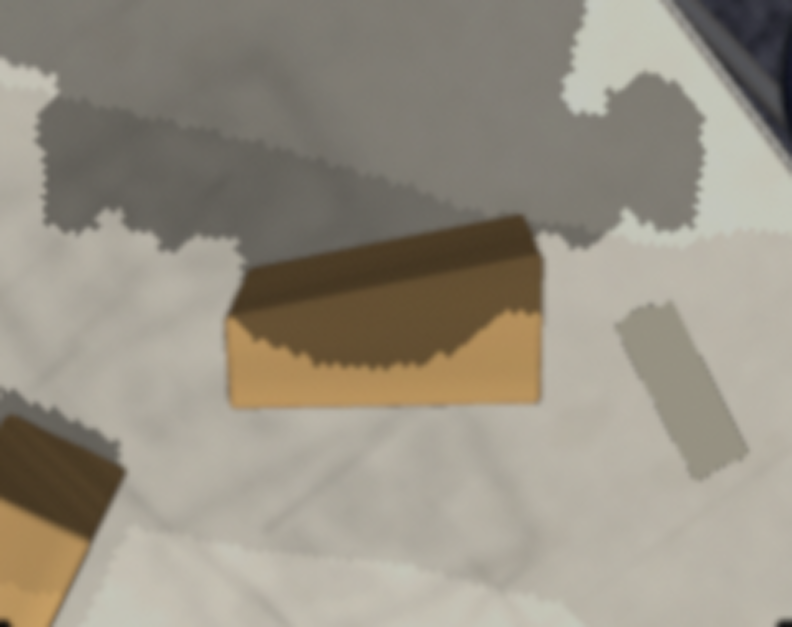

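```bash
cat > wp.py <<'E'
from st import *
from wed import pose
def go(g,P,z=.042):
    o,th,gr,err,ln,pr=pose(g,np.array(P,float),z);print("o",o.round(4),"th",round(th,1),"grip",gr.round(4),"err",round(err*1000,1))
    d=gr-s["tool_pos"][:2];print("shift",(d*1000).round(1),"dpsi",round((th+90-psi+90)%180-90,1))
E
python3 - <<'E'
from wp import *
g=get_image("wrist")
go(g,[(270,253.3),(363.9,252.1),(364.5,207.3),(269.1,226.4)])
E
```

```text
pos [441.2 408.6 149.3] psi 139.77 tilt [-0.0008 -0.0002] F [0.1 0.2 1. ] open 85.4 q6 76.0 t 20.33
o [0.4386 0.4103] th 50.7 grip [0.441  0.4084] err 1.0
shift [-0.2 -0.1] dpsi 0.9
```

```bash
python3 -m creep '0 0 0 -.04 0 0 .9;0 0 0 -.08 0 0 .9;0 0 0 -.115 0 0 .9;0 0 0 -.136 0 0 .9;0 0 0 -.136 0 0 .9;0 0 0 -.136 0 0 .9';python3 st.py; python3 -m creep '255 0 0 0 0 0 0;255 0 0 0 0 0 0;255 0 0 0 0 0 0;255 0 0 0 0 0 0;255 0 0 0 0 0 0;255 0 0 0 0 0 0;255 0 0 0 0 0 0';python3 st.py
```

```text
t: 20.88
tool_pos: [0.4405, 0.4089, 0.0132]
tool_rot: [0.336, 0.942, -0.001, -0.001]
ft_force: [-0.5, -0.1, -0.3]
opening: 0.0853
pos [440.5 408.9  13.2] psi 140.72 tilt [-0.0012 -0.0007] F [-0.5 -0.1 -0.3] open 85.3 q6 75.1 t 20.88
t: 21.47
tool_pos: [0.4426, 0.4117, 0.0166]
tool_rot: [0.335, 0.942, 0.002, 0.002]
ft_force: [0.1, -0.9, 7.6]
opening: 0.0628
pos [442.6 411.7  16.6] psi 140.83 tilt [0.0018 0.0017] F [ 0.1 -0.9  7.6] open 62.8 q6 75.1 t 21.47
```

```bash
python3 -m creep '255 0 0 .04 0 0 0;255 0 0 .08 0 0 -7;255 .0745 -.315 .1 0 0 -49.8;255 .0745 -.315 .1 0 0 -49.8;255 .0745 -.315 .1 0 0 -49.8;255 .0745 -.315 .1 0 0 -49.8;255 .0745 -.315 .1 0 0 -49.8;255 .0745 -.315 .1 0 0 -49.8;255 .0745 -.315 .1 0 0 -49.8;255 .0745 -.315 .1 0 0 -49.8;255 .0745 -.315 .1 0 0 -49.8;255 .0745 -.315 .1 0 0 -49.8';python3 -m creep '255 0 0 0 0 0 0;255 0 0 0 0 0 0;255 0 0 0 0 0 0';python3 - <<'E'
from st import *
img("wrist","w13")
E
```

```text
t: 22.47
tool_pos: [0.5163, 0.094, 0.1151]
tool_rot: [0.702, 0.712, 0.001, 0.001]
ft_force: [0.1, 0.7, -1.5]
opening: 0.0633
t: 22.72
tool_pos: [0.5148, 0.0969, 0.114]
tool_rot: [0.7, 0.714, 0.0, -0.0]
ft_force: [-0.2, -0.6, 0.3]
opening: 0.0626
pos [514.8  96.9 114. ] psi 91.16 tilt [ 0.     -0.0001] F [-0.2 -0.6  0.3] open 62.6 q6 91.4 t 22.72
```

View pics/w13.png

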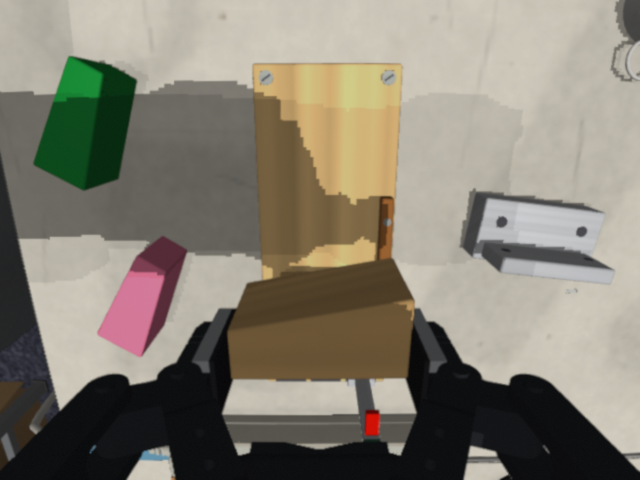

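```bash
python3 -m creep '255 0.001 -.003 -.04 0 0 -.1;255 0.001 -.003 -.07 0 0 -.1;255 0.001 -.003 -.084 0 0 -.1;255 0.001 -.003 -.084 0 0 -.1;255 0.001 -.003 -.084 0 0 -.1';python3 -m creep '255 0 0 -.002 0 0 0;255 0 0 -.0035 0 0 0;255 0 0 -.0035 0 0 0';python3 -m creep '255 0 0 -.001 0 0 0;255 0 0 -.0015 0 0 0;255 0 0 -.0015 0 0 0';python3 st.py
```

```text
t: 23.18
tool_pos: [0.5155, 0.0933, 0.0295]
tool_rot: [0.701, 0.713, -0.001, -0.001]
ft_force: [1.4, 0.4, -0.4]
opening: 0.0627
t: 23.43
tool_pos: [0.5168, 0.0928, 0.0272]
tool_rot: [0.701, 0.713, 0.001, 0.001]
ft_force: [0.3, 0.0, -0.2]
opening: 0.063
t: 23.68
tool_pos: [0.5166, 0.0926, 0.0254]
tool_rot: [0.701, 0.713, 0.0, 0.0]
ft_force: [-0.3, 0.1, 1.8]
opening: 0.0624
pos [516.6  92.6  25.4] psi 90.93 tilt [0.0004 0.0003] F [-0.3  0.1  1.8] open 62.4 q6 91.2 t 23.68
```

On the base. Slide to the row and lip.

```bash
python3 -m creep '255 .001 -.002 .0003 0 0 0;255 .002 -.004 .0003 0 0 0;255 .002 -.004 .0003 0 0 0';python3 -m creep '255 .0005 -.001 0 0 0 0;255 .0005 -.001 0 0 0 0';python3 -m creep '255 .0005 -.001 0 0 0 0;255 .0005 -.001 0 0 0 0';python3 -m creep '255 .0005 -.001 0 0 0 0;255 .0005 -.001 0 0 0 0'
```

```text
t: 23.93
tool_pos: [0.5184, 0.0883, 0.0254]
tool_rot: [0.701, 0.713, 0.0, 0.0]
ft_force: [-1.0, 0.1, 3.0]
opening: 0.0627
t: 24.1
tool_pos: [0.5187, 0.0876, 0.0254]
tool_rot: [0.701, 0.713, 0.0, -0.0]
ft_force: [-1.7, 1.1, 4.7]
opening: 0.0625
t: 24.27
tool_pos: [0.519, 0.087, 0.0254]
tool_rot: [0.701, 0.713, 0.0, -0.001]
ft_force: [-2.0, 2.4, 4.9]
opening: 0.0627
t: 24.43
tool_pos: [0.5193, 0.0869, 0.0254]
tool_rot: [0.701, 0.713, 0.001, -0.001]
ft_force: [-2.1, 4.9, 6.1]
opening: 0.0624
```

```bash
python3 -m creep '255 .000 -.001 0 0 0 0;255 0 .001 0 0 0 0;255 0 .001 0 0 0 0;20 0 .001 0 0 0 0;20 0 .001 0 0 0 0;20 0 .001 0 0 0 0;20 0 .001 0 0 0 0;20 0 .001 .04 0 0 0;20 0 .001 .08 0 0 0;20 0 .001 .12 0 0 0;20 0 .05 .12 0 0 0;20 0 .05 .12 0 0 0';python3 - <<'E'
from st import *
g=img("wrist","w14")
crop(g,220,220,400,370,4,"w14c")
E
```

```text
t: 25.43
tool_pos: [0.5222, 0.1387, 0.1483]
tool_rot: [0.701, 0.713, 0.003, 0.001]
ft_force: [0.3, 0.3, 0.0]
opening: 0.0784
pos [522.2 138.7 148.3] psi 91.01 tilt [0.0035 0.0013] F [0.3 0.3 0. ] open 78.4 q6 96.0 t 25.43
```

View pics/w14c.png

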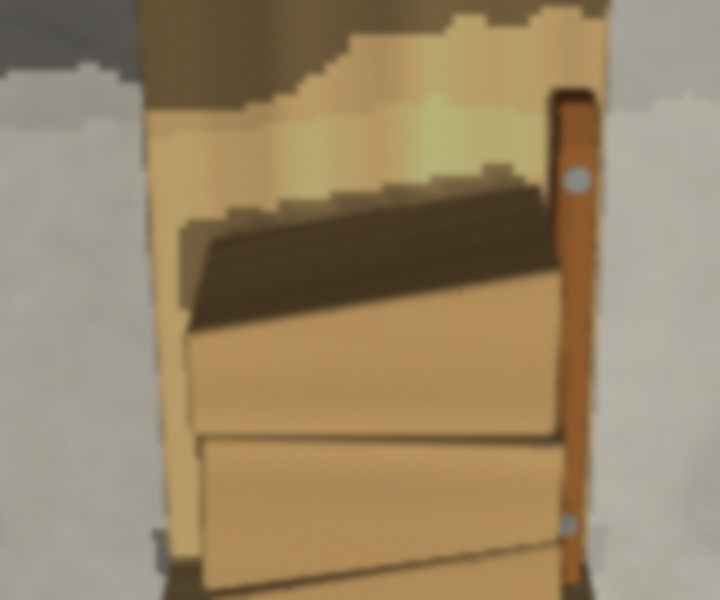

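```bash
python3 -m creep '0 -.088 .163 0 0 0 85;0 -.088 .163 0 0 0 85;0 -.088 .163 0 0 0 85;0 -.088 .163 0 0 0 85;0 -.088 .163 0 0 0 85;0 -.088 .163 0 0 0 85;0 -.088 .163 0 0 0 85;0 -.088 .163 0 0 0 85;0 -.088 .163 0 0 0 85;0 -.088 .163 0 0 0 85;0 -.088 .163 0 0 0 85;0 -.088 .163 0 0 0 85'; python3 st.py;python3 -m creep '0 0 0 0 0 0 26;0 0 0 0 0 0 26;0 0 0 0 0 0 26;0 0 0 0 0 0 26;0 0 0 0 0 0 26;0 0 0 0 0 0 26'; python3 - <<'E'
from st import *
g=img("wrist","w15")
E
```

```text
t: 26.48
tool_pos: [0.4311, 0.2976, 0.144]
tool_rot: [0.033, 0.999, -0.001, -0.001]
ft_force: [0.2, -0.1, -0.8]
opening: 0.0857
pos [431.1 297.6 144. ] psi 176.27 tilt [-0.0008 -0.0008] F [ 0.2 -0.1 -0.8] open 85.7 q6 30.3 t 26.48
t: 26.98
tool_pos: [0.4313, 0.2979, 0.1443]
tool_rot: [-0.189, 0.982, -0.0, -0.001]
ft_force: [-0.4, -0.5, 0.1]
opening: 0.0858
pos [431.3 297.9 144.3] psi 201.79 tilt [-0.0004 -0.0008] F [-0.4 -0.5  0.1] open 85.8 q6 4.8 t 26.98
```

View pics/w15.png

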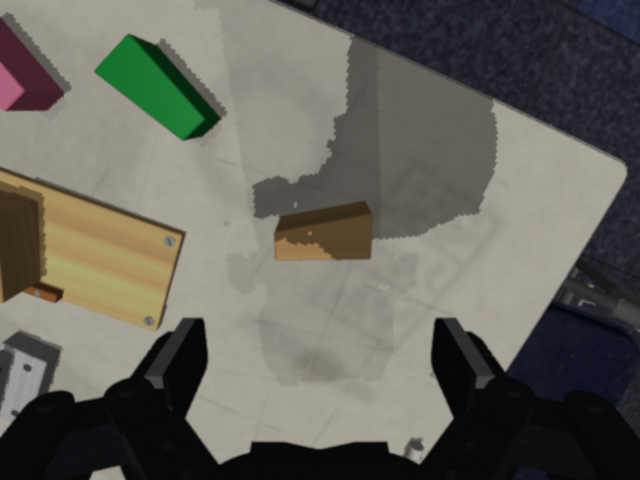

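```bash
python3 - <<'E'
from wp import *
g=get_image("wrist")
crop(g,250,180,400,280,5.2,"w15c")
go(g,[(275.5,261),(371.5,260),(372,214),(275.5,234)])
E
```

```text
pos [431.4 298.  144.5] psi 201.81 tilt [-0.0003 -0.0006] F [ 0.6 -1.   0.4] open 85.7 q6 4.8 t 27.03
o [0.4314 0.3011] th 112.8 grip [0.4341 0.3023] err 1.2
shift [2.8 4.3] dpsi 1.0
```

View pics/w15c.png

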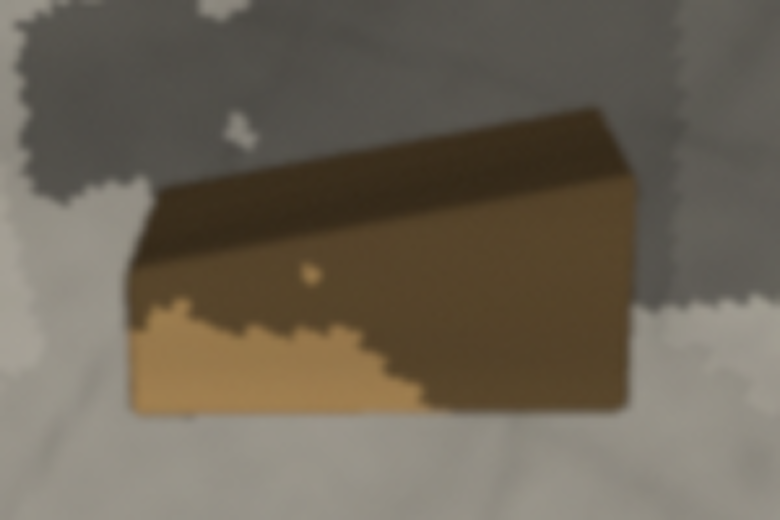

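```bash
python3 -m creep '0 .0028 .0043 -.04 0 0 .7;0 .0028 .0043 -.08 0 0 .7;0 .0028 .0043 -.115 0 0 .7;0 .0028 .0043 -.132 0 0 .7;0 .0028 .0043 -.132 0 0 .7;255 .0028 .0043 -.132 0 0 .7;255 .0028 .0043 -.132 0 0 .7;255 .0028 .0043 -.132 0 0 .7;255 .0028 .0043 -.132 0 0 .7;255 .0028 .0043 -.132 0 0 .7;255 .0028 .0043 -.132 0 0 .7;255 .0028 .0043 -.132 0 0 .7';python3 st.py
```

```text
t: 28.08
tool_pos: [0.4358, 0.3036, 0.0148]
tool_rot: [-0.196, 0.981, 0.0, 0.002]
ft_force: [-1.7, 0.8, 7.2]
opening: 0.0629
pos [435.8 303.6  14.8] psi 202.63 tilt [0.0004 0.0015] F [-1.7  0.8  7.2] open 62.9 q6 4.3 t 28.08
```

```bash
python3 -m creep '255 0 0 .04 0 0 0;255 0 0 .08 0 0 7;255 .08 -.174 .1 0 0 68.4;255 .08 -.174 .1 0 0 68.4;255 .08 -.174 .1 0 0 68.4;255 .08 -.174 .1 0 0 68.4;255 .08 -.174 .1 0 0 68.4;255 .08 -.174 .1 0 0 68.4;255 .08 -.174 .1 0 0 68.4;255 .08 -.174 .1 0 0 68.4;255 .08 -.174 .1 0 0 68.4;255 .08 -.174 .1 0 0 68.4';python3 -m creep '255 .08 -.174 .1 0 0 68.4';python3 st.py
```

```text
t: 29.08
tool_pos: [0.5145, 0.1287, 0.1135]
tool_rot: [0.714, -0.7, 0.0, -0.0]
ft_force: [0.1, -0.5, -1.3]
opening: 0.063
t: 29.17
tool_pos: [0.5244, 0.1002, 0.129]
tool_rot: [0.756, -0.655, -0.004, 0.002]
ft_force: [0.5, -0.1, -0.8]
opening: 0.0627
pos [524.4 100.2 129. ] psi -81.79 tilt [-0.0039  0.0018] F [ 0.5 -0.1 -0.8] open 62.7 q6 -95.4 t 29.17
```

```bash
python3 -m creep '255 0 0 0 0 0 0;255 0 0 0 0 0 0;255 0 0 0 0 0 0'; python3 st.py
```

```text
t: 29.42
tool_pos: [0.5291, 0.0967, 0.1318]
tool_rot: [0.753, -0.658, -0.0, -0.0]
ft_force: [-0.1, 0.6, -0.8]
opening: 0.063
pos [529.1  96.7 131.8] psi -82.24 tilt [-0.0001 -0.0001] F [-0.1  0.6 -0.8] open 63.0 q6 -95.3 t 29.42
```

```bash
python3 -m creep '255 -.0131 .0333 -.02 0 0 -6.8;255 -.0131 .0333 -.02 0 0 -6.8;255 -.0131 .0333 -.02 0 0 -6.8;255 -.0131 .0333 -.02 0 0 -6.8;255 -.0131 .0333 -.02 0 0 -6.8'; python3 - <<'E'
from st import *
img("wrist","w16")
E
```

```text
t: 29.83
tool_pos: [0.5165, 0.13, 0.1119]
tool_rot: [0.714, -0.7, 0.0, -0.0]
ft_force: [-0.1, -0.5, -1.2]
opening: 0.0624
pos [516.5 130.  111.9] psi -88.85 tilt [ 0.0002 -0.0001] F [-0.1 -0.5 -1.2] open 62.4 q6 -85.0 t 29.83
```

View pics/w16.png

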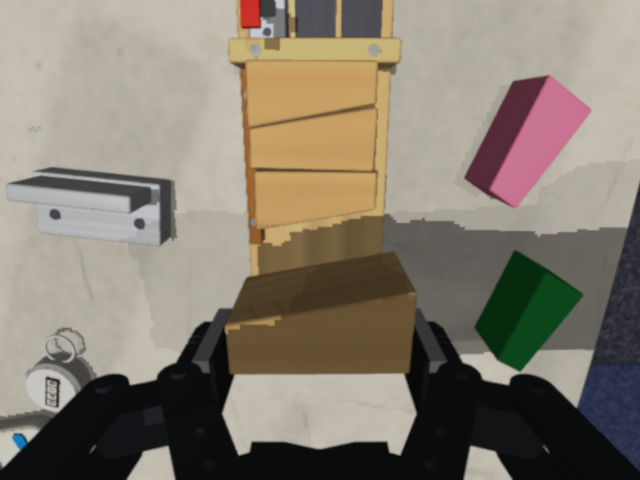

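```bash
python3 -m creep '255 0 -.002 -.04 0 0 -.1;255 0 -.002 -.07 0 0 -.1;255 0 -.002 -.084 0 0 -.1;255 0 -.002 -.084 0 0 -.1;255 0 -.002 -.084 0 0 -.1';python3 -m creep '255 0 0 -.002 0 0 0;255 0 0 -.0035 0 0 0;255 0 0 -.0035 0 0 0';python3 -m creep '255 0 0 -.001 0 0 0;255 0 0 -.0015 0 0 0;255 0 0 -.0015 0 0 0';python3 st.py
```

```text
t: 30.3
tool_pos: [0.5163, 0.1275, 0.0277]
tool_rot: [0.713, -0.701, -0.0, 0.0]
ft_force: [0.1, 0.3, -0.4]
opening: 0.0629
t: 30.55
tool_pos: [0.5171, 0.1279, 0.0252]
tool_rot: [0.713, -0.701, 0.001, -0.001]
ft_force: [-0.2, 0.5, -0.8]
opening: 0.0628
t: 30.8
tool_pos: [0.5169, 0.128, 0.0237]
tool_rot: [0.713, -0.701, 0.001, -0.001]
ft_force: [-0.8, 0.1, 4.4]
opening: 0.0626
pos [516.9 128.   23.7] psi -88.97 tilt [ 0.0005 -0.0005] F [-0.8  0.1  4.4] open 62.6 q6 -85.1 t 30.8
```

```bash
python3 -m creep '255 .001 -.002 .0005 0 0 0;255 .002 -.004 .0005 0 0 0;255 .002 -.005 .0005 0 0 0;255 .002 -.005 .0005 0 0 0';python3 -m creep '255 .0005 -.0015 0 0 0 0;255 .0005 -.0015 0 0 0 0';python3 -m creep '255 .0 -.0015 0 0 0 0;255 .0 -.0015 0 0 0 0';python3 -m creep '255 .0 -.001 0 0 0 0;255 .0 -.001 0 0 0 0'
```

```text
t: 31.13
tool_pos: [0.5187, 0.1232, 0.0237]
tool_rot: [0.713, -0.701, -0.0, -0.001]
ft_force: [-0.7, 2.4, 6.0]
opening: 0.0628
t: 31.3
tool_pos: [0.5189, 0.1221, 0.0237]
tool_rot: [0.714, -0.701, -0.001, -0.001]
ft_force: [-1.0, 3.4, 6.9]
opening: 0.0627
t: 31.47
tool_pos: [0.5189, 0.1221, 0.0237]
tool_rot: [0.714, -0.7, -0.002, -0.002]
ft_force: [-0.9, 7.8, 5.7]
opening: 0.0627
t: 31.63
tool_pos: [0.5188, 0.1221, 0.0237]
tool_rot: [0.714, -0.7, -0.003, -0.003]
ft_force: [-2.0, 10.5, 7.0]
opening: 0.0631
```

```bash
python3 -m creep '255 0 .003 0 0 0 0;255 0 .003 0 0 0 0;20 0 .003 0 0 0 0;20 0 .003 0 0 0 0;20 0 .003 0 0 0 0;20 0 .003 0 0 0 0;20 0 .003 .04 0 0 0;20 0 .003 .08 0 0 0;20 0 .003 .12 0 0 0;20 0 .02 .16 0 0 0;20 0 .03 .2 0 0 0;20 0 .03 .2 0 0 0';python3 - <<'E'
from st import *
g=img("wrist","w17")
crop(g,200,60,420,310,2.4,"w17c")
E
```

```text
t: 32.63
tool_pos: [0.5229, 0.1508, 0.2312]
tool_rot: [0.714, -0.7, 0.004, -0.005]
ft_force: [1.3, -0.3, -0.1]
opening: 0.0787
pos [522.9 150.8 231.2] psi -88.89 tilt [ 0.0036 -0.0052] F [ 1.3 -0.3 -0.1] open 78.7 q6 -82.8 t 32.63
```

View pics/w17.png

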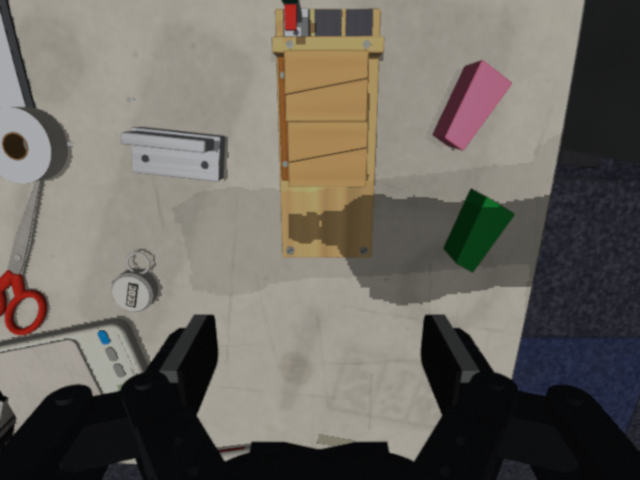

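View pics/w17c.png

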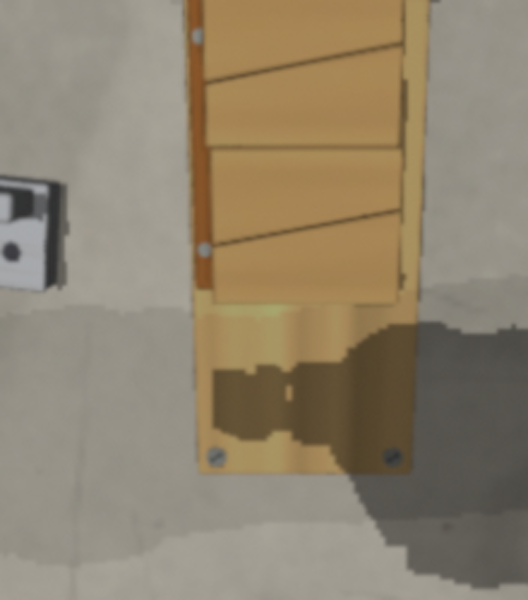

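```bash
python3 -m creep '60 .13 -.056 -.06 0 0 83.4;60 .13 -.056 -.06 0 0 83.4;60 .13 -.056 -.06 0 0 83.4;60 .13 -.056 -.06 0 0 83.4;60 .13 -.056 -.06 0 0 83.4;60 .13 -.056 -.06 0 0 83.4;60 .13 -.056 -.06 0 0 83.4;60 .13 -.056 -.06 0 0 83.4;60 .13 -.056 -.06 0 0 83.4;60 .13 -.056 -.06 0 0 83.4;60 .13 -.056 -.06 0 0 83.4;60 .13 -.056 -.06 0 0 83.4'; python3 -m creep '60 0 0 0 0 0 0;60 0 0 0 0 0 0';python3 - <<'E'
from st import *
g=img("wrist","w18")
E
```

```text
t: 33.68
tool_pos: [0.6477, 0.0923, 0.1611]
tool_rot: [0.999, -0.046, -0.002, 0.0]
ft_force: [0.2, 0.0, -0.6]
opening: 0.0654
t: 33.85
tool_pos: [0.6479, 0.0925, 0.1617]
tool_rot: [0.999, -0.05, -0.001, 0.0]
ft_force: [0.0, 1.2, 1.3]
opening: 0.0652
pos [647.9  92.5 161.7] psi -5.72 tilt [-0.0012  0.0002] F [0.  1.2 1.3] open 65.2 q6 -172.6 t 33.85
```

View pics/w18.png

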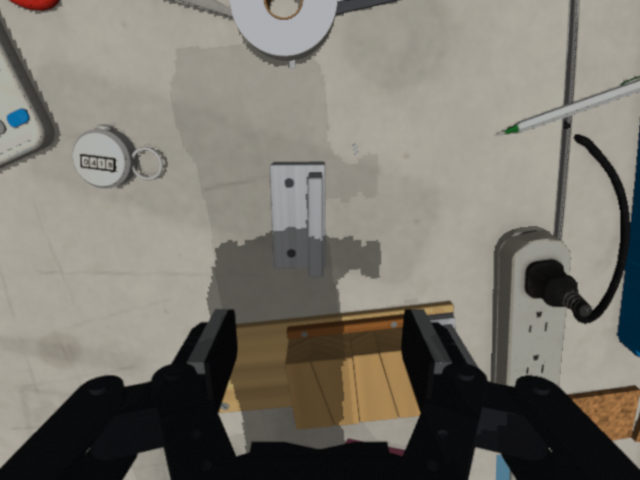

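```bash
python3 - <<'E'
from st import *
g=get_image("wrist")
crop(g,250,150,350,290,4.2,"w18c")
W=ray(g,[(308,173),(325,172.5),(308,276),(323.5,275.5)],.048);print(W.round(4),W.mean(0).round(4))
print(proj(g,[[*s["tool_pos"][:2],.048]]))
E
```

```text
pos [648.1  92.6 162. ] psi -5.71 tilt [-0.0009  0.0002] F [ 0.3 -0.3 -0. ] open 65.0 q6 -172.6 t 33.9
[[0.6937 0.0958 0.048 ]
 [0.6929 0.0848 0.048 ]
 [0.622  0.1035 0.048 ]
 [0.6213 0.0926 0.048 ]] [0.6575 0.0942 0.048 ]
[[319.83130532 239.38872573]]
```

View pics/w18c.png

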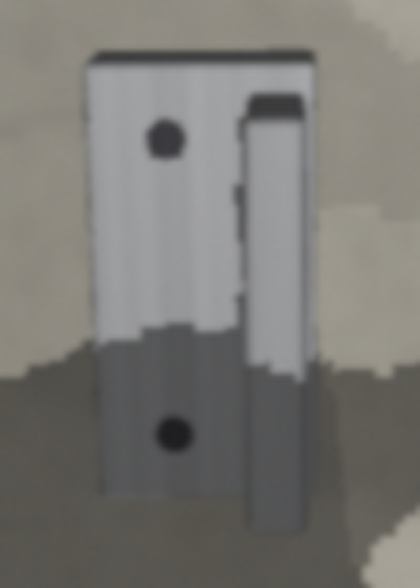

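```bash
python3 -m creep '60 .007 .0012 -.04 0 0 0;60 .007 .0012 -.08 0 0 0;60 .007 .0012 -.12 0 0 0;60 .007 .0012 -.137 0 0 0;60 .007 .0012 -.137 0 0 0;60 .007 .0012 -.137 0 0 0';python3 st.py;python3 -m creep '255 0 0 0 0 0 0;255 0 0 0 0 0 0;255 0 0 0 0 0 0;255 0 0 0 0 0 0;255 0 0 0 0 0 0;255 0 0 0 0 0 0;255 0 0 0 0 0 0;255 0 0 0 0 0 0;255 0 0 0 0 0 0';python3 st.py
```

```text
t: 34.45
tool_pos: [0.6548, 0.094, 0.0252]
tool_rot: [0.999, -0.049, -0.001, 0.0]
ft_force: [0.7, -0.3, 0.3]
opening: 0.0653
pos [654.8  94.   25.2] psi -5.62 tilt [-0.0013  0.0001] F [ 0.7 -0.3  0.3] open 65.3 q6 -172.6 t 34.45
t: 35.2
tool_pos: [0.6569, 0.0942, 0.0279]
tool_rot: [0.999, -0.049, 0.001, -0.0]
ft_force: [-1.0, 0.2, 6.8]
opening: 0.0087
pos [656.9  94.2  27.9] psi -5.57 tilt [ 0.0013 -0.0001] F [-1.   0.2  6.8] open 8.7 q6 -172.6 t 35.2
```

```bash
python3 -m creep '255 0 0 .04 0 0 0;255 0 0 .08 0 0 0;255 0 0 .12 0 0 -7;255 -.137 .082 .12 0 0 -80;255 -.137 .082 .12 0 0 -80;255 -.137 .082 .12 0 0 -80;255 -.137 .082 .12 0 0 -80;255 -.137 .082 .12 0 0 -80;255 -.137 .082 .12 0 0 -80;255 -.137 .082 .12 0 0 -80;255 -.137 .082 .12 0 0 -80;255 -.137 .082 .12 0 0 -80'; python3 st.py
```

```text
t: 36.2
tool_pos: [0.5179, 0.1761, 0.1458]
tool_rot: [0.781, -0.625, -0.0, 0.001]
ft_force: [0.6, -1.4, -2.4]
opening: 0.0089
pos [517.9 176.1 145.8] psi -77.37 tilt [-0.0004  0.0005] F [ 0.6 -1.4 -2.4] open 8.9 q6 -91.6 t 36.2
```

```bash
python3 -m creep '255 0 0 0 0 0 -80;255 0 0 0 0 0 -80;255 0 0 0 0 0 -80;255 0 0 0 0 0 -80;255 0 0 0 0 0 -80;255 0 0 0 0 0 -80;255 0 0 0 0 0 -80;255 0 0 0 0 0 -80;255 0 0 0 0 0 -80;255 0 0 0 0 0 -80;255 0 0 0 0 0 -80;255 0 0 0 0 0 -80'; python3 st.py;python3 -m creep '255 0 0 0 0 0 -13.4;255 0 0 0 0 0 -13.4;255 0 0 0 0 0 -13.4;255 0 0 0 0 0 -13.4';python3 - <<'E'
from st import *
img("wrist","w19")
E
```

```text
t: 37.2
tool_pos: [0.518, 0.176, 0.1457]
tool_rot: [-0.198, 0.98, 0.0, -0.001]
ft_force: [-0.1, 0.3, -3.7]
opening: 0.009
pos [518.  176.  145.7] psi 202.8 tilt [ 0.     -0.0007] F [-0.1  0.3 -3.7] open 9.0 q6 -11.8 t 37.2
t: 37.53
tool_pos: [0.5184, 0.1761, 0.146]
tool_rot: [-0.086, 0.996, -0.0, -0.0]
ft_force: [-0.2, 0.3, -3.7]
opening: 0.0086
pos [518.4 176.1 146. ] psi 189.81 tilt [-0.     -0.0003] F [-0.2  0.3 -3.7] open 8.6 q6 1.2 t 37.53
```

View pics/w19.png

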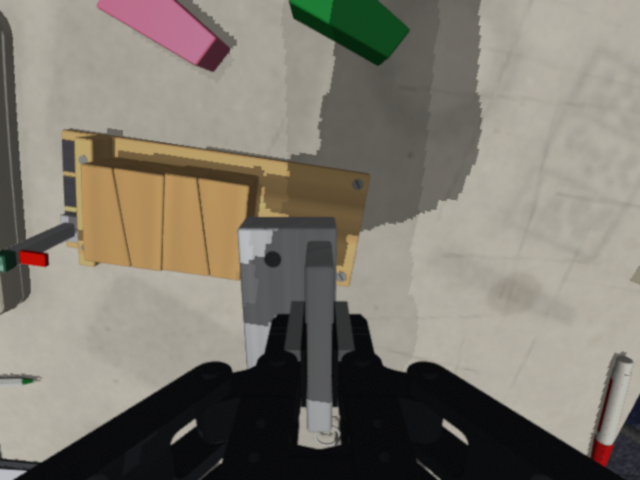

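```bash
python3 -m creep '255 .0021 0 0 0 0 -8.8;255 .0021 0 0 0 0 -8.8;255 .0021 0 -.04 0 0 -8.8;255 .0021 0 -.08 0 0 -8.8;255 .0021 0 -.1 0 0 -8.8;255 .0021 0 -.106 0 0 -8.8;255 .0021 0 -.106 0 0 -8.8;255 .0021 0 -.106 0 0 -8.8';python3 - <<'E'
from st import *
img("wrist","w20")
E
```

```text
t: 38.25
tool_pos: [0.5216, 0.1763, 0.0408]
tool_rot: [-0.007, 1.0, 0.0, 0.0]
ft_force: [0.3, -0.0, -3.6]
opening: 0.0089
pos [521.6 176.3  40.8] psi 180.85 tilt [0.0001 0.0005] F [ 0.3 -0.  -3.6] open 8.9 q6 10.1 t 38.25
```

View pics/w20.png

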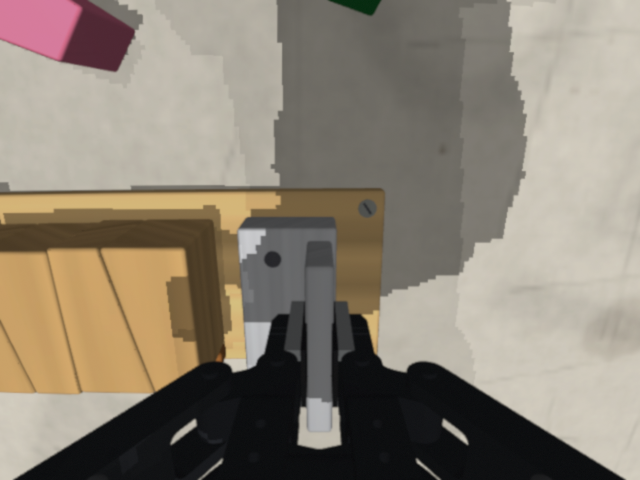

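```bash
python3 -m creep '255 0 0 -.002 0 0 0;255 0 0 -.0035 0 0 0;255 0 0 -.0035 0 0 0';python3 -m creep '255 0 0 -.001 0 0 0;255 0 0 -.0015 0 0 0;255 0 0 -.0015 0 0 0';python3 -m creep '255 0 -.003 .0005 0 0 0;255 0 -.006 .0005 0 0 0;255 0 -.009 .0005 0 0 0;255 0 -.009 .0005 0 0 0'
```

```text
t: 38.55
tool_pos: [0.5214, 0.1762, 0.0372]
tool_rot: [-0.007, 1.0, 0.0, 0.001]
ft_force: [-0.1, 0.3, -4.1]
opening: 0.0089
t: 38.8
tool_pos: [0.5214, 0.1762, 0.0369]
tool_rot: [-0.007, 1.0, 0.0, 0.001]
ft_force: [-3.5, 0.1, 8.3]
opening: 0.0084
t: 39.13
tool_pos: [0.5223, 0.1675, 0.0368]
tool_rot: [-0.007, 1.0, 0.001, 0.001]
ft_force: [-0.1, 3.5, 5.8]
opening: 0.0086
```

```bash
python3 -m creep '255 0 -.0015 .0003 0 0 0;255 0 -.003 .0003 0 0 0;255 0 -.003 .0003 0 0 0';python3 -m creep '255 0 -.0015 0 0 0 0;255 0 -.0015 0 0 0 0';python3 -m creep '255 0 -.0015 0 0 0 0;255 0 -.0015 0 0 0 0'
```

```text
t: 39.38
tool_pos: [0.5221, 0.1644, 0.0369]
tool_rot: [-0.007, 1.0, 0.001, 0.001]
ft_force: [-0.6, 3.9, 5.8]
opening: 0.0089
t: 39.55
tool_pos: [0.5221, 0.163, 0.0369]
tool_rot: [-0.007, 1.0, 0.001, 0.001]
ft_force: [0.6, 4.6, 6.9]
opening: 0.0089
t: 39.72
tool_pos: [0.5221, 0.1616, 0.0369]
tool_rot: [-0.007, 1.0, 0.001, 0.001]
ft_force: [-0.4, 4.0, 7.6]
opening: 0.0089
```

```bash
python3 -m creep '255 0 -.0015 .0003 0 0 0;255 0 -.0015 .0003 0 0 0';python3 -m creep '255 0 -.0015 0.0003 0 0 0;255 0 -.0015 0.0003 0 0 0';python3 - <<'E'
from st import *
img("wrist","w21")
E
```

```text
t: 39.88
tool_pos: [0.5219, 0.1612, 0.037]
tool_rot: [-0.007, 1.0, 0.002, 0.001]
ft_force: [0.5, 7.0, 4.1]
opening: 0.0086
t: 40.05
tool_pos: [0.5218, 0.161, 0.0372]
tool_rot: [-0.008, 1.0, 0.004, 0.001]
ft_force: [0.9, 11.0, 2.8]
opening: 0.0086
pos [521.8 161.   37.2] psi 180.88 tilt [0.0036 0.0009] F [ 0.9 11.   2.8] open 8.6 q6 8.3 t 40.05
```

View pics/w21.png

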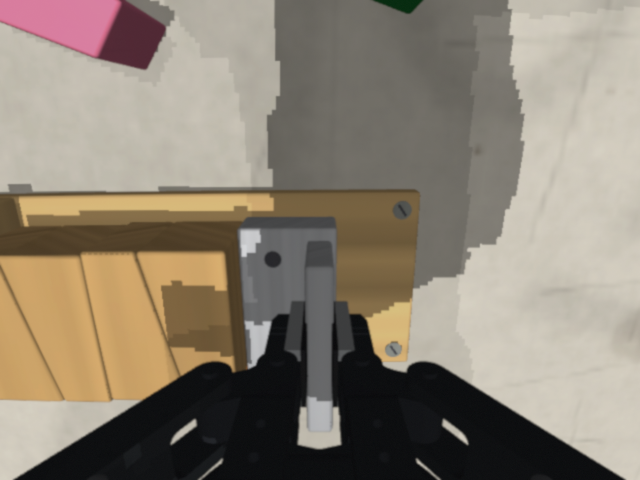

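```bash
python3 -m creep '255 0 -.002 0 0 0 0;255 0 -.002 0 0 0 0;255 0 -.002 0 0 0 0';python3 -m creep '255 0 .003 0 0 0 0;255 0 .005 0 0 0 0;255 0 .006 0 0 0 0;170 0 .006 0 0 0 0;170 0 .006 0 0 0 0;170 0 .006 0 0 0 0;170 0 .006 0 0 0 0';python3 st.py
```

```text
t: 40.35
tool_pos: [0.5218, 0.1608, 0.0373]
tool_rot: [-0.008, 1.0, 0.006, 0.001]
ft_force: [1.3, 15.6, 3.6]
opening: 0.0087
t: 40.93
tool_pos: [0.5203, 0.1616, 0.0363]
tool_rot: [-0.006, 1.0, -0.0, -0.001]
ft_force: [-0.3, -0.1, -0.3]
opening: 0.0284
pos [520.3 161.6  36.3] psi 180.74 tilt [-0.0002 -0.0006] F [-0.3 -0.1 -0.3] open 28.4 q6 8.8 t 40.93
```

Lift out and look.

```bash
python3 -m creep '170 0 0 .03 0 0 0;170 0 0 .07 0 0 0;170 0 0 .11 0 0 0;170 0 0 .15 0 0 0;170 -.0 0 .19 0 0 0;170 0 -.0 .2 0 0 0;170 0 -.0 .2 0 0 0';python3 - <<'E'
from st import *
g=img("wrist","w22")
E
```

```text
t: 41.52
tool_pos: [0.5231, 0.1623, 0.2406]
tool_rot: [-0.007, 1.0, 0.001, 0.004]
ft_force: [-0.1, 0.6, -0.4]
opening: 0.0287
pos [523.1 162.3 240.6] psi 180.76 tilt [0.0005 0.0036] F [-0.1  0.6 -0.4] open 28.7 q6 8.8 t 41.52
```

View pics/w22.png

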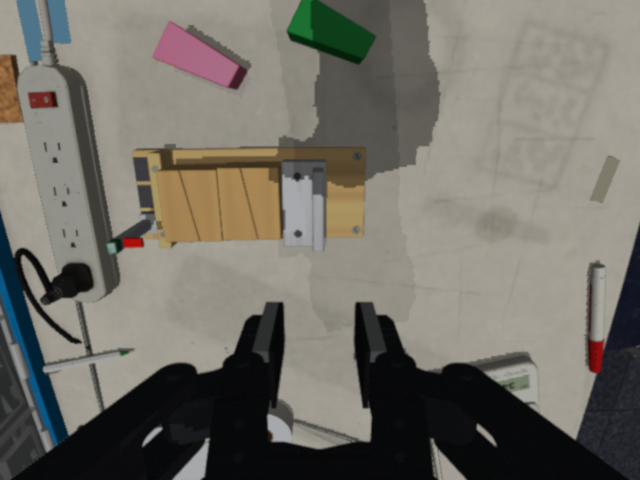

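```bash
python3 - <<'E'
from st import *
g=get_image("top")
for z in (0,.1,.15): print(z,ray(g,[(360,268),(420,268),(500,264)],z).round(3).tolist())
E
python3 -m creep '60 -.06 -.3 .0 0 0 -80;60 -.06 -.3 .0 0 0 -80;60 -.06 -.3 .0 0 0 -80;60 -.06 -.3 .0 0 0 -80;60 -.06 -.3 .0 0 0 -80;60 -.06 -.3 .0 0 0 -80;60 -.06 -.3 .0 0 0 -80;60 -.06 -.3 .0 0 0 -80;60 -.06 -.3 .0 0 0 -80;60 -.06 -.3 .0 0 0 -80;60 -.06 -.3 .0 0 0 -80;60 -.06 -.3 .0 0 0 -80'; python3 -m creep '60 -.045 -.08 0 0 0 -10;60 -.045 -.08 0 0 0 -10;60 -.045 -.08 0 0 0 -10;60 -.045 -.08 0 0 0 -10';python3 - <<'E'
from st import *
import pickle
g=img("wrist","w23");pickle.dump(g,open("w23.pkl","wb"))
E
```

```text
pos [521.8 162.1 238. ] psi 180.76 tilt [0.0002 0.0016] F [-0.5 -0.2 -1.2] open 28.6 q6 8.8 t 41.57
0 [[0.503, -0.182, 0.0], [0.507, -0.352, 0.0], [0.522, -0.579, 0.0]]
0.1 [[0.502, -0.173, 0.1], [0.505, -0.332, 0.1], [0.52, -0.543, 0.1]]
0.15 [[0.502, -0.169, 0.15], [0.504, -0.321, 0.15], [0.518, -0.525, 0.15]]
t: 42.62
tool_pos: [0.4593, -0.1376, 0.2342]
tool_rot: [0.639, 0.769, -0.001, -0.002]
ft_force: [-0.7, 0.8, -0.0]
opening: 0.0657
t: 42.95
tool_pos: [0.4142, -0.2191, 0.2352]
tool_rot: [0.703, 0.711, -0.0, -0.001]
ft_force: [0.6, 0.4, 0.7]
opening: 0.0656
pos [ 414.2 -219.1  235.2] psi 90.68 tilt [-0.0003 -0.0013] F [0.6 0.4 0.7] open 65.6 q6 52.4 t 42.95
```

View pics/w23.png

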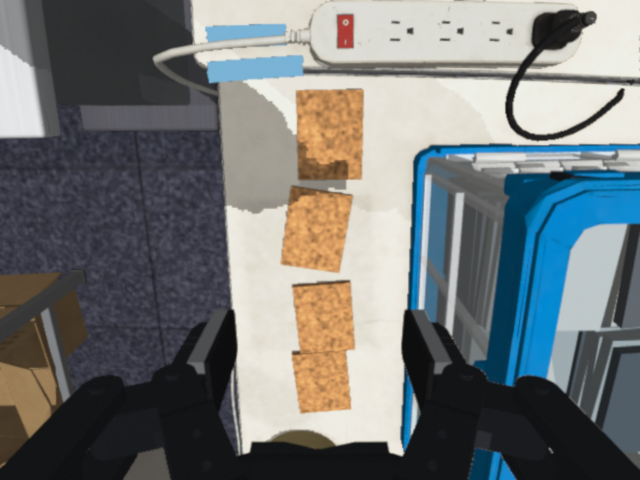

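```bash
cat > pads.py <<'E'
from st import *
def pads(g,z=.008,amin=1500):
    a=g["pixels"];hsv=cv2.cvtColor(a,cv2.COLOR_RGB2HSV)
    m=((hsv[...,0]>6)&(hsv[...,0]<20)&(hsv[...,1]>110)&(hsv[...,2]>50)).astype(np.uint8)
    m=cv2.morphologyEx(m,cv2.MORPH_OPEN,np.ones((5,5)))
    for c in cv2.findContours(m,0,cv2.CHAIN_APPROX_NONE)[0]:
        if cv2.contourArea(c)<amin: continue
        W=ray(g,c.reshape(-1,2)+0.0,z)[:,:2]
        (cx,cy),(w,h),ang=cv2.minAreaRect((W*1000).astype(np.float32))
        # direction of short side (60)
        if w>h: ang+=90;w,h=h,w
        ang=(ang+90)%180-90
        px=c.reshape(-1,2).mean(0)
        print("px",px.round(),"ctr",round(cx,1),round(cy,1),"short/long",round(w,1),round(h,1),"x-ang",round(ang,1))
E
python3 - <<'E'
from pads import *
import pickle
pads(pickle.load(open("w23.pkl","rb")))
E
```

```text
pos [ 414.9 -217.9  235.4] psi 90.74 tilt [ 0.0001 -0.0013] F [-0.6  0.6  0.2] open 65.1 q6 52.5 t 43.0
px [323. 346.] ctr 421.4 -382.7 short/long 65.4 163.1 x-ang 0.7
px [316. 229.] ctr 412.0 -246.3 short/long 58.3 79.0 x-ang -8.0
px [330. 134.] ctr 424.0 -156.5 short/long 58.1 77.8 x-ang 1.0
```

```bash
python3 -m creep '40 .0078 .0614 -.04 0 0 .3;40 .0078 .0614 -.08 0 0 .3;40 .0078 .0614 -.12 0 0 .3;40 .0078 .0614 -.15 0 0 .3;40 .0078 .0614 -.15 0 0 .3;40 .0078 .0614 -.15 0 0 .3;40 .0078 .0614 -.15 0 0 .3';python3 - <<'E'
from pads import *
g=img("wrist","w24"); pads(g); print(proj(g,[[*s["tool_pos"][:2],.008]]))
E
```

```text
t: 43.58
tool_pos: [0.4243, -0.1561, 0.0874]
tool_rot: [0.7, 0.714, 0.0, -0.0]
ft_force: [1.2, 0.1, -0.4]
opening: 0.072
pos [ 424.3 -156.1   87.4] psi 91.17 tilt [ 0.     -0.0002] F [ 1.2  0.1 -0.4] open 72.0 q6 59.3 t 43.58
px [ 36. 369.] ctr 233.4 -244.8 short/long 25.3 57.7 x-ang 0.1
px [296. 376.] ctr 412.2 -244.6 short/long 58.8 82.3 x-ang -7.9
px [316. 251.] ctr 424.1 -156.0 short/long 58.7 79.3 x-ang 1.2
[[316.41332384 255.9248776 ]]
```

View pics/w24.png

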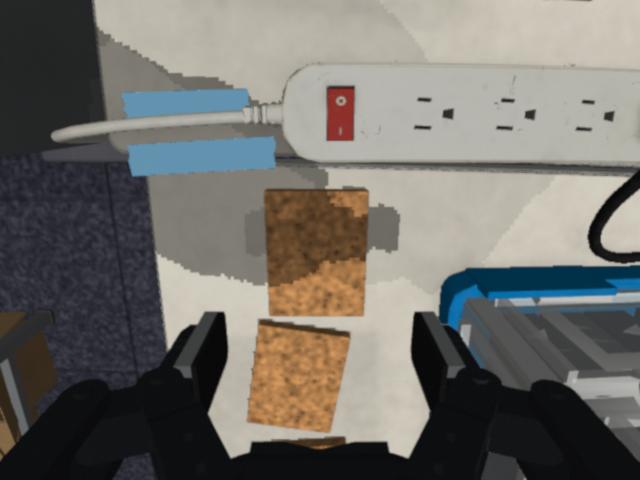

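```bash
python3 -m creep '50 -.002 0 -.04 0 0 0;50 -.002 0 -.07 0 0 0;50 -.002 0 -.08 0 0 0;50 -.002 0 -.08 0 0 0;50 -.002 0 -.08 0 0 0';python3 -m creep '50 0 0 -.002 0 0 0;50 0 0 -.003 0 0 0;50 0 0 -.003 0 0 0';python3 -m creep '50 0 0 -.002 0 0 0;50 0 0 -.003 0 0 0;50 0 0 -.003 0 0 0'
```

```text
t: 44.05
tool_pos: [0.4231, -0.1575, 0.0081]
tool_rot: [0.701, 0.714, 0.0, 0.001]
ft_force: [-0.1, 0.4, 0.1]
opening: 0.0687
t: 44.3
tool_pos: [0.4228, -0.1571, 0.0048]
tool_rot: [0.7, 0.714, 0.0, 0.001]
ft_force: [0.2, 0.2, 0.4]
opening: 0.0688
t: 44.55
tool_pos: [0.4217, -0.1565, 0.0007]
tool_rot: [0.7, 0.714, 0.0, 0.0]
ft_force: [0.5, -0.7, -0.6]
opening: 0.0686
```

```bash
python3 -m creep '50 0 0 -.002 0 0 0;50 0 0 -.003 0 0 0;50 0 0 -.003 0 0 0';python3 -m creep '50 0 0 -.001 0 0 0;50 0 0 -.0015 0 0 0;50 0 0 -.0015 0 0 0';python3 -m creep '50 0 0 -.001 0 0 0;50 0 0 -.0015 0 0 0;50 0 0 -.0015 0 0 0';python3 - <<'E'
from pads import *
g=img("scene","s4");crop(g,290,190,450,300,5,"s4c")
E
```

```text
t: 44.8
tool_pos: [0.4214, -0.1563, -0.0027]
tool_rot: [0.7, 0.714, -0.0, -0.0]
ft_force: [-0.2, -1.3, 0.6]
opening: 0.0689
t: 45.05
tool_pos: [0.4216, -0.1564, -0.004]
tool_rot: [0.7, 0.714, -0.0, -0.0]
ft_force: [1.1, 0.3, -0.2]
opening: 0.0686
t: 45.3
tool_pos: [0.4216, -0.1564, -0.0055]
tool_rot: [0.7, 0.714, -0.0, -0.0]
ft_force: [-0.1, -0.1, -0.2]
opening: 0.0687
pos [ 421.6 -156.4   -5.5] psi 91.07 tilt [-0.     -0.0001] F [-0.1 -0.1 -0.2] open 68.7 q6 59.2 t 45.3
```

View pics/s4c.png

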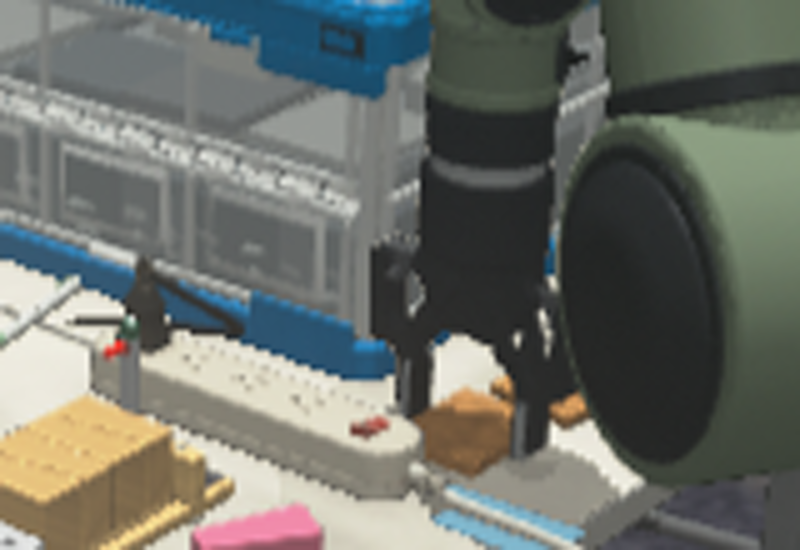

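```bash
python3 -m creep '50 0 0 -.001 0 0 0;50 0 0 -.001 0 0 0';python3 -m creep '50 0 0 -.001 0 0 0;50 0 0 -.001 0 0 0';python3 -m creep '50 0 0 -.001 0 0 0;50 0 0 -.001 0 0 0'
```

```text
t: 45.52
tool_pos: [0.4216, -0.1564, -0.0065]
tool_rot: [0.7, 0.714, -0.0, -0.0]
ft_force: [0.0, 0.3, 0.3]
opening: 0.0684
t: 45.68
tool_pos: [0.4217, -0.1565, -0.0073]
tool_rot: [0.7, 0.714, 0.0, 0.0]
ft_force: [0.0, -0.5, 2.0]
opening: 0.0686
t: 45.85
tool_pos: [0.4218, -0.1565, -0.0074]
tool_rot: [0.7, 0.714, -0.0, 0.0]
ft_force: [-2.7, 2.1, 15.2]
opening: 0.0688
```

```bash
python3 -m creep '50 0 0 .0055 0 0 0;50 0 0 .0055 0 0 0;255 0 0 .0055 0 0 0;255 0 0 .0055 0 0 0;255 0 0 .0055 0 0 0;255 0 0 .0055 0 0 0;255 0 0 .0055 0 0 0;255 0 0 .0055 0 0 0;255 0 0 .0055 0 0 0';python3 st.py; python3 -m creep '255 0 0 .02 0 0 0;255 0 0 .04 0 0 0;255 0 0 .08 0 0 0;255 0 0 .1 0 0 0;255 0 0 .1 0 0 0';python3 - <<'E'
from st import *
g=img("wrist","w25")
E
```

```text
t: 46.6
tool_pos: [0.4221, -0.1567, -0.0021]
tool_rot: [0.7, 0.714, 0.0, 0.0]
ft_force: [-3.3, 1.3, 13.6]
opening: 0.0578
pos [ 422.1 -156.7   -2.1] psi 91.07 tilt [0.0001 0.0005] F [-3.3  1.3 13.6] open 57.8 q6 59.2 t 46.6
t: 47.02
tool_pos: [0.4244, -0.158, 0.1008]
tool_rot: [0.7, 0.714, 0.001, 0.003]
ft_force: [0.5, -0.6, -0.5]
opening: 0.0576
pos [ 424.4 -158.   100.8] psi 91.08 tilt [0.0009 0.0034] F [ 0.5 -0.6 -0.5] open 57.6 q6 59.2 t 47.02
```

View pics/w25.png

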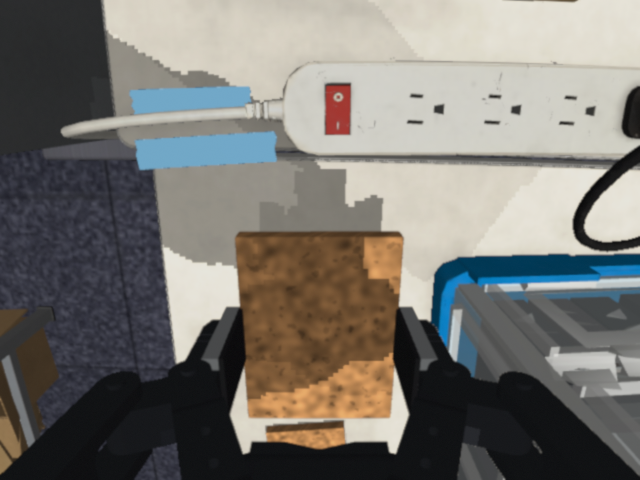

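```bash
python3 -m creep '255 0 0 .04 0 0 0;255 .0946 .2335 .04 0 0 0;255 .0946 .2335 .04 0 0 0;255 .0946 .2335 .04 0 0 0;255 .0946 .2335 .04 0 0 0;255 .0946 .2335 .04 0 0 0;255 .0946 .2335 .04 0 0 0;255 .0946 .2335 .04 0 0 0;255 .0946 .2335 .04 0 0 0;255 .0946 .2335 .04 0 0 0;255 .0946 .2335 .04 0 0 0';python3 st.py
```

```text
t: 47.98
tool_pos: [0.5151, 0.0759, 0.136]
tool_rot: [0.701, 0.713, -0.001, -0.001]
ft_force: [0.2, -0.4, -0.6]
opening: 0.0579
pos [515.1  75.9 136. ] psi 90.99 tilt [-0.001  -0.0007] F [ 0.2 -0.4 -0.6] open 57.9 q6 89.3 t 47.98
```

```bash
python3 -m creep '255 .003 -.0003 -.04 0 0 0;255 .003 -.0003 -.065 0 0 0;255 .003 -.0003 -.08 0 0 0;255 .003 -.0003 -.083 0 0 0;255 .003 -.0003 -.083 0 0 0';python3 - <<'E'
from st import *
g=img("wrist","w26");img("scene","s5");
E
```

```text
t: 48.4
tool_pos: [0.5179, 0.0753, 0.0531]
tool_rot: [0.701, 0.713, -0.001, -0.001]
ft_force: [0.4, -0.2, 0.1]
opening: 0.0576
pos [517.9  75.3  53.1] psi 90.93 tilt [-0.0011 -0.001 ] F [ 0.4 -0.2  0.1] open 57.6 q6 89.3 t 48.4
```

View pics/w26.png

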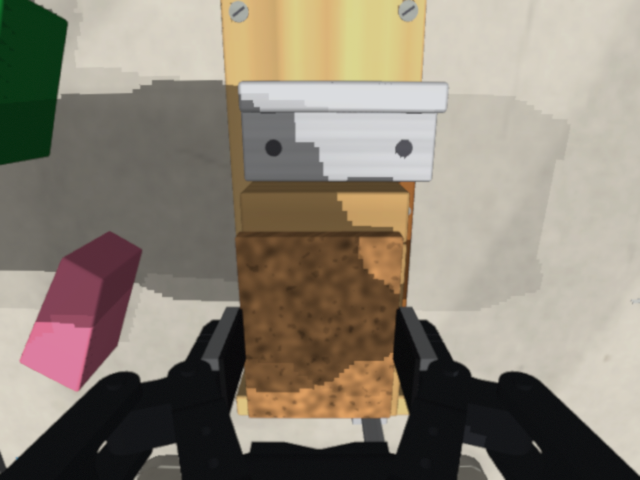

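```bash
python3 - <<'E'
from st import *
g=get_image("wrist")
W=ray(g,[(244,181),(432,181),(241,112),(436,112)],.029)*1000;print('block',W.round(1), W[:,0].mean())
W=ray(g,[(240.5,95),(447.5,95)],.057)*1000;print('fin',W.round(1),W[:,0].mean())
W=ray(g,[(241,193),(408,193)],.051)*1000;print('wedge4 top straight',W.round(1),W[:,0].mean())
W=ray(g,[(229,8+30),(425,38)],.009)*1000;print('base',W.round(1),W[:,0].mean())
t=get_image("top");cv2.imwrite("pics/t10.png",t["pixels"][...,::-1]);crop(t,210,225,310,290,7,"t10c")
crop(g,220,70,460,260,3.2,"w26c")
E
```

```text
pos [519.8  75.8  55. ] psi 90.98 tilt [0.0003 0.0004] F [0.6 0.9 0.6] open 57.4 q6 89.3 t 48.5
block [[488.4 128.9  29. ]
 [568.9 130.4  29. ]
 [488.3 157.1  29. ]
 [567.7 158.6  29. ]] 528.3185809688662
fin [[493.5 162.5  57. ]
 [563.1 164.   57. ]] 528.3064786399891
wedge4 top straight [[491.2 128.   51. ]
 [553.8 129.1  51. ]] 522.5476073577878
base [[480.3 188.1   9. ]
 [565.6 189.7   9. ]] 522.953276318014
```

View pics/w26c.png

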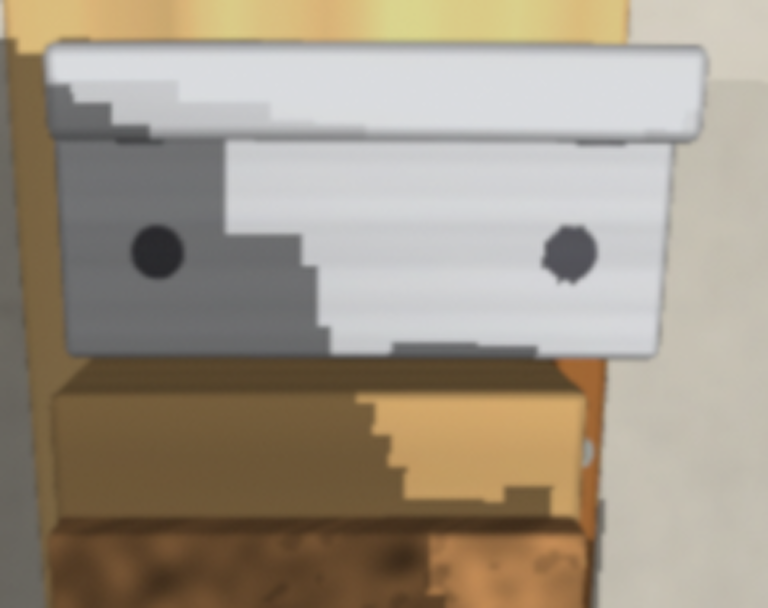

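```bash
python3 -m creep '255 0 0 .04 0 0 0;255 0 0 .08 0 0 0;255 -.0977 -.2325 .08 0 0 0;255 -.0977 -.2325 .08 0 0 0;255 -.0977 -.2325 .08 0 0 0;255 -.0977 -.2325 .08 0 0 0;255 -.0977 -.2325 .08 0 0 0;255 -.0977 -.2325 .08 0 0 0;255 -.0977 -.2325 .08 0 0 0;255 -.0977 -.2325 .08 0 0 0;255 -.0977 -.2325 .04 0 0 0;255 -.0977 -.2325 0 0 0 0';python3 st.py
```

```text
t: 49.6
tool_pos: [0.4252, -0.1568, 0.056]
tool_rot: [0.7, 0.714, 0.001, 0.004]
ft_force: [-0.7, -0.2, -1.2]
opening: 0.0577
pos [ 425.2 -156.8   56. ] psi 91.11 tilt [0.0014 0.0042] F [-0.7 -0.2 -1.2] open 57.7 q6 59.3 t 49.6
```

```bash
python3 -m creep '255 0 0 -.03 0 0 0;255 0 0 -.05 0 0 0;255 0 0 -.055 0 0 0;255 0 0 -.055 0 0 0;255 0 0 -.055 0 0 0';python3 st.py; python3 -m creep '50 0 0 0 0 0 0;50 0 0 0 0 0 0;50 0 0 0 0 0 0;50 0 0 0 0 0 0;50 0 0 .04 0 0 0;50 0 0 .08 0 0 0;50 0 0 .12 0 0 0;50 0 0 .16 0 0 0;50 0 0 .16 0 0 0';python3 - <<'E'
from pads import *
g=img("wrist","w27");pads(g)
E
```

```text
t: 50.02
tool_pos: [0.4225, -0.1548, -0.0002]
tool_rot: [0.7, 0.714, 0.0, 0.0]
ft_force: [0.6, -0.0, 0.3]
opening: 0.0575
pos [ 4.225e+02 -1.548e+02 -2.000e-01] psi 91.2 tilt [0.0003 0.0002] F [ 0.6 -0.   0.3] open 57.5 q6 59.3 t 50.02
t: 50.77
tool_pos: [0.4256, -0.158, 0.1663]
tool_rot: [0.7, 0.714, 0.002, 0.006]
ft_force: [1.3, -0.1, -0.3]
opening: 0.0689
pos [ 425.6 -158.   166.3] psi 91.07 tilt [0.0016 0.0057] F [ 1.3 -0.1 -0.3] open 68.9 q6 59.2 t 50.77
px [308. 408.] ctr 422.6 -346.2 short/long 58.4 94.1 x-ang 5.5
px [ 15. 394.] ctr 144.2 -334.1 short/long 36.6 100.0 x-ang -15.8
px [298. 316.] ctr 412.2 -245.5 short/long 58.6 80.8 x-ang -8.0
px [313. 213.] ctr 424.4 -154.5 short/long 58.2 79.1 x-ang 1.2
```

```bash
python3 -m creep '170 .0985 .32 .03 0 0 80;170 .0985 .32 .03 0 0 80;170 .0985 .32 .03 0 0 80;170 .0985 .32 .03 0 0 80;170 .0985 .32 .03 0 0 80;170 .0985 .32 .03 0 0 80;170 .0985 .32 .03 0 0 80;170 .0985 .32 .03 0 0 80;170 .0985 .32 .03 0 0 80;170 .0985 .32 .03 0 0 80;170 .0985 .32 .03 0 0 80;170 .0985 .32 .03 0 0 80';python3 -m creep '170 0 0 -.04 0 0 9.8;170 0 0 -.06 0 0 9.8;170 0 0 -.06 0 0 9.8;170 0 0 -.06 0 0 9.8';python3 - <<'E'
from st import *
g=img("wrist","w28")
E
```

```text
t: 51.82
tool_pos: [0.5192, 0.1646, 0.1877]
tool_rot: [0.076, 0.997, -0.0, -0.001]
ft_force: [-0.6, -0.0, 0.7]
opening: 0.0284
t: 52.15
tool_pos: [0.5186, 0.1637, 0.1279]
tool_rot: [-0.006, 1.0, -0.0, -0.002]
ft_force: [0.1, 0.2, -0.2]
opening: 0.0284
pos [518.6 163.7 127.9] psi 180.68 tilt [-0.0003 -0.0019] F [ 0.1  0.2 -0.2] open 28.4 q6 9.1 t 52.15
```

View pics/w28.png

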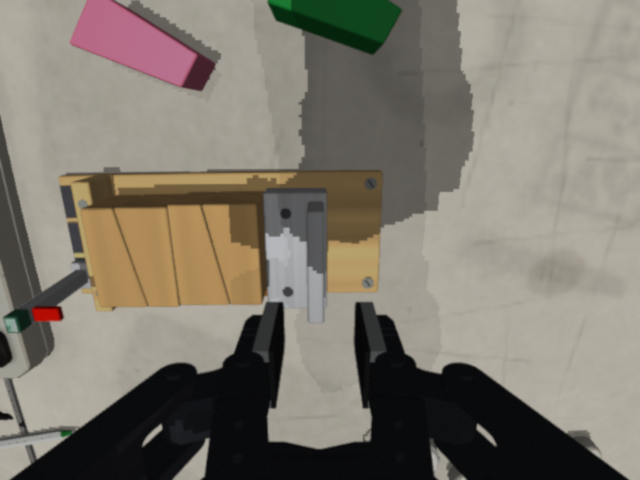

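```bash
python3 -m creep '170 .002 -.0025 -.04 0 0 .2;170 .002 -.0025 -.07 0 0 .2;170 .002 -.0025 -.088 0 0 .2;170 .002 -.0025 -.09 0 0 .2;170 .002 -.0025 -.09 0 0 .2;170 .002 -.0025 -.09 0 0 .2';python3 st.py;python3 -m creep '255 0 0 0 0 0 0;255 0 0 0 0 0 0;255 0 0 0 0 0 0;255 0 0 0 0 0 0';python3 st.py
```

```text
t: 52.7
tool_pos: [0.5238, 0.162, 0.041]
tool_rot: [-0.009, 1.0, 0.0, 0.001]
ft_force: [0.4, 0.3, 1.4]
opening: 0.0282
pos [523.8 162.   41. ] psi 181.02 tilt [0.0002 0.0015] F [0.4 0.3 1.4] open 28.2 q6 8.4 t 52.7
t: 53.03
tool_pos: [0.5239, 0.1617, 0.0413]
tool_rot: [-0.009, 1.0, -0.0, 0.002]
ft_force: [-0.2, -1.3, 6.7]
opening: 0.0087
pos [523.9 161.7  41.3] psi 181.04 tilt [-0.     0.002] F [-0.2 -1.3  6.7] open 8.7 q6 8.4 t 53.03
```

```bash
python3 -m creep '255 0 .002 .002 0 0 0;255 0 .004 .002 0 0 0;255 -.002 .004 .002 0 0 0;255 -.005 .004 .002 0 0 0;255 -.005 .004 .002 0 0 0;255 -.005 .004 .002 0 0 0'; python3 -m creep '255 0 0 -.0025 0 0 0;255 0 0 -.0025 0 0 0;255 0 0 -.0025 0 0 0'; python3 -m creep '255 0 -.002 0 0 0 0;255 0 -.003 0 0 0 0;255 0 -.003 0 0 0 0'
```

```text
t: 53.53
tool_pos: [0.5169, 0.1659, 0.0413]
tool_rot: [-0.009, 1.0, 0.0, 0.0]
ft_force: [-0.2, 0.9, 0.9]
opening: 0.0088
t: 53.78
tool_pos: [0.517, 0.166, 0.0412]
tool_rot: [-0.009, 1.0, 0.0, 0.0]
ft_force: [-8.0, -0.4, 24.0]
opening: 0.0081
t: 54.03
tool_pos: [0.517, 0.1659, 0.0413]
tool_rot: [-0.01, 1.0, 0.004, 0.0]
ft_force: [-8.3, 8.6, 21.3]
opening: 0.0083
```

```bash
python3 -m creep '255 0 0 .0015 0 0 0;255 0 -.001 .002 0 0 0;255 0 -.002 .002 0 0 0'; python3 -m creep '255 0 -.001 0 0 0 0;255 0 -.001 0 0 0 0'; python3 -m creep '255 0 -.002 0 0 0 0;255 0 -.002 0 0 0 0';python3 -m creep '255 0 -.002 0 0 0 0;255 0 -.002 0 0 0 0';python3 st.py
```

```text
t: 54.28
tool_pos: [0.5174, 0.1619, 0.0413]
tool_rot: [-0.01, 1.0, 0.001, 0.0]
ft_force: [-1.2, 5.5, 7.6]
opening: 0.0088
t: 54.45
tool_pos: [0.5176, 0.1611, 0.0413]
tool_rot: [-0.01, 1.0, 0.002, 0.0]
ft_force: [-2.7, 5.5, 7.2]
opening: 0.0083
t: 54.62
tool_pos: [0.5176, 0.161, 0.0414]
tool_rot: [-0.01, 1.0, 0.004, 0.0]
ft_force: [-2.2, 11.1, 6.7]
opening: 0.0086
t: 54.78
tool_pos: [0.5176, 0.1608, 0.0416]
tool_rot: [-0.011, 1.0, 0.006, 0.001]
ft_force: [-2.2, 16.4, 6.7]
opening: 0.0086
pos [517.6 160.8  41.6] psi 181.21 tilt [0.0063 0.0005] F [-2.2 16.4  6.7] open 8.6 q6 7.8 t 54.78
```

```bash
python3 -m creep '255 0 .003 0 0 0 0;255 0 .006 0 0 0 0;170 0 .006 0 0 0 0;170 0 .006 0 0 0 0;170 0 .006 0 0 0 0;170 0 .006 0 0 0 0;170 0 .006 .04 0 0 0;170 0 .006 .08 0 0 0;170 0 .006 .12 0 0 0;170 0 .006 .16 0 0 0;170 0 .006 .16 0 0 -6'; python3 -m creep '60 -.03 -.08 0 0 0 -84;60 -.03 -.08 0 0 0 -84;60 -.03 -.08 0 0 0 -84;60 -.03 -.08 0 0 0 -84;60 -.03 -.08 0 0 0 -84;60 -.03 -.08 0 0 0 -84;60 -.03 -.08 0 0 0 -84;60 -.03 -.08 0 0 0 -84;60 -.03 -.08 0 0 0 -84;60 -.03 -.08 0 0 0 -84;60 -.03 -.08 0 0 0 -84;60 -.03 -.08 0 0 0 -84';python3 - <<'E'
from st import *
g=img("wrist","w29")
E
```

```text
t: 55.7
tool_pos: [0.5215, 0.1622, 0.2086]
tool_rot: [0.044, 0.999, 0.001, 0.006]
ft_force: [1.9, 0.8, 0.5]
opening: 0.0284
t: 56.7
tool_pos: [0.4868, 0.0814, 0.2003]
tool_rot: [0.703, 0.712, -0.0, -0.0]
ft_force: [-0.0, 0.0, -0.3]
opening: 0.0652
pos [486.8  81.4 200.3] psi 90.72 tilt [-0.0003 -0.0002] F [-0.   0.  -0.3] open 65.2 q6 90.2 t 56.7
```

View pics/w29.png

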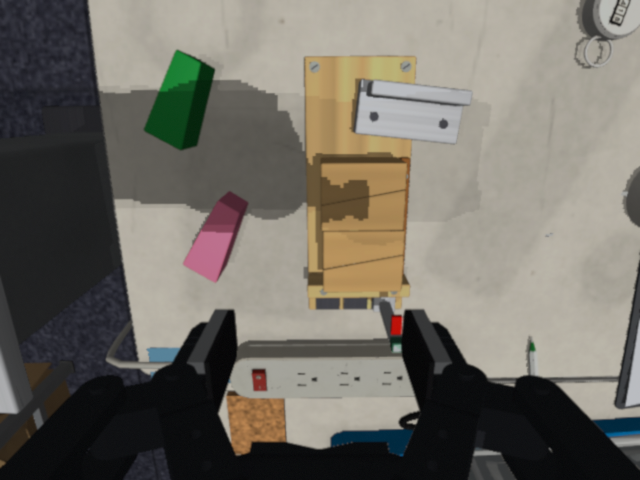

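```bash
python3 - <<'E'
from st import *
g=get_image("wrist")
crop(g,340,65,490,165,5,"w29c")
E
```

```text
pos [486.9  81.4 200.3] psi 90.62 tilt [-0.0003 -0.0001] F [ 0.  -0.2 -0.1] open 65.3 q6 90.3 t 56.75
```

View pics/w29c.png

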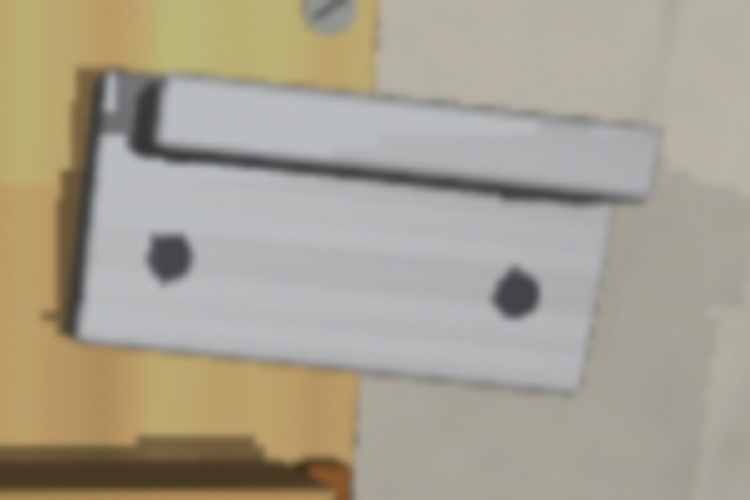

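```bash
python3 - <<'E'
from st import *
g=get_image("wrist")
W=ray(g,[(373,80),(472,90.6),(470,105),(371.6,94)],.057)*1000;print(W.round(1),W.mean(0).round(1))
print(np.degrees(np.arctan2(W[1,1]-W[0,1],W[1,0]-W[0,0])),np.degrees(np.arctan2(W[2,1]-W[3,1],W[2,0]-W[3,0])))
B=ray(g,[(355.5,132.5),(456,143.3),(360.5,80)],.029)*1000;print(B.round(1))
E
```

```text
pos [486.9  81.5 200.4] psi 91.06 tilt [-0.0002 -0.0002] F [ 0.1 -0.   0.3] open 65.4 q6 89.9 t 56.8
[[522.9 185.1  57. ]
 [591.3 180.4  57. ]
 [591.1 170.9  57. ]
 [522.4 176.1  57. ]] [556.9 178.1  57. ]
-3.9724526356399954 -4.330849017543073
[[515.1 149.1  29. ]
 [593.9 143.   29. ]
 [517.1 187.1  29. ]]
```

```bash
python3 -m creep '130 .068 .0965 -.06 0 0 84.8;130 .068 .0965 -.06 0 0 84.8;130 .068 .0965 -.06 0 0 84.8;130 .068 .0965 -.06 0 0 84.8;130 .068 .0965 -.06 0 0 84.8;130 .068 .0965 -.06 0 0 84.8;130 .068 .0965 -.06 0 0 84.8;130 .068 .0965 -.06 0 0 84.8;130 .068 .0965 -.06 0 0 84.8;130 .068 .0965 -.06 0 0 84.8;130 .068 .0965 -.06 0 0 84.8;130 .068 .0965 -.06 0 0 84.8';python3 -m creep '130 0 0 0 0 0 0;130 0 0 0 0 0 0;130 0 0 0 0 0 0'; python3 - <<'E'
from st import *
g=img("wrist","w30")
E
```

```text
t: 57.85
tool_pos: [0.555, 0.1781, 0.1404]
tool_rot: [0.032, 0.999, -0.0, -0.0]
ft_force: [-0.8, 0.2, -1.0]
opening: 0.0419
t: 58.1
tool_pos: [0.555, 0.1781, 0.1405]
tool_rot: [0.037, 0.999, -0.0, -0.0]
ft_force: [0.2, 0.6, 0.5]
opening: 0.0417
pos [555.  178.1 140.5] psi 175.79 tilt [-0.     -0.0001] F [0.2 0.6 0.5] open 41.7 q6 14.8 t 58.1
```

View pics/w30.png

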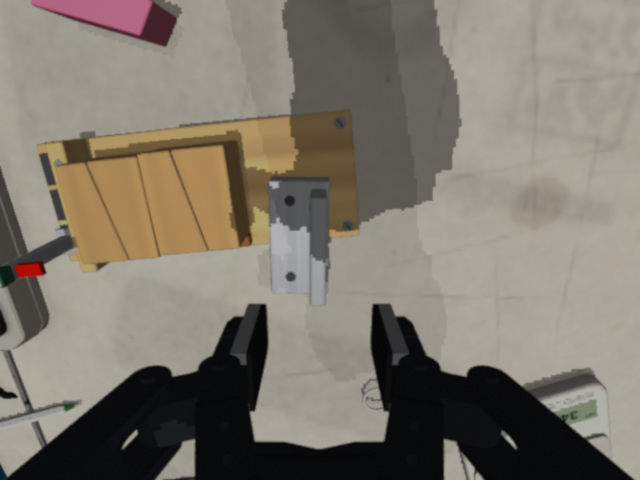

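```bash
python3 -m creep '130 0 0 -.04 0 0 0;130 0 0 -.08 0 0 0;130 0 0 -.098 0 0 0;130 0 0 -.1 0 0 0;130 0 0 -.1 0 0 0;130 0 0 -.1 0 0 0';python3 st.py;python3 -m creep '255 0 0 0 0 0 0;255 0 0 0 0 0 0;255 0 0 0 0 0 0;255 0 0 0 0 0 0;255 0 0 0 0 0 0;255 0 0 0 0 0 0';python3 st.py
```

```text
t: 58.65
tool_pos: [0.5561, 0.1784, 0.0418]
tool_rot: [0.036, 0.999, 0.0, 0.001]
ft_force: [-0.6, -0.0, -0.0]
opening: 0.0419
pos [556.1 178.4  41.8] psi 175.85 tilt [0.0002 0.0008] F [-0.6 -0.  -0. ] open 41.9 q6 14.7 t 58.65
t: 59.15
tool_pos: [0.5564, 0.178, 0.0424]
tool_rot: [0.036, 0.999, -0.0, 0.002]
ft_force: [-1.2, -1.1, 7.3]
opening: 0.0083
pos [556.4 178.   42.4] psi 175.85 tilt [-0.0002  0.0016] F [-1.2 -1.1  7.3] open 8.3 q6 14.7 t 59.15
```

```bash
python3 -m creep '255 0 0 .008 0 0 0;255 0 0 .008 0 0 0;255 -.0354 -.008 .008 0 0 5.2;255 -.0354 -.008 .008 0 0 5.2;255 -.0354 -.008 .008 0 0 5.2;255 -.0354 -.008 .008 0 0 5.2;255 -.0354 -.008 .008 0 0 5.2';python3 - <<'E'
from st import *
g=img("wrist","w31")
E
```

```text
t: 59.73
tool_pos: [0.5211, 0.1705, 0.0491]
tool_rot: [-0.009, 1.0, 0.0, 0.001]
ft_force: [-0.1, -0.1, -3.4]
opening: 0.0083
pos [521.1 170.5  49.1] psi 181.05 tilt [0.0002 0.001 ] F [-0.1 -0.1 -3.4] open 8.3 q6 9.4 t 59.73
```

View pics/w31.png

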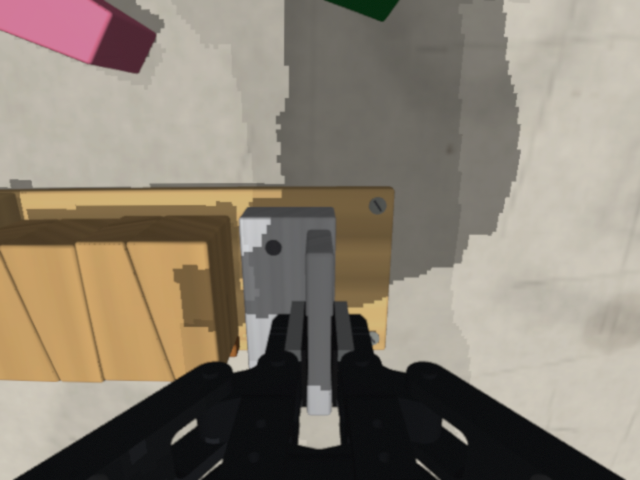

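```bash
python3 - <<'E'
from st import *
g=get_image("wrist")
crop(g,180,170,400,430,2.3,"w31c")
E
```

```text
pos [521.1 170.5  49. ] psi 181.05 tilt [0.0002 0.0009] F [-0.1  0.  -3.7] open 8.5 q6 9.3 t 59.78
```

View pics/w31c.png

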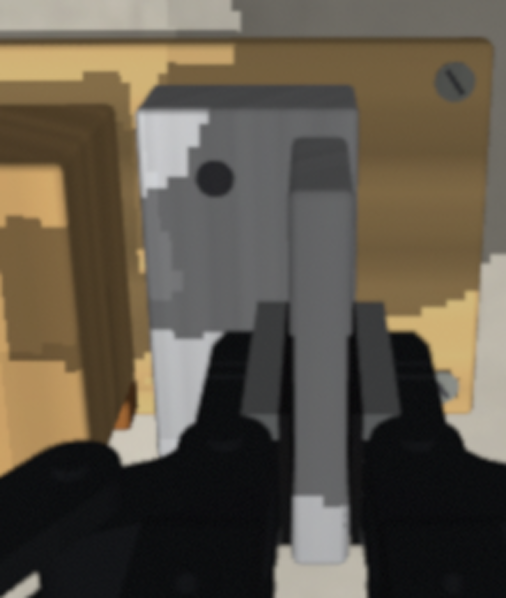

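```bash
python3 - <<'E'
from st import *
g=get_image("wrist")
f=lambda u,z:ray(g,[u],z)[0]*1000
print('block -x end',f((284,217.8),.0356)); print('fin ends',f((319,253.5),.0636),f((319,414.3),.0636))
print('wedge -x',f((200,241.7),.051),'base -x',f((319,187.4),.009))
E
```

```text
pos [521.  170.5  48.9] psi 181.06 tilt [0.0002 0.0008] F [-0.1 -0.5 -3.4] open 8.4 q6 9.3 t 59.83
block -x end [482.57969117 156.1089604   35.6       ]
fin ends [487.587685   170.39811325  63.6       ] [556.26059917 171.71479626  63.6       ]
wedge -x [488.3100702 125.8405878  51.       ] base -x [474.72864268 170.18164582   9.        ]
```

```bash
python3 -m creep '255 -.002 0 -.003 0 0 0;255 -.002 0 -.005 0 0 0;255 -.002 0 -.0065 0 0 0;255 -.002 0 -.0065 0 0 0';python3 -m creep '255 0 0 -.001 0 0 0;255 0 0 -.001 0 0 0;255 0 -.003 -.001 0 0 0;255 0 -.006 -.001 0 0 0;255 0 -.006 -.001 0 0 0';python3 -m creep '255 0 -.0015 0 0 0 0;255 0 -.0025 0 0 0 0;255 0 -.0025 0 0 0 0'
```

```text
t: 60.22
tool_pos: [0.5173, 0.1702, 0.0425]
tool_rot: [-0.009, 1.0, -0.0, -0.0]
ft_force: [-3.4, -0.1, 3.8]
opening: 0.0085
t: 60.63
tool_pos: [0.5189, 0.1653, 0.0424]
tool_rot: [-0.01, 1.0, 0.002, 0.001]
ft_force: [-1.7, 3.1, 6.4]
opening: 0.0081
t: 60.88
tool_pos: [0.5193, 0.1632, 0.0424]
tool_rot: [-0.01, 1.0, 0.002, 0.002]
ft_force: [-0.5, 3.7, 5.2]
opening: 0.0083
```

```bash
python3 -m creep '255 0 -.0015 .0002 0 0 0;255 0 -.0025 .0002 0 0 0;255 0 -.0025 .0002 0 0 0';python3 -m creep '255 0 -.0015 0 0 0 0;255 0 -.0015 0 0 0 0';python3 -m creep '255 0 -.0015 0 0 0 0;255 0 -.0015 0 0 0 0';python3 -m creep '255 0 -.0015 0 0 0 0;255 0 -.0015 0 0 0 0';python3 st.py
```

```text
t: 61.13
tool_pos: [0.5192, 0.1612, 0.0424]
tool_rot: [-0.01, 1.0, 0.002, 0.001]
ft_force: [0.9, 5.4, 5.6]
opening: 0.0086
t: 61.3
tool_pos: [0.5191, 0.1611, 0.0425]
tool_rot: [-0.01, 1.0, 0.004, 0.001]
ft_force: [1.1, 10.5, 5.2]
opening: 0.0084
t: 61.47
tool_pos: [0.5192, 0.161, 0.0426]
tool_rot: [-0.011, 1.0, 0.006, 0.002]
ft_force: [0.2, 15.1, 4.8]
opening: 0.0086
t: 61.63
tool_pos: [0.5192, 0.1609, 0.0427]
tool_rot: [-0.011, 1.0, 0.007, 0.002]
ft_force: [-0.2, 17.6, 5.7]
opening: 0.0085
pos [519.2 160.9  42.7] psi 181.26 tilt [0.0072 0.0016] F [-0.2 17.6  5.7] open 8.5 q6 7.7 t 61.63
```

```bash
python3 -m creep '255 0 .002 0 0 0 0;255 0 .004 0 0 0 0;255 0 .004 0 0 0 0;165 0 .0045 0 0 0 0;165 0 .0045 0 0 0 0;165 0 .0045 0 0 0 0;165 0 .0045 0 0 0 0;165 0 .0045 .03 0 0 0;165 0 .0045 .07 0 0 0;165 0 .0045 .11 0 0 0;165 0 .0045 .15 0 0 0;165 0 .0045 .15 0 0 0';python3 - <<'E'
from st import *
g=img("wrist","w32")
E
```

```text
t: 62.63
tool_pos: [0.5222, 0.1595, 0.1991]
tool_rot: [-0.009, 1.0, 0.001, 0.006]
ft_force: [1.5, 1.1, 0.6]
opening: 0.0301
pos [522.2 159.5 199.1] psi 181.04 tilt [0.0006 0.0061] F [1.5 1.1 0.6] open 30.1 q6 8.2 t 62.63
```

View pics/w32.png

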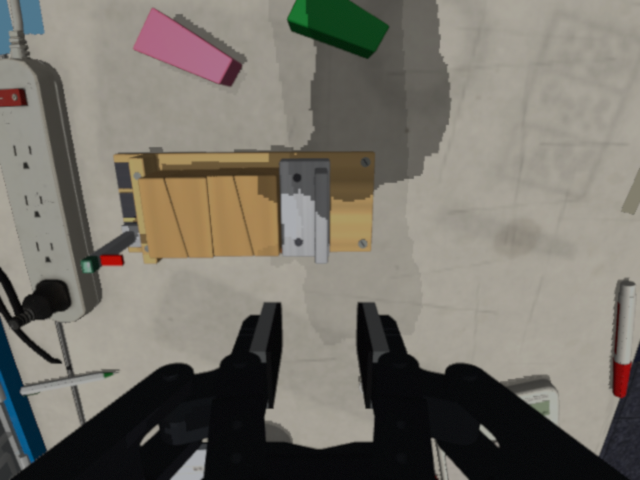

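```bash
python3 -m creep '50 -.1 -.3143 0 0 0 -80;50 -.1 -.3143 0 0 0 -80;50 -.1 -.3143 0 0 0 -80;50 -.1 -.3143 0 0 0 -80;50 -.1 -.3143 0 0 0 -80;50 -.1 -.3143 0 0 0 -80;50 -.1 -.3143 0 0 0 -80;50 -.1 -.3143 0 0 0 -80;50 -.1 -.3143 0 0 0 -80;50 -.1 -.3143 0 0 0 -80;50 -.1 -.3143 0 0 0 -80;50 -.1 -.3143 0 0 0 -80';python3 -m creep '50 0 0 -.04 0 0 -10;50 0 0 -.08 0 0 -10;50 0 0 -.1 0 0 -10;50 0 0 -.1 0 0 -10;50 0 0 -.1 0 0 -10'; python3 - <<'E'
from pads import *
g=img("wrist","w33");pads(g)
E
```

```text
t: 63.68
tool_pos: [0.4164, -0.1553, 0.1899]
tool_rot: [0.637, 0.771, -0.0, -0.001]
ft_force: [0.0, -0.3, 0.3]
opening: 0.0684
t: 64.1
tool_pos: [0.4163, -0.1542, 0.0902]
tool_rot: [0.7, 0.714, -0.001, -0.002]
ft_force: [0.9, -0.7, 0.6]
opening: 0.0687
pos [ 416.3 -154.2   90.2] psi 91.18 tilt [-0.0006 -0.002 ] F [ 0.9 -0.7  0.6] open 68.7 q6 59.0 t 64.1
px [ 41. 367.] ctr 225.8 -243.0 short/long 24.9 53.9 x-ang 0.4
px [308. 376.] ctr 412.2 -244.7 short/long 58.8 82.2 x-ang -8.0
px [330. 251.] ctr 424.3 -154.2 short/long 58.7 79.0 x-ang 1.2
```

```bash
python3 -m creep '50 .006 0 -.04 0 0 0;50 .006 0 -.07 0 0 0;50 .006 0 -.088 0 0 0;50 .006 0 -.093 0 0 0;50 .006 0 -.093 0 0 0;50 .006 0 -.093 0 0 0';python3 st.py; python3 -m creep '255 0 0 0 0 0 0;255 0 0 0 0 0 0;255 0 0 0 0 0 0;255 0 0 0 0 0 0;255 0 0 0 0 0 0;255 0 0 0 0 0 0;255 0 0 0 0 0 0';python3 st.py
```

```text
t: 64.65
tool_pos: [0.425, -0.1558, -0.0003]
tool_rot: [0.7, 0.714, 0.0, 0.001]
ft_force: [0.2, -0.1, 0.2]
opening: 0.0689
pos [ 4.250e+02 -1.558e+02 -3.000e-01] psi 91.1 tilt [0.0003 0.0011] F [ 0.2 -0.1  0.2] open 68.9 q6 59.4 t 64.65
t: 65.23
tool_pos: [0.4252, -0.1559, 0.0008]
tool_rot: [0.7, 0.714, 0.0, 0.002]
ft_force: [-1.5, 1.1, 9.8]
opening: 0.0569
pos [ 425.2 -155.9    0.8] psi 91.09 tilt [0.0004 0.0019] F [-1.5  1.1  9.8] open 56.9 q6 59.4 t 65.23
```

```bash
python3 -m creep '255 0 0 .04 0 0 0;255 0 0 .08 0 0 0;255 0 0 .12 0 0 0;255 .094 .2305 .14 0 0 0;255 .094 .2305 .14 0 0 0;255 .094 .2305 .14 0 0 0;255 .094 .2305 .14 0 0 0;255 .094 .2305 .14 0 0 0;255 .094 .2305 .14 0 0 0;255 .094 .2305 .14 0 0 0;255 .094 .2305 .14 0 0 0';python3 -m creep '255 0 0 0 0 0 0;255 0 0 0 0 0 0';python3 st.py
```

```text
t: 66.15
tool_pos: [0.5189, 0.0775, 0.1401]
tool_rot: [0.699, 0.715, 0.001, 0.001]
ft_force: [0.4, -0.4, -0.1]
opening: 0.0567
t: 66.32
tool_pos: [0.5173, 0.0745, 0.1389]
tool_rot: [0.701, 0.713, -0.0, 0.0]
ft_force: [-0.4, -0.1, -0.1]
opening: 0.0567
pos [517.3  74.5 138.9] psi 91.0 tilt [-0.      0.0002] F [-0.4 -0.1 -0.1] open 56.7 q6 89.1 t 66.32
```

```bash
python3 -m creep '255 .0015 0 -.04 0 0 0;255 .0015 0 -.065 0 0 0;255 .0015 0 -.078 0 0 0;255 .0015 0 -.083 0 0 0;255 .0015 0 -.083 0 0 0;255 .0015 0 -.083 0 0 0';python3 - <<'E'
from st import *
g=img("wrist","w34")
E
```

```text
t: 66.82
tool_pos: [0.5195, 0.0745, 0.056]
tool_rot: [0.701, 0.713, 0.0, 0.0]
ft_force: [1.2, 0.4, 0.5]
opening: 0.0567
pos [519.5  74.5  56. ] psi 90.98 tilt [0.0001 0.0002] F [1.2 0.4 0.5] open 56.7 q6 89.1 t 66.82
```

View pics/w34.png

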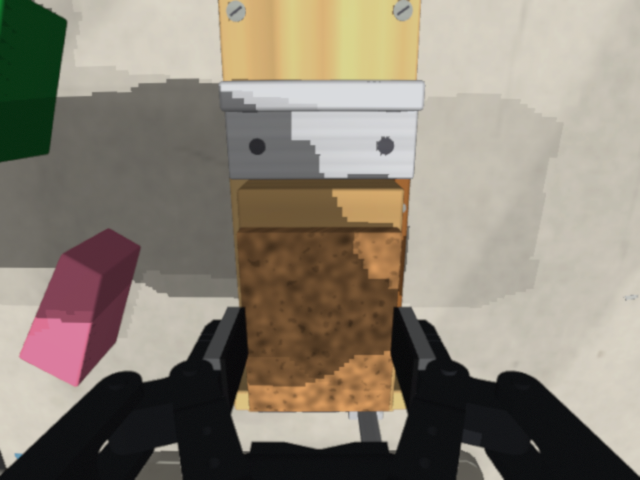

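```bash
python3 - <<'E'
from st import *
g=get_image("wrist")
crop(g,220,170,430,430,2.3,"w34c")
f=lambda u,z:(ray(g,[u],z)[0]*1000).round(1)
print('wedge edge',f((240,188.5),.051),f((401,188.5),.051)); print('pad far',f((240,231),.0632),f((402,230),.0632));print('pad near',f((250,411),.0632),f((393,410),.0632))
E
```

```text
pos [520.   74.7  56.4] psi 91.0 tilt [0.0006 0.0006] F [ 0.6  0.3 -0.4] open 56.7 q6 89.1 t 66.87
wedge edge [490.8 128.4  51. ] [551.6 129.4  51. ]
pad far [492.6 115.3  63.2] [550.5 116.7  63.2]
pad near [492.9  35.5  63.2] [553.8  37.   63.2]
```

View pics/w34c.png

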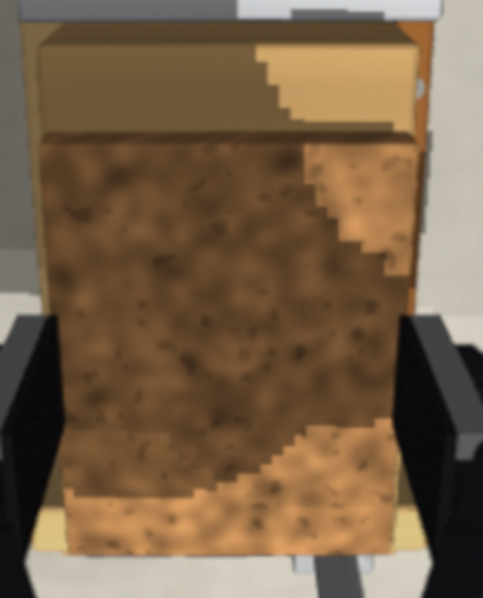

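```bash
python3 -m creep '255 0 .0005 -.002 0 0 0;255 0 .0005 -.0035 0 0 0;255 0 .0005 -.0035 0 0 0';python3 -m creep '255 0 0 -.001 0 0 0;255 0 0 -.001 0 0 0';python3 -m creep '255 0 0 -.001 0 0 0;255 0 0 -.001 0 0 0'
```

```text
t: 67.17
tool_pos: [0.5193, 0.076, 0.0521]
tool_rot: [0.7, 0.714, 0.0, 0.0]
ft_force: [-0.7, 0.8, -0.3]
opening: 0.0567
t: 67.33
tool_pos: [0.5194, 0.076, 0.0519]
tool_rot: [0.7, 0.714, 0.0, 0.0]
ft_force: [-1.7, 0.4, 8.5]
opening: 0.0568
t: 67.5
tool_pos: [0.5194, 0.076, 0.0518]
tool_rot: [0.7, 0.714, 0.0, 0.001]
ft_force: [-6.7, -0.7, 18.1]
opening: 0.0568
```

```bash
python3 -m creep '255 0 0 .002 0 0 0;255 0 0 .002 0 0 0;60 0 0 .002 0 0 0;60 0 0 .002 0 0 0;60 0 0 .002 0 0 0;60 0 0 .002 0 0 0;60 0 0 .04 0 0 0;60 0 0 .08 0 0 0;60 0 0 .12 0 0 0;60 0 0 .12 0 0 0';python3 - <<'E'
from st import *
g=img("wrist","w35")
E
```

```text
t: 68.33
tool_pos: [0.5238, 0.076, 0.1772]
tool_rot: [0.7, 0.714, 0.004, 0.004]
ft_force: [1.5, 0.2, 0.7]
opening: 0.0653
pos [523.8  76.  177.2] psi 91.08 tilt [0.0041 0.0041] F [1.5 0.2 0.7] open 65.3 q6 89.2 t 68.33
```

View pics/w35.png

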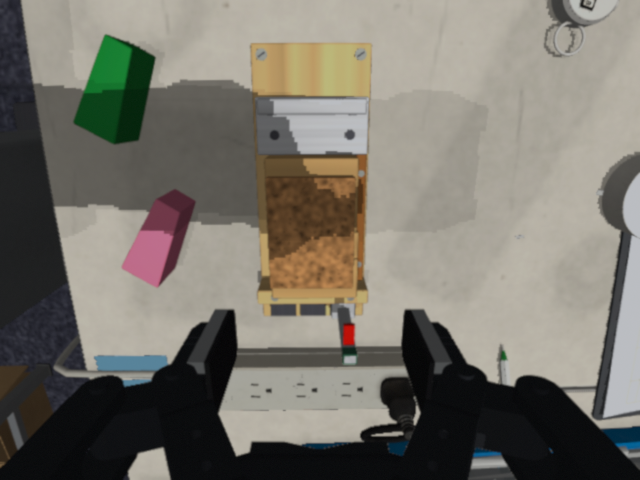

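```bash
python3 -m creep '50 -.1136 -.3207 0 0 0 -9;50 -.1136 -.3207 0 0 0 -9;50 -.1136 -.3207 0 0 0 -9;50 -.1136 -.3207 0 0 0 -9;50 -.1136 -.3207 0 0 0 -9;50 -.1136 -.3207 0 0 0 -9;50 -.1136 -.3207 0 0 0 -9;50 -.1136 -.3207 0 0 0 -9;50 -.1136 -.3207 -.04 0 0 -9;50 -.1136 -.3207 -.08 0 0 -9;50 -.1136 -.3207 -.085 0 0 -9;50 -.1136 -.3207 -.085 0 0 -9';python3 -m creep '50 0 0 0 0 0 0;50 0 0 0 0 0 0';python3 - <<'E'
from pads import *
g=img("wrist","w36");pads(g)
E
```

```text
t: 69.38
tool_pos: [0.4027, -0.2426, 0.0821]
tool_rot: [0.754, 0.656, -0.001, -0.004]
ft_force: [-0.3, -0.2, 1.2]
opening: 0.0683
t: 69.55
tool_pos: [0.4068, -0.245, 0.0864]
tool_rot: [0.754, 0.657, 0.0, 0.001]
ft_force: [0.6, -0.7, -0.2]
opening: 0.0684
pos [ 406.8 -245.    86.4] psi 82.15 tilt [0.0002 0.0011] F [ 0.6 -0.7 -0.2] open 68.4 q6 57.9 t 69.55
px [359. 394.] ctr 421.8 -351.9 short/long 66.3 108.8 x-ang -1.4
px [325. 253.] ctr 412.2 -246.5 short/long 58.7 79.4 x-ang -8.0
```

View pics/w36.png

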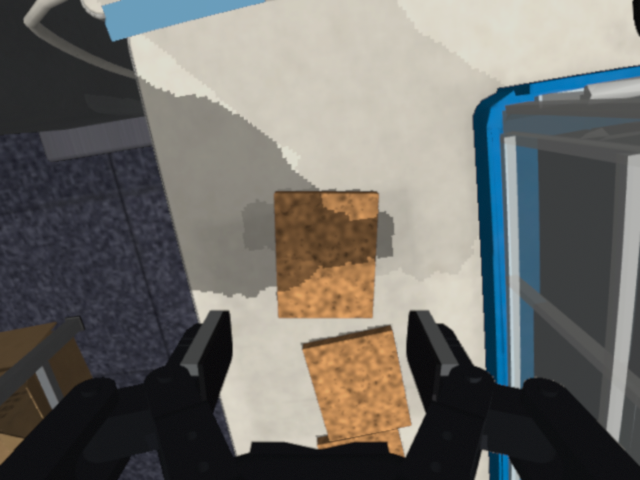

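```bash
python3 -m creep '50 .0032 -.0015 -.04 0 0 0;50 .0032 -.0015 -.07 0 0 0;50 .0032 -.0015 -.083 0 0 0;50 .0032 -.0015 -.0875 0 0 0;50 .0032 -.0015 -.0875 0 0 0;50 .0032 -.0015 -.0875 0 0 0';python3 st.py; python3 -m creep '255 0 0 0 0 0 0;255 0 0 0 0 0 0;255 0 0 0 0 0 0;255 0 0 0 0 0 0;255 0 0 0 0 0 0;255 0 0 0 0 0 0;255 0 0 0 0 0 0';python3 st.py
```

```text
t: 70.1
tool_pos: [0.41, -0.2469, -0.0013]
tool_rot: [0.754, 0.657, 0.0, 0.001]
ft_force: [-0.5, -0.5, -0.6]
opening: 0.0685
pos [ 410.  -246.9   -1.3] psi 82.11 tilt [0.0002 0.0011] F [-0.5 -0.5 -0.6] open 68.5 q6 58.0 t 70.1
t: 70.68
tool_pos: [0.4102, -0.2472, -0.0004]
tool_rot: [0.754, 0.657, 0.0, 0.002]
ft_force: [-1.0, 2.1, 7.9]
opening: 0.0573
pos [ 4.102e+02 -2.472e+02 -4.000e-01] psi 82.09 tilt [0.0004 0.0018] F [-1.   2.1  7.9] open 57.3 q6 58.0 t 70.68
```

```bash
python3 -m creep '255 0 0 .04 0 0 0;255 0 0 .08 0 0 0;255 0 0 .12 0 0 0;255 .111 .3232 .145 0 0 8.9;255 .111 .3232 .145 0 0 8.9;255 .111 .3232 .145 0 0 8.9;255 .111 .3232 .145 0 0 8.9;255 .111 .3232 .145 0 0 8.9;255 .111 .3232 .145 0 0 8.9;255 .111 .3232 .145 0 0 8.9;255 .111 .3232 .145 0 0 8.9;255 .111 .3232 .145 0 0 8.9';python3 -m creep '255 0 0 0 0 0 0;255 0 0 0 0 0 0;255 0 0 0 0 0 0';python3 st.py
```

```text
t: 71.68
tool_pos: [0.5223, 0.0822, 0.1448]
tool_rot: [0.699, 0.715, 0.003, 0.001]
ft_force: [0.7, -0.7, 0.6]
opening: 0.0575
t: 71.93
tool_pos: [0.5193, 0.0758, 0.1427]
tool_rot: [0.701, 0.713, -0.0, 0.0]
ft_force: [0.2, 0.6, -0.5]
opening: 0.0571
pos [519.3  75.8 142.7] psi 90.91 tilt [-0.0002  0.0002] F [ 0.2  0.6 -0.5] open 57.1 q6 89.4 t 71.93
```

```bash
python3 -m creep '255 0 0 -.04 0 0 0;255 0 0 -.065 0 0 0;255 0 0 -.077 0 0 0;255 0 0 -.08 0 0 0;255 0 0 -.08 0 0 0;255 0 0 -.08 0 0 0';python3 - <<'E'
from st import *
g=img("wrist","w37")
crop(g,220,170,430,430,2.3,"w37c")
E
```

```text
t: 72.43
tool_pos: [0.5202, 0.0759, 0.0631]
tool_rot: [0.702, 0.712, 0.0, 0.0]
ft_force: [-0.0, -0.9, -0.1]
opening: 0.0572
pos [520.2  75.9  63.1] psi 90.87 tilt [0.0002 0.0003] F [-0.  -0.9 -0.1] open 57.2 q6 89.4 t 72.43
```

View pics/w37c.png

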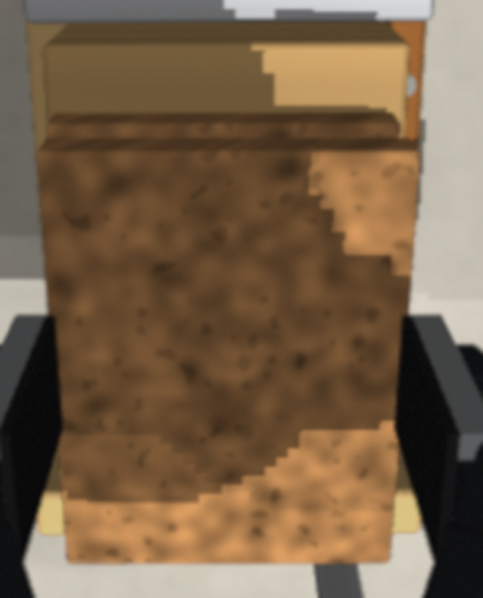

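```bash
python3 - <<'E'
from st import *
g=get_image("wrist")
f=lambda c,z:(ray(g,[(220+c[0]/2.3,170+c[1]/2.3)],z)[0]*1000).round(1)
print('wedge edge',f((47,44),.051),f((407,42),.051)); print('pad1 far',f((52,116),.059),f((392,116),.059));print('pad2 far',f((41,150),.0715),f((417,149),.0715));print('near',f((67,562),.0715),f((390,561),.0715))
E
```

```text
pos [520.7  76.1  63.5] psi 90.89 tilt [0.0006 0.0007] F [-0.8 -0.4  1. ] open 57.2 q6 89.4 t 72.48
wedge edge [490.4 128.2  51. ] [552.2 129.6  51. ]
pad1 far [492.2 117.6  59. ] [549.  118.5  59. ]
pad2 far [492.7 115.5  71.5] [550.9 116.6  71.5]
near [493.3  36.3  71.5] [552.7  37.4  71.5]
```

```bash
python3 -m creep '255 -.001 .0008 -.002 0 0 0;255 -.001 .0008 -.0045 0 0 0;255 -.001 .0008 -.0045 0 0 0';python3 -m creep '255 0 0 -.001 0 0 0;255 0 0 -.001 0 0 0';python3 -m creep '255 0 0 -.001 0 0 0;255 0 0 -.001 0 0 0'
```

```text
t: 72.78
tool_pos: [0.5195, 0.0778, 0.0588]
tool_rot: [0.701, 0.713, 0.001, 0.001]
ft_force: [-0.3, 0.8, 4.7]
opening: 0.0572
t: 72.95
tool_pos: [0.5195, 0.0778, 0.0587]
tool_rot: [0.701, 0.713, 0.001, 0.001]
ft_force: [-3.4, 0.0, 14.3]
opening: 0.0574
t: 73.12
tool_pos: [0.5195, 0.0778, 0.0586]
tool_rot: [0.701, 0.713, 0.001, 0.001]
ft_force: [-6.3, -1.2, 22.3]
opening: 0.0572
```

```bash
python3 -m creep '255 0 0 .002 0 0 0;255 0 0 .003 0 0 0;60 0 0 .003 0 0 0;60 0 0 .003 0 0 0;60 0 0 .003 0 0 0;60 0 0 .003 0 0 0;60 0 0 .04 0 0 0;60 0 0 .08 0 0 0;60 0 0 .12 0 0 0;60 0 0 .12 0 0 0';python3 - <<'E'
from st import *
g=img("wrist","w38")
crop(g,230,20,400,350,1.8,"w38c")
E
```

```text
t: 73.95
tool_pos: [0.5233, 0.0779, 0.1831]
tool_rot: [0.701, 0.713, 0.004, 0.004]
ft_force: [1.1, 0.1, 0.6]
opening: 0.0651
pos [523.3  77.9 183.1] psi 90.98 tilt [0.004 0.004] F [1.1 0.1 0.6] open 65.1 q6 89.5 t 73.95
```

View pics/w38c.png

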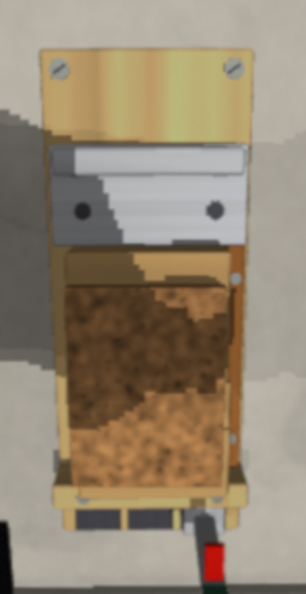

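```bash
python3 -m creep '50 -.105 -.415 0 0 0 3;50 -.105 -.415 0 0 0 3;50 -.105 -.415 0 0 0 3;50 -.105 -.415 0 0 0 3;50 -.105 -.415 0 0 0 3;50 -.105 -.415 0 0 0 3;50 -.105 -.415 0 0 0 3;50 -.105 -.415 0 0 0 3;50 -.105 -.415 0 0 0 3;50 -.105 -.415 -.04 0 0 3;50 -.105 -.415 -.08 0 0 3;50 -.105 -.415 -.08 0 0 3';python3 -m creep '50 0 0 0 0 0 0;50 0 0 0 0 0 0;50 0 0 0 0 0 0';python3 - <<'E'
from pads import *
g=img("wrist","w39");pads(g)
E
```

```text
t: 75.0
tool_pos: [0.4109, -0.3384, 0.0912]
tool_rot: [0.684, 0.73, -0.0, -0.002]
ft_force: [-0.5, 0.4, -1.0]
opening: 0.0689
t: 75.25
tool_pos: [0.4141, -0.3368, 0.0962]
tool_rot: [0.682, 0.731, 0.0, -0.0]
ft_force: [0.3, -0.3, 0.1]
opening: 0.0688
pos [ 414.1 -336.8   96.2] psi 94.01 tilt [ 0.0001 -0.0001] F [ 0.3 -0.3  0.1] open 68.8 q6 38.9 t 75.25
px [ 16. 292.] ctr 216.9 -381.4 short/long 25.2 54.6 x-ang 2.0
px [324. 305.] ctr 421.1 -383.6 short/long 68.0 160.1 x-ang 5.2
```

View pics/w39.png

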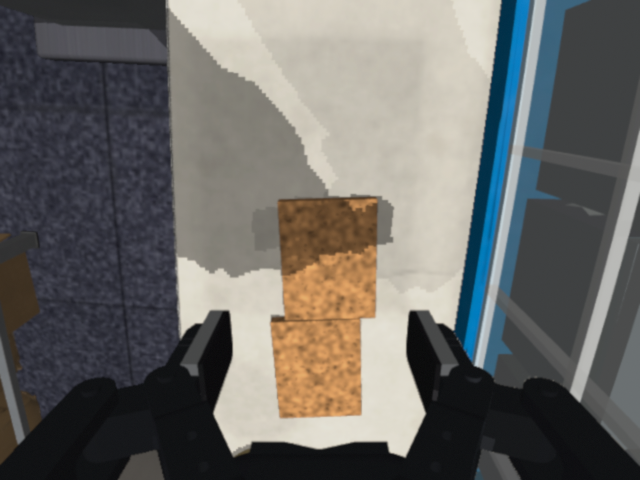

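```bash
python3 - <<'E'
from st import *
g=get_image("wrist")
crop(g,255,180,400,430,2.4,"w39c")
W=ray(g,[(279,200),(377.5,197.3),(375.5,317.3),(285,320)],.008)*1000;print(W.round(1),W.mean(0).round(1))
for a,b in((0,1),(3,2)): print(np.degrees(np.arctan2(W[b,1]-W[a,1],W[b,0]-W[a,0])).round(1))
E
```

```text
pos [ 414.6 -337.1   96.9] psi 94.03 tilt [0.     0.0007] F [-0.7 -0.9 -0.1] open 68.6 q6 38.9 t 75.3
[[ 390.3 -307.     8. ]
 [ 448.6 -301.2    8. ]
 [ 456.7 -381.     8. ]
 [ 397.4 -387.2    8. ]] [ 423.2 -344.1    8. ]
5.7
5.9
```

View pics/w39c.png

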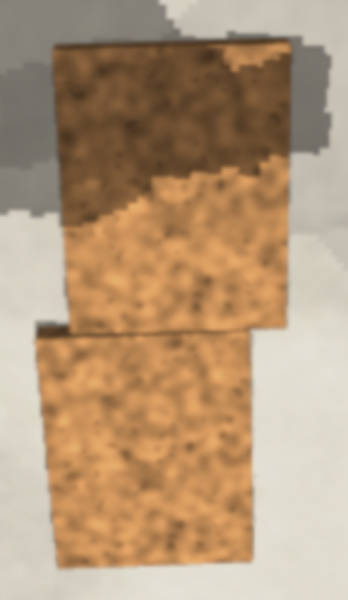

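```bash
python3 -m creep '50 .0066 -.007 -.04 0 0 1.8;50 .0066 -.007 -.075 0 0 1.8;50 .0066 -.007 -.092 0 0 1.8;50 .0066 -.007 -.0975 0 0 1.8;50 .0066 -.007 -.0975 0 0 1.8;50 .0066 -.007 -.0975 0 0 1.8';python3 st.py; python3 -m creep '255 0 0 0 0 0 0;255 0 0 0 0 0 0;255 0 0 0 0 0 0;255 0 0 0 0 0 0;255 0 0 0 0 0 0;255 0 0 0 0 0 0;255 0 0 0 0 0 0';python3 st.py
```

```text
t: 75.85
tool_pos: [0.4214, -0.3447, -0.0003]
tool_rot: [0.67, 0.742, -0.0, 0.001]
ft_force: [-0.0, -0.1, 0.8]
opening: 0.0686
pos [ 4.214e+02 -3.447e+02 -3.000e-01] psi 95.82 tilt [-0.0001  0.001 ] F [-0.  -0.1  0.8] open 68.6 q6 37.1 t 75.85
t: 76.43
tool_pos: [0.4217, -0.3453, 0.0011]
tool_rot: [0.67, 0.742, 0.0, 0.002]
ft_force: [-0.4, 2.4, 6.8]
opening: 0.0565
pos [ 421.7 -345.3    1.1] psi 95.79 tilt [0.     0.0019] F [-0.4  2.4  6.8] open 56.5 q6 37.1 t 76.43
```

```bash
python3 -m creep '255 0 0 .04 0 0 0;255 0 0 .08 0 0 0;255 0 0 .12 0 0 0;255 0 .24 .15 0 0 -4.8;255 0 .24 .15 0 0 -4.8;255 0 .24 .15 0 0 -4.8;255 0 .24 .15 0 0 -4.8;255 0 .24 .15 0 0 -4.8;255 0 .24 .15 0 0 -4.8;255 .02 .26 .15 0 0 -4.8;255 .05 .29 .15 0 0 -4.8;255 .07 .32 .15 0 0 -4.8';python3 st.py
```

```text
t: 77.43
tool_pos: [0.4933, -0.0232, 0.151]
tool_rot: [0.701, 0.713, 0.002, 0.003]
ft_force: [1.4, -0.4, 0.4]
opening: 0.0571
pos [493.3 -23.2 151. ] psi 90.94 tilt [0.0017 0.0026] F [ 1.4 -0.4  0.4] open 57.1 q6 77.8 t 77.43
```

```bash
python3 -m creep '255 .0275 .101 0 0 0 0;255 .0275 .101 0 0 0 0;255 .0275 .101 0 0 0 0;255 .0275 .101 0 0 0 0;255 .0275 .101 0 0 0 0;255 .0275 .101 0 0 0 0';python3 st.py
```

```text
t: 77.93
tool_pos: [0.518, 0.0764, 0.1494]
tool_rot: [0.701, 0.713, 0.0, 0.001]
ft_force: [0.3, -0.4, -1.1]
opening: 0.0569
pos [518.   76.4 149.4] psi 90.97 tilt [0.0003 0.0007] F [ 0.3 -0.4 -1.1] open 56.9 q6 89.4 t 77.93
```

```bash
python3 -m creep '255 .001 0 -.04 0 0 0;255 .001 0 -.065 0 0 0;255 .001 0 -.075 0 0 0;255 .001 0 -.077 0 0 0;255 .001 0 -.077 0 0 0;255 .001 0 -.077 0 0 0';python3 - <<'E'
from st import *
g=img("wrist","w40")
crop(g,220,170,430,430,2.3,"w40c")
E
```

```text
t: 78.43
tool_pos: [0.5199, 0.0762, 0.0727]
tool_rot: [0.701, 0.713, 0.001, 0.001]
ft_force: [-0.4, 0.6, 0.8]
opening: 0.057
pos [519.9  76.2  72.7] psi 90.91 tilt [0.0007 0.0007] F [-0.4  0.6  0.8] open 57.0 q6 89.4 t 78.43
```

View pics/w40c.png

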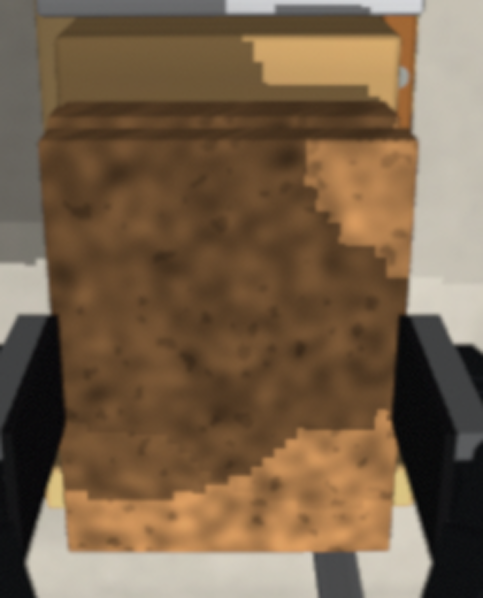

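```bash
python3 - <<'E'
from st import *
g=get_image("wrist")
f=lambda c,z:(ray(g,[(220+c[0]/2.3,170+c[1]/2.3)],z)[0]*1000).round(1)
print('wedge edge',f((57,38),.051),f((400,36),.051)); print('pad2 far',f((52,116),.067),f((392,114),.067));print('pad3 far',f((39,142),.0796),f((417,139),.0796));print('near',f((67,550),.0796),f((390,549),.0796))
E
python3 -m creep '255 -.0005 0 -.002 0 0 0;255 -.0005 0.0 -.0045 0 0 0;255 -.0005 0.0 -.0045 0 0 0;255 -.0005 0.0 -.0045 0 0 0'
```

```text
pos [520.2  76.3  72.9] psi 90.93 tilt [0.0009 0.001 ] F [ 0.9 -0.3 -0.1] open 56.6 q6 89.4 t 78.48
wedge edge [489.9 127.8  51. ] [552.3 129.2  51. ]
pad2 far [491.5 117.4  67. ] [548.8 118.7  67. ]
pad3 far [491.7 116.6  79.6] [550.5 118.   79.6]
near [492.7  38.1  79.6] [552.4  39.2  79.6]
t: 78.87
tool_pos: [0.5193, 0.0767, 0.0682]
tool_rot: [0.701, 0.713, 0.001, 0.001]
ft_force: [-1.5, -0.2, 7.5]
opening: 0.0567
```

```bash
python3 -m creep '255 0 0 -.001 0 0 0;255 0 0 .0015 0 0 0;60 0 0 .0015 0 0 0;60 0 0 .0015 0 0 0;60 0 0 .0015 0 0 0;60 0 0 .0015 0 0 0;60 0 0 .04 0 0 0;60 0 0 .08 0 0 0;60 0 0 .12 0 0 0;60 -.06 .0 .15 0 0 0;60 -.1 0 .15 0 0 0;60 -.1 0 .15 0 0 0';python3 - <<'E'
from st import *
g=img("wrist","w41");crop(g,280,0,560,350,1.7,"w41c")
h=img("scene","s6");crop(h,230,210,350,310,6,"s6c")
t=img("top","t11")
crop(t,110,170,520,340,1.9,"t11c")
E
```

```text
t: 79.87
tool_pos: [0.4154, 0.0769, 0.2179]
tool_rot: [0.701, 0.713, -0.0, -0.0]
ft_force: [-0.4, 0.2, -0.3]
opening: 0.0655
pos [415.4  76.9 217.9] psi 90.99 tilt [-0.0001 -0.0002] F [-0.4  0.2 -0.3] open 65.5 q6 89.5 t 79.87
```

View pics/w41.png

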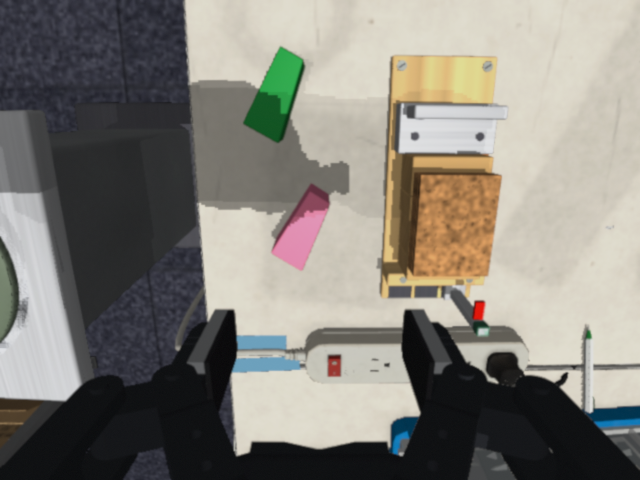

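View pics/s6c.png

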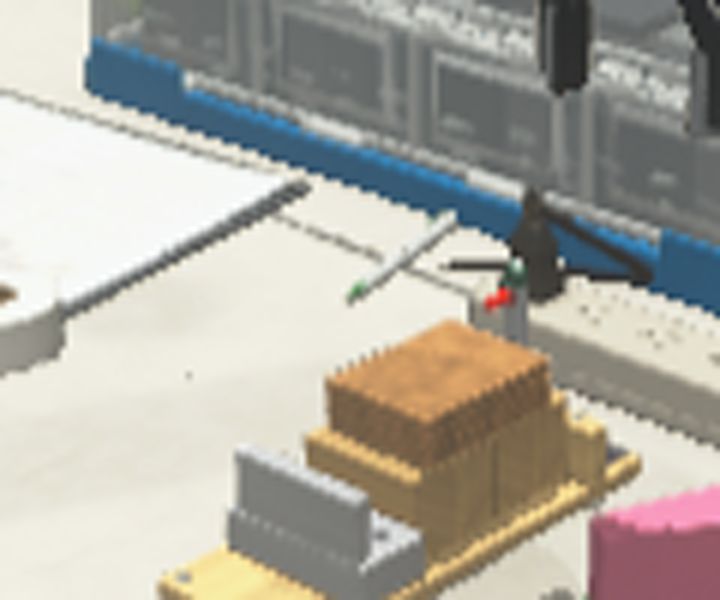

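View pics/t11c.png

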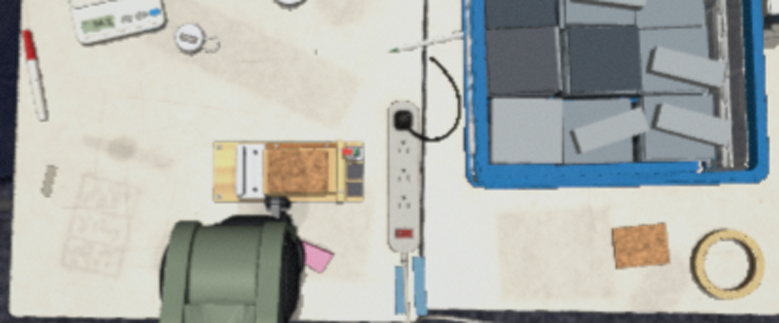

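```bash
python3 - <<'E'
import cv2
a=cv2.imread("pics/w41.png");cv2.imwrite("pics/w41d.png",cv2.resize(a[45:345,375:515],None,fx=4,fy=2,interpolation=cv2.INTER_CUBIC))
E
```

```text
(no output)
```

View pics/w41d.png

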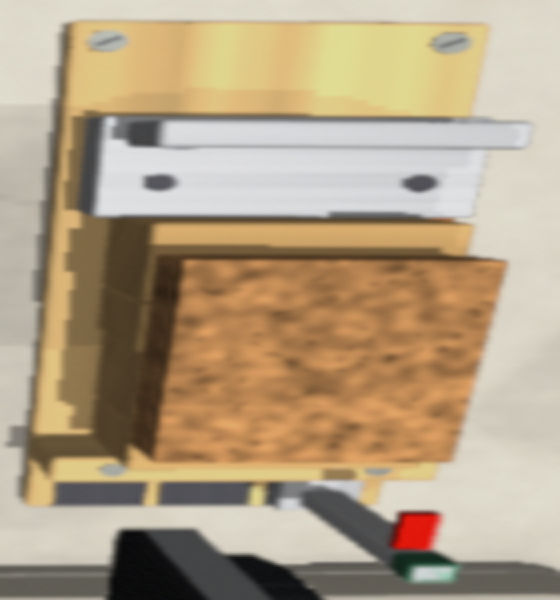

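```bash
python3 -c "
from cell import *
print(close_job())"
```

```text
the job is handed in; nothing more can be done
None
```

The pack is made up and handed in at about 80 s of the 210 s allowed; no verdict was reported.

**What I did**
- I set the four beech wedges head to tail against the fence, pushing each one up to its neighbour.
- I laid the closing bar flush against the row.
- The gauge has a green band, so I stacked three cork pads. The fourth stays flat on the table.

**What went wrong on the way**
- Wedge 2 caught on the end lip twice, pressing with up to about 35 N. I lifted it and set it down again.
- The bar first went in about 5.5 mm off in x. I put the first pad back on the table, shifted the bar and pressed it home. It was then knocked aside, so I picked it up, set it again and pressed it in with about 17 N before laying any pad.

**Last checks**
- **Bar:** in the last pictures it is flush and parallel to the row.
- **Row:** it looked tight with no visible gaps when last seen uncovered; the pads now hide most of it.
- **Pads:** they touched down at the heights expected for one, two and three pads, so the top should be level with the 66 mm pointer. They sit about 1 mm off the pack centre in y.
- **Bystanders:** the gauge, tape roll, tally counter and look-alike wedges showed no visible movement; I compared them by eye only.
- **Disagreement:** the wrist camera read about 2 mm off from the tool along the jaw direction, which I corrected for. Row alignment in x is good to roughly 1–2 mm.

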